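Lock up a forme of linocut blocks and put the proof press on impression

TASK

Throw the press's lever to off before you work on the bed, then load every linocut block on the table into the chase on the press bed, one to a bay, lino side up and flat on the bed, and lock each one up with the quoin key: press and turn the key until its blade drops into the quoin, then turn clockwise until the block is tight. When all the blocks are tight put the key back upright in its stand, and only then throw the lever into the print notch, at the white line; leave the ink tumbler and the marker where they are.

Things in the scene. Friction and masses are not known exactly. Their poses are not given: they have to be found in the camera images.
- press: grey proof press, fixed. Origin on the table under the centre of its chase; x from foot (robot side) to head. Bed 30 mm above the table; on it a steel chase 160 (x) x 250 (y) mm, 12 mm high, its crossbars making 3 bays along y; from foot to head: wood, quoin, space for a block, wood, all 12 mm high. Rails at x +-101 mm, 24 mm above the bed. Cylinder carriage from y -160 mm on, 158 mm tall
- bay_left (a point): left bay (+80 mm in press y): point on the bed, axes as the press, where the centre of a block's underside lies when locked against the head. The space is 70 mm in y and, with the quoin at 0, reaches from 29 mm on the foot side (jaw) to 23 mm on the head side of this point: 52 mm for a 46 mm block; a quoin already turned takes 7 mm of it per rad
- socket_left (a point): keyway of the left quoin: in the middle of the top of its round brass core, 31 mm towards the foot from the press origin and 45 mm above the table; turns with the core; x along the slot. Slot 17.5 x 8.2 mm (same either way round) and 15 mm deep, for the key's blade
- quoin_left (a joint): turn of the left quoin's core, rad: 0 slack, grows clockwise seen from above, stop at 1.45. Starts at 0 to 0.25. Takes about 0.15 N m and stays where it is left. It drives the jaw 7 mm per rad towards the head; a block is touched at about 0.85 and gripped ever harder from there: 2 N at 0.97, fully locked (about 7 N) at 1.25
- jaw_left: jaw of the left quoin: sprung steel bar 8 x 66 x 12 mm just above the bed, moved along press x by the core (5 mm towards the foot from the press origin when slack), on a 2.5 N/mm spring; origin: centre of its underside
- bay_middle (a point): middle bay (0 mm in press y): point on the bed, axes as the press, where the centre of a block's underside lies when locked against the head. The space is 70 mm in y and, with the quoin at 0, reaches from 29 mm on the foot side (jaw) to 23 mm on the head side of this point: 52 mm for a 46 mm block; a quoin already turned takes 7 mm of it per rad
- socket_middle (a point): keyway of the middle quoin: in the middle of the top of its round brass core, 31 mm towards the foot from the press origin and 45 mm above the table; turns with the core; x along the slot. Slot 17.5 x 8.2 mm (same either way round) and 15 mm deep, for the key's blade
- quoin_middle (a joint): turn of the middle quoin's core, rad: 0 slack, grows clockwise seen from above, stop at 1.45. Starts at 0 to 0.25. Takes about 0.15 N m and stays where it is left. It drives the jaw 7 mm per rad towards the head; a block is touched at about 0.85 and gripped ever harder from there: 2 N at 0.97, fully locked (about 7 N) at 1.25
- jaw_middle: jaw of the middle quoin: sprung steel bar 8 x 66 x 12 mm just above the bed, moved along press x by the core (5 mm towards the foot from the press origin when slack), on a 2.5 N/mm spring; origin: centre of its underside
- bay_right (a point): right bay (-80 mm in press y): point on the bed, axes as the press, where the centre of a block's underside lies when locked against the head. The space is 70 mm in y and, with the quoin at 0, reaches from 29 mm on the foot side (jaw) to 23 mm on the head side of this point: 52 mm for a 46 mm block; a quoin already turned takes 7 mm of it per rad
- socket_right (a point): keyway of the right quoin: in the middle of the top of its round brass core, 31 mm towards the foot from the press origin and 45 mm above the table; turns with the core; x along the slot. Slot 17.5 x 8.2 mm (same either way round) and 15 mm deep, for the key's blade
- quoin_right (a joint): turn of the right quoin's core, rad: 0 slack, grows clockwise seen from above, stop at 1.45. Starts at 0 to 0.25. Takes about 0.15 N m and stays where it is left. It drives the jaw 7 mm per rad towards the head; a block is touched at about 0.85 and gripped ever harder from there: 2 N at 0.97, fully locked (about 7 N) at 1.25
- jaw_right: jaw of the right quoin: sprung steel bar 8 x 66 x 12 mm just above the bed, moved along press x by the core (5 mm towards the foot from the press origin when slack), on a 2.5 N/mm spring; origin: centre of its underside
- block_flower: linocut printing block, 46 x 64 x 24 mm (x, y, z), plywood with a grey lino face on top with a six-petalled flower cut in it; about 85 g; origin: centre of its underside, z up. All blocks have the same outline and go into any bay, either way round, 46 mm side along the press's x. None if it is absent today
- block_sprig: linocut printing block, 46 x 64 x 24 mm (x, y, z), plywood with a grey lino face on top with a sprig with leaves cut in it; about 85 g; origin: centre of its underside, z up. All blocks have the same outline and go into any bay, either way round, 46 mm side along the press's x. None if it is absent today
- block_bands: linocut printing block, 46 x 64 x 24 mm (x, y, z), plywood with a grey lino face on top with five plain bands cut in it; about 85 g; origin: centre of its underside, z up. All blocks have the same outline and go into any bay, either way round, 46 mm side along the press's x. None if it is absent today
- key: quoin key, 82 mm tall, 160 g, upright in its stand at the start. Origin: centre of its tip; z up; x along blade and T-handle. From the tip: flat blade 15 x 6 mm, 13 mm long; round shank 16 mm thick, its shoulder stops on the quoin; collar 28 mm across at 32 to 37 mm; wooden handle bar 64 mm (x) by 13 mm (y) at 62 to 82 mm. It has about 0.15 rad of play in a quoin
- stand_hole0 (a point): mouth of the round hole (19 mm wide, 36 mm deep) in the key's stand, a wooden block 64 x 64 x 42 mm, fixed to the table; at home the key's collar rests on the stand, its tip 32 mm below this point
- lever (a joint): throw-off lever of the press, rad: 0 off (leaning away from the chase, to -y), 0.6 print (upright, at the white line on the cheek's top edge), 1.2 low, for thin plates (leaning over to +y). A ball detent holds each of the three notches; it snaps in within 0.08 rad and takes about 6 N at the grip to leave. Starts at 1.2
- grip (a point): centre of the lever's black cross-grip, a cylinder 20 mm thick and 28 mm long that lies along the press's x, flat at both ends, 14 mm clear of the cheek (top 128 mm above the table); 95 mm from the pivot on a 9 mm rod
- lever_pivot (a point): pivot of the lever, 75 mm above the table; the lever swings in the press's y-z plane through this point, its axis is the press's x
- tumbler: bystander: glass tumbler with dark ink, 70 mm across, 85 mm tall; origin at its foot
- marker: bystander: black and yellow marker lying flat, 110 x 18 x 14 mm; origin at its underside
Things that resemble listed ones, but are neither listed nor needed, are in the scene too. What is shaped like the block_flower but turquoise or yellow is not meant.

How it is judged (in metres and radians):
On the way, in this order (a step that is already met when the one before it is completed fails the run):
1. the lever is thrown to off, no block being in a bay yet (value of joint lever below 0.06 rad and horizontal distance between each of block_flower, block_sprig, block_bands and bay_left above 0.04 m and horizontal distance between each of block_flower, block_sprig, block_bands and bay_middle above 0.04 m and horizontal distance between each of block_flower, block_sprig, block_bands and bay_right above 0.04 m), for 0.2 s.
2. every block is locked tight in a bay, flat on the bed, the key still in the quoin that was locked last ((contact force between block_flower and jaw_left above 2 N or contact force between block_flower and jaw_middle above 2 N or contact force between block_flower and jaw_right above 2 N) and (contact force between block_sprig and jaw_left above 2 N or contact force between block_sprig and jaw_middle above 2 N or contact force between block_sprig and jaw_right above 2 N) and (contact force between block_bands and jaw_left above 2 N or contact force between block_bands and jaw_middle above 2 N or contact force between block_bands and jaw_right above 2 N) and angle between each of block_flower, block_sprig, block_bands's own z axis and vertical below 0.05 rad and z of each of block_flower, block_sprig, block_bands in the frame of bay_middle below 0.003 m and ((horizontal distance between key and socket_left below 0.005 m and z of key in the frame of socket_left below -0.009 m) or (horizontal distance between key and socket_middle below 0.005 m and z of key in the frame of socket_middle below -0.009 m) or (horizontal distance between key and socket_right below 0.005 m and z of key in the frame of socket_right below -0.009 m))), for 0.1 s.
3. the key is back in its stand (horizontal distance between key and stand_hole0 below 0.006 m and z of key in the frame of stand_hole0 below -0.028 m and angle between key's own z axis and vertical below 0.12 rad), for 0.2 s.
4. the lever is in the print notch (value of joint lever between 0.54 and 0.66 rad), for 0.2 s.
At the end, for the whole second after the job is handed in: Each block present lies flat on the bed (within 3 mm, 0.05 rad), lino up, gripped by its bay's jaw with over 2 N; the key stands at rest in its stand (6 mm off axis, within 4 mm of fully home, tilt under 0.12 rad); the lever is at rest in the print notch (0.6 +- 0.06 rad) (all of step 3 and all of step 4 and (contact force between block_flower and jaw_left above 2 N or contact force between block_flower and jaw_middle above 2 N or contact force between block_flower and jaw_right above 2 N) and (contact force between block_sprig and jaw_left above 2 N or contact force between block_sprig and jaw_middle above 2 N or contact force between block_sprig and jaw_right above 2 N) and (contact force between block_bands and jaw_left above 2 N or contact force between block_bands and jaw_middle above 2 N or contact force between block_bands and jaw_right above 2 N) and angle between each of block_flower, block_sprig, block_bands's own z axis and vertical below 0.05 rad and z of each of block_flower, block_sprig, block_bands in the frame of bay_middle below 0.003 m and velocity of joint lever below 0.05 rad/s and linear speed of key below 0.02 m/s); the robot touches nothing.
It fails at once if the tumbler is pushed more than 30 mm away or tipped (distance of tumbler from where it was at the start of the episode above 0.03 m or angle between tumbler's own z axis and vertical above 0.5 rad).
It fails at once if the marker is pushed more than 30 mm away or tipped (distance of marker from where it was at the start of the episode above 0.03 m or angle between marker's own z axis and vertical above 0.5 rad).
Of block_flower, block_sprig, block_bands only 2 to 3 are there at a start; the rules pass over those that are not, and their reading is None.
At some moment in a run one of block_flower, block_sprig, block_bands may be knocked a few centimetres aside while the robot is not near it.
It also fails if it takes over 210 s, if anything falls off the work surface, if the arm or the gripper's body presses on something with over 40 N, if the wrist force passes 120 N, or if a joint passes its speed limit or range.

ROBOT

A 6-joint arm with a two-finger parallel gripper is mounted at the origin on the work surface. World frame = base frame: x ahead of the robot, y to its left, z up, the work surface at z = 0. Lengths are in mm, angles in rad, forces in N, time in s.
With the tool pointing down it reaches from about 275 to 750 mm from the base axis. Payload 10.2 kg.
Tool frame: the origin (TCP) lies midway between the tips of the shut fingers; the grasp point (between the pads) lies 19 mm behind it (ctrl.grip_depth is the distance from the TCP to the grasp point, in mm); y points along the fingers, x is the direction in which the jaws open and shut, and the axes are right-handed (so a half turn about y gives the same grasp; the last joint's range is limited). The gripper opens to 85 mm and grips with 20 to 120 N. Pads are 22 mm wide; open, the fingers measure 114 mm over their backs; the gripper's body (76 mm by 85 mm) begins 54 mm behind the grasp point. The pads swing forward as they close: fully open they stand 13 mm farther back than shut.
Start: joints at [1.069, 0.313, 1.498, -0, 1.331, -0.223], TCP at [144.494, 504.73, 231.294] pointing down, gripper open.
Joint ranges: [-2.94, 2.94], [-0.97, 2.17], [0.19, 2.56], [-1.23, 4.37], [0.02, 3.11], [-2.88, 2.88]. Speed limits (rad/s): [2.39, 2.39, 3.01, 3.14, 3.14, 3.14].

INTERFACE

Orientations are given as a unit quaternion [w, x, y, z].
In Python, from rig import ctrl gives the robot as it stands. The module is installed in compiled form; this text tells all that it offers.
- The arm moves only by the tool drive_tool, never from a script. Its arguments are lists of equal length, an entry for each row: "gripper": the closure, from 0 (fully open) to 1 (shut); "offset": the shift along the tool's x, y, z in m, a list of three; "turn": the turn about the tool's y in degrees. In form: {"gripper": [gripper, ...], "offset": [[tx, ty, tz], ...], "turn": [turn, ...]}. A call has 1 to 20 rows; each row shifts and turns the commanded pose from where the row before left it, along the tool's axes as they then stand; what a row does not reach is not made up. A row lasts 1/12 s, in which the tool goes at most 41.7 mm and 7.16 degrees, less where a joint would pass 70% of its speed; a pose out of reach is approached as far as the arm can. A call is refused whole if a number of a shift passes 0.0417 or a number of a turn 7.16, either way. A call with a gripper value outside its range is refused whole. The fingers move at their own pace and stop on an object; "force" is the grip in N (left out, the last holds). Time passes only in rows, so rows that do not move let the fingers close. It gives the time, the measured TCP pose, the force and the opening at its end, in the units of the state.
- ctrl.sense(): the state, without advancing time (a new reading comes with each control period).
- ctrl.capture(name): name is "scene" or "side" or "wrist"; returns (picture, depth): 480x640x3 uint8, red, green, blue; 480x640 float32, mm along the optical axis (not along the pixel's ray), 0 where there is no reading.
- ctrl.camera_params(name): a dict with "fovy" (degrees; the focal length in pixels is half the picture's height over the tangent of half this angle, whatever the lens; pixels are square), "cx", "cy" (the principal point, pixels), "view" (4x4, takes a point from world to camera coordinates); the wrist camera has in their place "tool_from_camera" (4x4, takes a point from camera to tool coordinates, whose origin is the TCP and whose axes are the tool frame's). Camera axes: x right, y down, z forward; pixel columns grow to the right and rows downward; lengths in mm; the calibration is good to about 2 mm. A picture is of the moment at which its call begins: read the wrist's pose just before it. camera_params takes no time and is no camera call.
- ctrl.finish_job(): hands the job in, once; it reports no verdict.
Trained networks look in the newest picture that a camera, given by its name, has taken for a name from the list of things; names that differ only in an ending like _2 or _b are one class to them, and where a whole thing is asked for, a point or a joint stands for the part that bears it (a point fixed in the world has none). Each returns a list of dicts, best first, with "score" (0 to 1); they miss things now and then, are a little off and sometimes report something else, mostly with a low value. They report only what shows in the picture. A call takes as long as a camera call. They do not tell look-alikes from the thing itself.
- ctrl.boxes_of(camera, query): "centre" ([x, y, z] in mm, in the coordinates of the camera as it stood for that picture, good to about 4 mm: the middle of the surface that is visible of it).
- ctrl.regions_of(camera, query): "mask" (480x640 bool, what is visible of it).
- ctrl.pinpoint(camera, query): "centre" ([x, y, z] in mm, in the coordinates of the camera as it stood for that picture, good to about 4 mm: a listed point, or the origin of a listed thing).
The state is a dict: "time_s": time; "joints": joint angles; "dq": joint speeds; "tau": joint torques, N m; "eef_pos": TCP position; "ee_rot": TCP orientation; "force": force on the tool from outside, world axes, zero at the start; "wrist_torque": the same for the moment, N m; "grip_width": opening from 0.0 (shut) to 1.0 (fully open).
Only numpy, scipy, OpenCV 4.12 (cv2) and the standard library are available. Lean on these libraries where they do the work, as an engineer would, in place of code of your own. Each camera call takes 0.05 s, during which the arm holds its last target.

## Working session

There is one attempt and no reset: what is moved stays moved. The work goes in short steps, Python scripts to look and compute and a tool call to move; the robot and the scene stay as the last step left them, time stands still between calls to the robot, and variables do not carry over. Pictures are saved under pics/ and viewed, and the job is handed in when it is done.

Besides the shell and the picture viewer there is one more tool, called after "Emit:" as a command line: name --pt "numbers of a row" for each row, then --argument value for the rest. drive_tool: Moves the arm, as the interface text tells. Its arguments: {"type":"object","properties":{"gripper":{"type":"array","items":{"type":"number"}},"offset":{"type":"array","items":{"type":"array","items":{"type":"number"}}},"turn":{"type":"array","items":{"type":"number"}},"force":{"type":"number"}},"required":["gripper","offset","turn"]}

```bash
mkdir -p pics; ls; cat > h.py <<'E'
import numpy as np, cv2
from rig import ctrl
from scipy.spatial.transform import Rotation as R
def Rt(q): return R.from_quat([q[1],q[2],q[3],q[0]]).as_matrix()
def snap(cam,name):
    s=ctrl.sense(); p,d=ctrl.capture(cam)
    cv2.imwrite(f'pics/{name}.png',p[:,:,::-1]); return s,p,d
def c2w(cam,s=None):
    pr=ctrl.camera_params(cam)
    if 'view' in pr: return np.linalg.inv(np.array(pr['view'])),pr
    T=np.eye(4);T[:3,:3]=Rt(s['ee_rot']);T[:3,3]=s['eef_pos']
    return T@np.array(pr['tool_from_camera']),pr
def tow(M,c): return (M@np.r_[c,1])[:3]
def cloud(d,M,pr):
    f=240/np.tan(np.radians(pr['fovy'])/2)
    v,u=np.mgrid[0:480,0:640]
    P=np.stack([(u-pr['cx'])/f*d,(v-pr['cy'])/f*d,d],-1)
    return P@M[:3,:3].T+M[:3,3]
def pix(w,M,pr):
    f=240/np.tan(np.radians(pr['fovy'])/2)
    c=(np.linalg.inv(M)@np.r_[w,1])[:3]
    return pr['cx']+f*c[0]/c[2],pr['cy']+f*c[1]/c[2]
E
python3 - <<'E'
from h import *
s=ctrl.sense();print(s)
for c in['scene','side','wrist']:
    s,p,d=snap(c,c+'0');print(c,{k:(np.round(v,4).tolist() if not np.isscalar(v) else v) for k,v in ctrl.camera_params(c).items()})
E
```

```text
pics
{'time_s': 0.0, 'joints': array([ 1.06861080e+00,  3.13420379e-01,  1.49844940e+00,  2.04495708e-05,
        1.33100279e+00, -2.23404131e-01]), 'dq': array([ 0.00027247, -0.0011469 ,  0.00149806,  0.00053145,  0.00072866,
        0.00048533]), 'tau': array([ 1.61609451e-04, -4.12264323e+01, -2.59741366e+01, -1.93275609e-04,
        4.16273688e-03,  5.03389219e-05]), 'eef_pos': array([144.35118494, 504.49246272, 230.74559728]), 'ee_rot': array([-0.56444202,  0.5648004 ,  0.42526349, -0.42609467]), 'force': array([ 0.15567821, -0.53681936, -1.24430999]), 'wrist_torque': array([-0.01770954, -0.0122315 , -0.04915962]), 'grip_width': 0.999692815934514}
scene {'fovy': 47.76692537379847, 'cx': 318.6237506476085, 'cy': 237.69049362464537, 'view': [[-0.8036, 0.5951, 0.0081, 482.9861], [0.3574, 0.4934, -0.793, -137.1902], [-0.476, -0.6344, -0.6091, 1450.5862], [0.0, 0.0, 0.0, 1.0]]}
side {'fovy': 42.392287382742225, 'cx': 312.80488864568457, 'cy': 248.77076655619848, 'view': [[0.9212, -0.3891, -0.0042, -556.8067], [-0.2819, -0.6599, -0.6965, 271.0502], [0.2683, 0.6427, -0.7176, 1073.528], [0.0, 0.0, 0.0, 1.0]]}
wrist {'fovy': 71.62985861480426, 'cx': 319.5909761286965, 'cy': 237.83388366389494, 'tool_from_camera': [[1.0, 0.0004, 0.0011, 0.3042], [-0.001, -0.323, 0.9464, -143.3491], [0.0007, -0.9464, -0.323, 83.0234], [0.0, 0.0, 0.0, 1.0]]}
```

View pics/scene0.png

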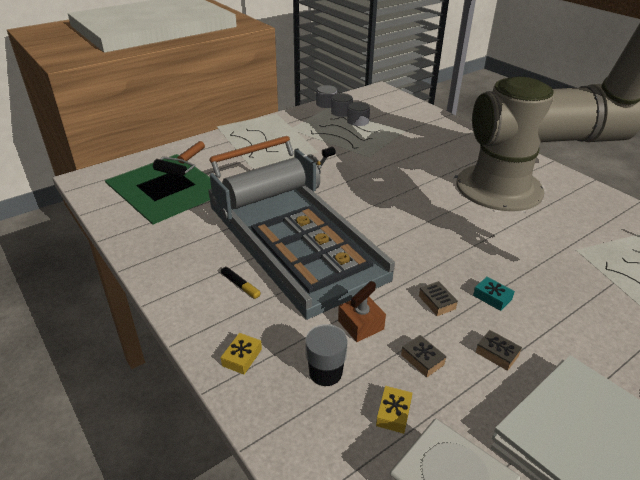

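View pics/side0.png

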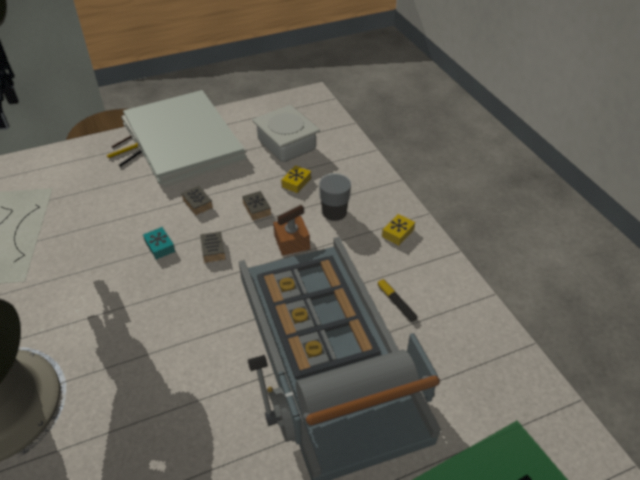

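View pics/wrist0.png

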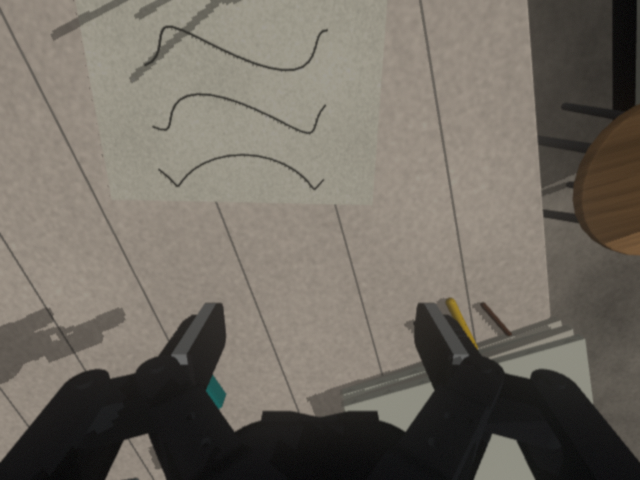

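```bash
cat > m.py <<'E'
from h import *
import sys
s={}
for c in['scene','side']:
    st,p,d=snap(c,c+'1')
    M,pr=c2w(c)
    for q in ['press','bay_left','bay_middle','bay_right','socket_left','socket_middle','socket_right','block_flower','block_sprig','block_bands','key','stand_hole0','grip','lever_pivot','tumbler','marker']:
        r=ctrl.pinpoint(c,q)
        print(c,q,[(round(x['score'],2),np.round(tow(M,x['centre'])).tolist()) for x in r[:3]])
print(ctrl.sense()['time_s'])
E
python3 m.py
```

```text
scene press [(0.56, [588.0, -55.0, 3.0])]
scene bay_left [(0.89, [617.0, 22.0, 31.0])]
scene bay_middle [(0.71, [609.0, -58.0, 29.0])]
scene bay_right [(0.57, [606.0, -140.0, 30.0])]
scene socket_left [(0.43, [559.0, 26.0, 45.0]), (0.23, [423.0, -249.0, 78.0])]
scene socket_middle [(0.69, [554.0, -53.0, 43.0])]
scene socket_right [(0.67, [545.0, -134.0, 47.0])]
scene block_flower [(0.89, [851.0, 104.0, 2.0]), (0.8, [712.0, 353.0, -1.0]), (0.71, [573.0, -138.0, 35.0])]
scene block_sprig [(0.94, [471.0, 369.0, 1.0])]
scene block_bands [(0.9, [460.0, 207.0, 5.0])]
scene key [(0.82, [625.0, 169.0, 11.0]), (0.48, [624.0, 168.0, 39.0]), (0.19, [611.0, -58.0, 28.0])]
scene stand_hole0 [(0.9, [624.0, 169.0, 41.0])]
scene grip [(0.51, [429.0, -196.0, 153.0])]
scene lever_pivot [(0.79, [425.0, -253.0, 77.0])]
scene tumbler [(0.9, [752.0, 222.0, -3.0])]
scene marker [(0.8, [756.0, -79.0, 3.0]), (0.63, [574.0, -136.0, 32.0]), (0.17, [547.0, -131.0, 49.0])]
side press [(0.67, [583.0, -59.0, -0.0]), (0.17, [425.0, -252.0, 73.0])]
side bay_left [(0.58, [618.0, 23.0, 25.0]), (0.37, [755.0, -77.0, 4.
[... 228 characters left out ...]
0.77, [551.0, -57.0, 45.0])]
side socket_right [(0.7, [548.0, -139.0, 45.0]), (0.51, [618.0, 22.0, 27.0])]
side block_flower [(0.9, [852.0, 100.0, -1.0]), (0.89, [591.0, 297.0, -0.0]), (0.88, [358.0, 264.0, -2.0])]
side block_sprig [(0.89, [471.0, 364.0, -2.0]), (0.28, [577.0, -134.0, 31.0]), (0.28, [627.0, 168.0, 43.0])]
side block_bands [(0.66, [458.0, 214.0, 1.0])]
side key [(0.91, [621.0, 165.0, 5.0])]
side stand_hole0 [(0.96, [624.0, 170.0, 40.0])]
side grip [(0.74, [429.0, -195.0, 151.0])]
side lever_pivot [(0.81, [427.0, -251.0, 73.0])]
side tumbler [(0.68, [750.0, 218.0, -1.0]), (0.61, [589.0, 300.0, 3.0])]
side marker [(0.64, [755.0, -76.0, -2.0]), (0.59, [750.0, 224.0, -1.0])]
1.85
```

```bash
cat >> h.py <<'E'
def yawof(s): 
    m=Rt(s['ee_rot']); return np.degrees(np.arctan2(m[1,0],m[0,0]))
def plan(target,yaw=None,n=None,step=0.04,s=None):
    """rows to go from measured pose to target TCP (mm) with tool-x yaw(deg)"""
    s=s or ctrl.sense(); m=Rt(s['ee_rot']); p=np.array(s['eef_pos'])
    y0=yawof(s); 
    dy=0 if yaw is None else (yaw-y0+180)%360-180
    d=(np.array(target)-p)/1000
    N=n or int(max(1,np.ceil(np.linalg.norm(d)/step),np.ceil(abs(dy)/7.1)))
    rows=[];
    q=np.zeros(3); a=0
    for i in range(N):
        t=round(dy*(i+1)/N-a,2)
        Ra=R.from_euler('z',a,degrees=True).as_matrix()@m
        o=np.round(Ra.T@(d*(i+1)/N-q),4); q=q+Ra@o; a+=t
        # turn about tool y (down): positive tool turn = negative world yaw if y down
        rows.append((o.tolist(),round(t*np.sign(m[:,1][2]),2)))
    print('N',N,'dyaw',round(dy,2)); print('offset',[r[0] for r in rows]); print('turn',[r[1] for r in rows])
def st():
    s=ctrl.sense(); print('t',round(s['time_s'],2),'p',np.round(s['eef_pos'],1),'yaw',round(yawof(s),2),'F',np.round(s['force'],1),'T',np.round(s['wrist_torque'],2),'w',round(s['grip_width'],3),'j',np.round(s['joints'],2)); return s
E
python3 - <<'E'
from h import *
s=st();print(np.round(Rt(s['ee_rot']),3))
plan([480,60,330],-94.9+0)
plan([480,60,330],85)
E
```

```text
t 1.85 p [144.5 504.7 231.3] yaw 74.03 F [ 0.3  0.2 -0.6] T [-0.01  0.03  0.03] w 1.001 j [ 1.07  0.31  1.5   0.    1.33 -0.22]
[[ 0.275  0.    -0.961]
 [ 0.961  0.     0.275]
 [ 0.    -1.    -0.   ]]
N 24 dyaw -168.93
offset [[-0.014, -0.0041, -0.0185], [-0.0116, -0.0041, -0.0201], [-0.009, -0.0041, -0.0214], [-0.0063, -0.0041, -0.0223], [-0.0036, -0.0042, -0.023], [-0.0007, -0.0041, -0.0232], [0.0021, -0.0041, -0.0231], [0.0049, -0.0041, -0.0227], [0.0077, -0.0041, -0.0219], [0.0103, -0.0041, -0.0208], [0.0128, -0.0041, -0.0194], [0.015, -0.0041, -0.0176], [0.0171, -0.0042, -0.0157], [0.0189, -0.0041, -0.0135], [0.0204, -0.0041, -0.0111], [0.0217, -0.0041, -0.0084], [0.0224, -0.0041, -0.0058], [0.0231, -0.0041, -0.003], [0.0232, -0.0041, -0.0001], [0.023, -0.0041, 0.0027], [0.0226, -0.0042, 0.0056], [0.0217, -0.0041, 0.0082], [0.0205, -0.0041, 0.0109], [0.019, -0.0041, 0.0132]]
turn [np.float64(7.04), np.float64(7.04), np.float64(7.04), np.float64(7.03), np.float64(7.04), np.float64(7.04), np.float64(7.04), np.float64(7.04), np.float64(7.04), np.float64(7.04), np.float64(7.03), np.
[... 279 characters left out ...]
97], [-0.0228, -0.0066, -0.0293], [-0.0231, -0.0065, -0.0291], [-0.0234, -0.0066, -0.0288], [-0.0239, -0.0066, -0.0285], [-0.0242, -0.0066, -0.0282], [-0.0245, -0.0066, -0.0278], [-0.0249, -0.0065, -0.0276], [-0.0253, -0.0066, -0.0272], [-0.0256, -0.0066, -0.0269], [-0.0259, -0.0066, -0.0266], [-0.0263, -0.0066, -0.0262], [-0.0266, -0.0065, -0.0259], [-0.027, -0.0066, -0.0256], [-0.0272, -0.0066, -0.0252]]
turn [np.float64(-0.73), np.float64(-0.73), np.float64(-0.73), np.float64(-0.74), np.float64(-0.73), np.float64(-0.73), np.float64(-0.73), np.float64(-0.73), np.float64(-0.73), np.float64(-0.74), np.float64(-0.73), np.float64(-0.73), np.float64(-0.73), np.float64(-0.73), np.float64(-0.73)]
```

```bash
sed -i "s/round(t\*np.sign(m\[:,1\]\[2\]),2)))/float(round(t*np.sign(m[:,1][2]),2))))/" h.py
python3 - <<'E'
from h import *
plan([490,-57,320],85)
E
```

```text
N 17 dyaw 10.97
offset [[-0.0262, -0.0052, -0.0286], [-0.0265, -0.0052, -0.0284], [-0.0268, -0.0053, -0.028], [-0.0271, -0.0052, -0.0277], [-0.0274, -0.0052, -0.0275], [-0.0278, -0.0052, -0.0271], [-0.028, -0.0052, -0.0268], [-0.0284, -0.0052, -0.0265], [-0.0286, -0.0053, -0.0261], [-0.029, -0.0052, -0.0259], [-0.0292, -0.0052, -0.0255], [-0.0295, -0.0052, -0.0251], [-0.0298, -0.0052, -0.0249], [-0.0301, -0.0052, -0.0245], [-0.0303, -0.0053, -0.0242], [-0.0306, -0.0052, -0.0238], [-0.0309, -0.0052, -0.0235]]
turn [-0.65, -0.64, -0.65, -0.64, -0.65, -0.64, -0.65, -0.64, -0.65, -0.65, -0.64, -0.65, -0.64, -0.65, -0.64, -0.65, -0.64]
```

Emit:
drive_tool --gripper '[0,0,0,0,0,0,0,0,0,0,0,0,0,0,0,0,0,0]' --pt "-0.0262 -0.0052 -0.0286" --pt "-0.0265 -0.0052 -0.0284" --pt "-0.0268 -0.0053 -0.028" --pt "-0.0271 -0.0052 -0.0277" --pt "-0.0274 -0.0052 -0.0275" --pt "-0.0278 -0.0052 -0.0271" --pt "-0.028 -0.0052 -0.0268" --pt "-0.0284 -0.0052 -0.0265" --pt "-0.0286 -0.0053 -0.0261" --pt "-0.029 -0.0052 -0.0259" --pt "-0.0292 -0.0052 -0.0255" --pt "-0.0295 -0.0052 -0.0251" --pt "-0.0298 -0.0052 -0.0249" --pt "-0.0301 -0.0052 -0.0245" --pt "-0.0303 -0.0053 -0.0242" --pt "-0.0306 -0.0052 -0.0238" --pt "-0.0309 -0.0052 -0.0235" --pt "0 0 0" --turn '[-0.65,-0.64,-0.65,-0.64,-0.65,-0.64,-0.65,-0.64,-0.65,-0.65,-0.64,-0.65,-0.64,-0.65,-0.64,-0.65,-0.64,0]'

```text
time_s: 3.35
eef_pos: [492.3, -62.0, 319.7]
ee_rot: [-0.522, 0.523, 0.476, -0.477]
force: [0.2, 0.2, -1.3]
grip_width: 1.002
```

```bash
python3 - <<'E'
from h import *
st()
s,p,d=snap('wrist','w1');M,pr=c2w('wrist',s)
for q in ['press','bay_left','bay_middle','bay_right','socket_left','socket_middle','socket_right','grip','lever_pivot']:
    r=ctrl.pinpoint('wrist',q)
    print(q,[(round(x['score'],2),np.round(tow(M,x['centre'])).tolist()) for x in r[:3]])
np.save('w1.npy',d);
st()
E
```

```text
t 3.35 p [492.3 -62.  319.7] yaw 84.76 F [ 0.2  0.2 -1.3] T [-0.01 -0.01  0.02] w 1.002 j [-0.36  0.2   1.42 -0.    1.53 -1.84]
press [(0.8, [585.0, -55.0, 1.0]), (0.71, [547.0, -135.0, 45.0]), (0.21, [582.0, -55.0, 32.0])]
bay_left [(0.87, [616.0, 22.0, 37.0])]
bay_middle [(0.87, [611.0, -55.0, 30.0])]
bay_right [(0.6, [606.0, -137.0, 28.0])]
socket_left [(0.56, [625.0, 165.0, 11.0])]
socket_middle [(0.29, [752.0, 216.0, -1.0])]
socket_right [(0.79, [548.0, -134.0, 43.0])]
grip [(0.74, [422.0, -200.0, 155.0])]
lever_pivot [(0.75, [422.0, -256.0, 74.0]), (0.57, [553.0, -52.0, 43.0]), (0.44, [611.0, -57.0, 32.0])]
t 3.85 p [489.9 -56.4 320.2] yaw 85.04 F [-0.1 -1.1  0.2] T [-0.01 -0.02 -0.03] w 1.004 j [-0.35  0.19  1.42  0.    1.53 -1.84]
```

View pics/w1.png

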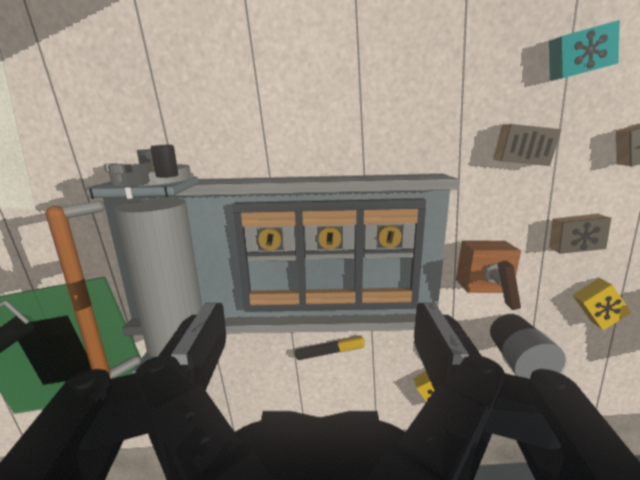

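```bash
python3 - <<'E'
from h import *
s,p,d=snap('wrist','w2');M,pr=c2w('wrist',s);np.save('w2.npy',d)
C=cloud(d,M,pr);np.save('w2c.npy',C)
for q in ['grip','lever_pivot','press','bay_left','bay_middle','bay_right','socket_left','socket_middle','socket_right']:
    r=ctrl.pinpoint('wrist',q)
    print(q,[(round(x['score'],2),np.round(tow(M,x['centre'])).tolist()) for x in r[:1]])
r=ctrl.regions_of('wrist','grip'); 
for x in r[:2]:
    m=x['mask']; print(x['score'],m.sum(), [int(v.mean()) for v in np.nonzero(m)])
w=(C[...,2]>130)&(C[...,2]<175)&(C[...,0]<445)&(d>0); w[:,:120]=0;w[230:]=0
P=C[w];print(len(P),P.min(0),P.max(0))
t=w&(C[...,2]>150);print(C[t].min(0),C[t].max(0),C[t].mean(0))
# top face of chase, z 38..45
E
```

```text
grip [(0.89, [422.0, -198.0, 155.0])]
lever_pivot [(0.64, [421.0, -254.0, 73.0])]
press [(0.78, [582.0, -54.0, 0.0])]
bay_left [(0.69, [614.0, 24.0, 36.0])]
bay_middle [(0.78, [608.0, -57.0, 30.0])]
bay_right [(0.77, [606.0, -139.0, 30.0])]
socket_left [(0.84, [562.0, 23.0, 43.0])]
socket_middle [(0.7, [551.0, -53.0, 45.0])]
socket_right [(0.86, [547.0, -138.0, 45.0])]
0.9 900 [161, 154]
0.44 874 [348, 326]
759 [ 413.35839405 -205.85020904  151.00260413] [ 442.13383074 -186.54184518  165.34095315]
[ 413.35839405 -205.85020904  151.00260413] [ 442.13383074 -186.54184518  165.34095315] [ 427.38011507 -194.42832307  161.07413829]
```

```bash
python3 - <<'E'
from h import *
p=cv2.imread('pics/w2.png'); a=cv2.resize(p[120:220,80:240],None,fx=4,fy=4); b=cv2.resize(p[190:320,220:440],None,fx=3.5,fy=3.5)
cv2.imwrite('pics/w2a.png',a);cv2.imwrite('pics/w2b.png',b)
E
```

```text
(no output)
```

View pics/w2a.png

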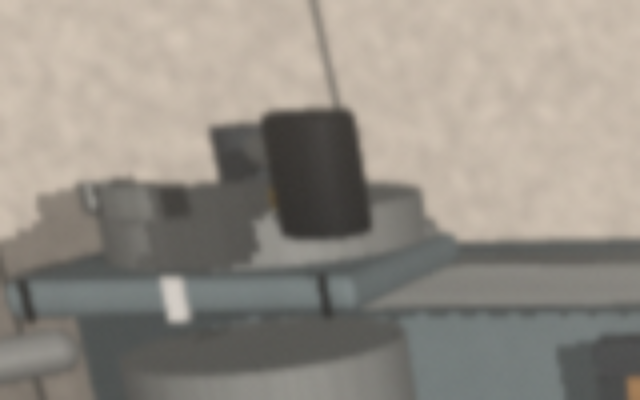

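View pics/w2b.png

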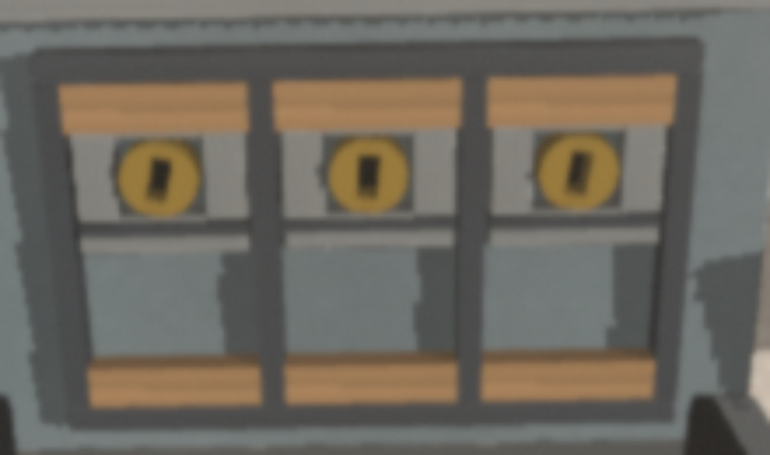

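```bash
python3 - <<'E'
from h import *
C=np.load('w2c.npy');d=np.load('w2.npy')
w=np.zeros_like(d,bool);w[150:330,40:200]=1
print(C[w&(d>0)][:,2].max())
plan([427.5,-196,230],85.1)
E
```

```text
358.70225226939635
N 5 dyaw 0.11
offset [[-0.0288, 0.018, 0.01], [-0.0288, 0.018, 0.0101], [-0.0287, 0.018, 0.01], [-0.0288, 0.018, 0.0101], [-0.0288, 0.018, 0.0101]]
turn [-0.02, -0.02, -0.02, -0.02, -0.03]
```

Emit:
drive_tool --gripper '[0.4,0.4,0.4,0.4,0.4,0.4,0.4,0.4,0.4,0.4]' --pt "-0.0288 0.018 0.01" --pt "-0.0288 0.018 0.0101" --pt "-0.0287 0.018 0.01" --pt "-0.0288 0.018 0.0101" --pt "-0.0288 0.018 0.0101" --pt "0 0.03 0" --pt "0 0.03 0" --pt "0 0.022 0" --pt "0 0 0" --pt "0 0 0" --turn '[0,0,0,0,0,0,0,0,0,0]'

```text
time_s: 5.23
eef_pos: [427.3, -195.9, 148.1]
ee_rot: [0.522, -0.521, -0.478, 0.478]
force: [-0.3, -0.6, 0.0]
grip_width: 0.601
```

Emit:
drive_tool --gripper '[0.65,0.8,1,1,1,1]' --pt "0 0 0" --pt "0 0 0" --pt "0 0 0" --pt "0 0 0" --pt "0 0 0" --pt "0 0 0" --turn '[0,0,0,0,0,0]' --force 25

```text
time_s: 5.73
eef_pos: [428.0, -196.5, 149.2]
ee_rot: [-0.52, 0.522, 0.478, -0.478]
force: [0.3, -2.2, 6.0]
grip_width: 0.221
```

```bash
python3 - <<'E'
from h import *
st(); snap('side','s2'); snap('wrist','w3')
p=cv2.imread('pics/s2.png'); cv2.imwrite('pics/s2a.png',cv2.resize(p[300:460,180:380],None,fx=4,fy=3.5))
E
```

```text
t 5.73 p [ 428.  -196.5  149.2] yaw 85.02 F [ 0.3 -2.2  6. ] T [-0.36  0.07  0.14] w 0.221 j [-0.68  0.28  1.77 -0.    1.09 -2.16]
```

View pics/s2a.png

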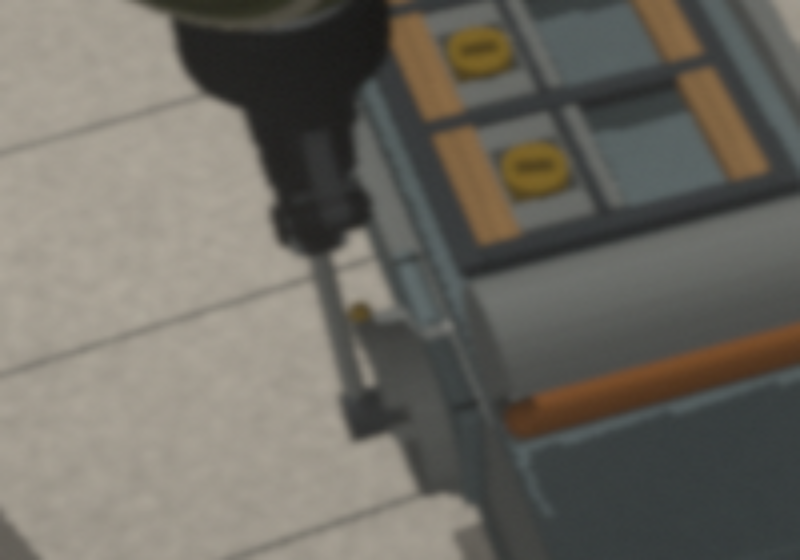

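View pics/w3.png

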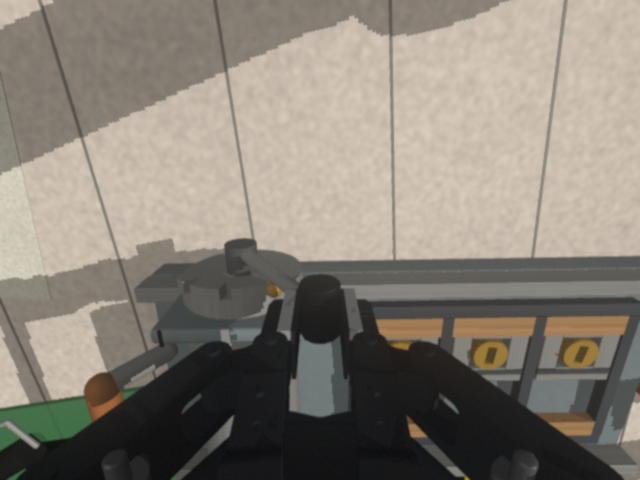

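Emit:
drive_tool --gripper '[1,1,1,1,1,1,1,1,1,1,1,1]' --pt "-0.0097 -0.0059 0" --pt "-0.0104 -0.0046 0" --pt "-0.0109 -0.0034 0" --pt "-0.0112 -0.002 0" --pt "-0.0114 -0.0007 0" --pt "-0.0114 0.0007 0" --pt "-0.0112 0.002 0" --pt "-0.0109 0.0034 0" --pt "-0.0104 0.0046 0" --pt "-0.0097 0.0059 0" --pt "0 0 0" --pt "0 0 0" --turn '[0,0,0,0,0,0,0,0,0,0,0,0]'

```text
time_s: 6.83
eef_pos: [418.4, -303.5, 148.2]
ee_rot: [-0.521, 0.522, 0.478, -0.478]
force: [3.0, -4.2, 1.3]
grip_width: 0.218
```

```bash
python3 - <<'E'
from h import *
st(); snap('side','s3')
p=cv2.imread('pics/s3.png'); cv2.imwrite('pics/s3a.png',cv2.resize(p[300:460,180:380],None,fx=4,fy=3.5))
E
```

```text
t 6.83 p [ 418.4 -303.5  148.2] yaw 84.97 F [ 3.  -4.2  1.3] T [-0.57 -0.64  0.23] w 0.218 j [-0.85  0.38  1.64  0.    1.12 -2.34]
```

View pics/s3a.png

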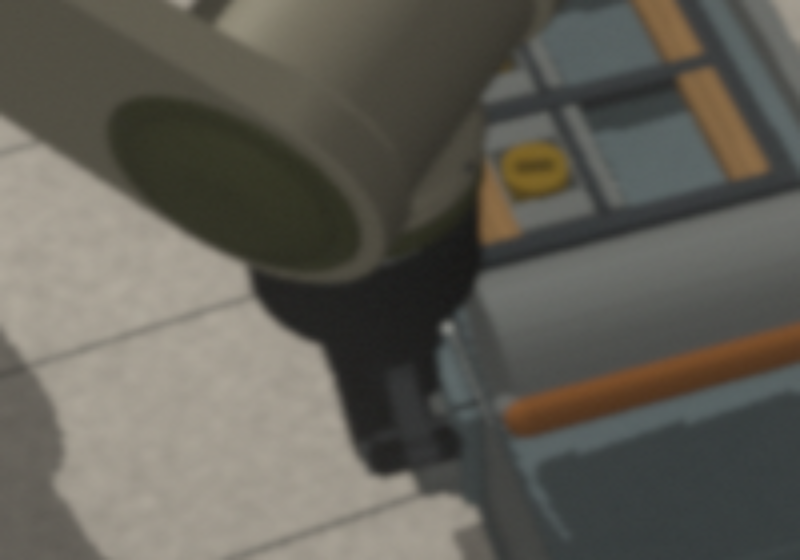

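Emit:
drive_tool --gripper '[0.6,0.5,0.5,0.5,0.4,0.4,0,0,0,0,0,0,0,0,0,0,0,0,0,0]' --pt "0 0 0" --pt "0 0 0" --pt "0 0 0" --pt "0 -0.03 0" --pt "0 -0.04 0" --pt "0.02 -0.03 0" --pt "0.04 -0.01 0.0" --pt "0.04 -0.01 0.0" --pt "0.04 -0.01 0" --pt "0.04 -0.01 0" --pt "0.04 -0.01 0" --pt "0.04 -0.01 0" --pt "0.04 -0.01 0" --pt "0.04 -0.01 0" --pt "0.04 0 0" --pt "0.04 0 0" --pt "0.04 0 0" --pt "0.04 0 0" --pt "0.04 0 0" --pt "0.04 0 0" --turn '[0,0,0,0,0,0,0,0,0,0,0,0,0,0,0,0,0,0,0,0]'

```text
time_s: 8.55
eef_pos: [467.9, 277.2, 328.0]
ee_rot: [0.521, -0.521, -0.478, 0.478]
force: [1.3, -0.9, 1.0]
grip_width: 1.0
```

Emit:
drive_tool --gripper '[0,0,0,0]' --pt "0.02 0 0.02" --pt "0 0 0.02" --pt "0 0 0" --pt "0 0 0" --turn '[0,0,0,0]'

```text
time_s: 8.88
eef_pos: [429.9, 298.7, 328.2]
ee_rot: [-0.521, 0.521, 0.478, -0.478]
force: [0.9, -0.4, -0.2]
grip_width: 1.003
```

```bash
python3 - <<'E'
from h import *
s=st(); s,p,d=snap('wrist','w4');M,pr=c2w('wrist',s);np.save('w4.npy',d);C=cloud(d,M,pr);np.save('w4c.npy',C)
for q in ['block_flower','block_sprig','block_bands','stand_hole0','key']:
    r=ctrl.pinpoint('wrist',q)
    print(q,[(round(x['score'],2),np.round(tow(M,x['centre'])).tolist()) for x in r[:3]])
snap('side','s4');c='side';M,pr=c2w(c)
for q in ['grip']:
    r=ctrl.pinpoint(c,q)
    print(q,[(round(x['score'],2),np.round(tow(M,x['centre'])).tolist()) for x in r[:3]])
E
```

```text
t 8.88 p [429.9 298.7 328.2] yaw 85.07 F [ 0.9 -0.4 -0.2] T [-0.   -0.02 -0.01] w 1.003 j [ 0.38  0.26  1.32 -0.    1.56 -1.1 ]
block_flower [(0.84, [590.0, 301.0, -1.0]), (0.63, [355.0, 268.0, -3.0]), (0.62, [714.0, 355.0, 2.0])]
block_sprig [(0.91, [472.0, 371.0, 0.0])]
block_bands []
stand_hole0 [(0.63, [624.0, 164.0, 44.0]), (0.28, [588.0, 27.0, 29.0])]
key [(0.71, [626.0, 166.0, 11.0]), (0.32, [606.0, -140.0, 32.0])]
grip [(0.92, [421.0, -302.0, 152.0]), (0.49, [583.0, 25.0, 30.0])]
```

View pics/w4.png

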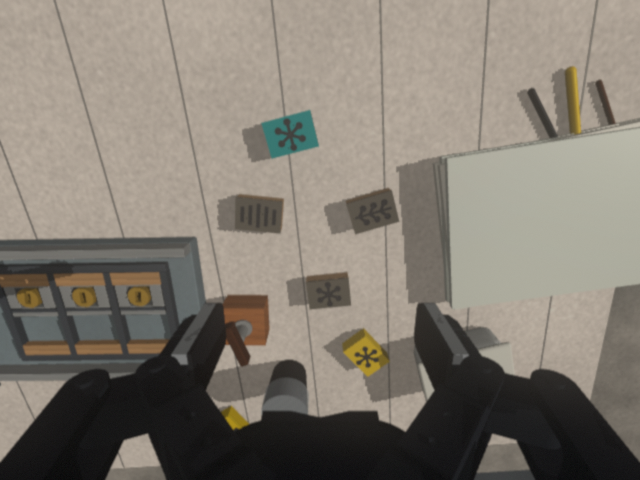

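View pics/s4.png

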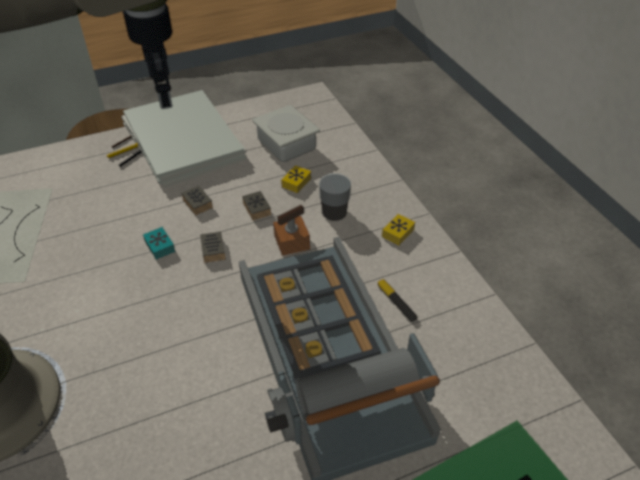

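```bash
cat >> h.py <<'E'
def blockfit(C,d,c,r=50,zlo=19,zhi=30):
    w=(d>0)&(C[...,2]>zlo)&(C[...,2]<zhi)&(np.hypot(C[...,0]-c[0],C[...,1]-c[1])<r)
    n,l,stt,ce=cv2.connectedComponentsWithStats(w.astype(np.uint8),connectivity=4)
    k=1+np.argmax(stt[1:,4]); P=C[l==k]
    rect=cv2.minAreaRect(P[:,:2].astype(np.float32))
    (cx,cy),(a,b),ang=rect
    # angle of long side
    if a<b: ang+=90
    return (round(cx,1),round(cy,1)),(round(max(a,b),1),round(min(a,b),1)),round((ang+90)%180-90,1),round(float(np.median(P[:,2])),1),len(P)
E
python3 - <<'E'
from h import *
C=np.load('w4c.npy');d=np.load('w4.npy')
for n,c in dict(flower=(590,300),sprig=(471,367),bands=(459,211)).items(): print(n,blockfit(C,d,c))
# stand top
print('stand',blockfit(C,d,(624,168),r=60,zlo=36,zhi=47))
C=np.load('w2c.npy');d=np.load('w2.npy')
# chase top plane
w=(d>0)&(abs(C[...,2]-42)<3.5)&(np.hypot(C[...,0]-585,C[...,1]+57)<170)
n,l,stt,ce=cv2.connectedComponentsWithStats(w.astype(np.uint8),connectivity=4)
k=1+np.argmax(stt[1:,4]);P=C[l==k];print(stt[k],np.median(P[:,2]))
print(cv2.minAreaRect(P[:,:2].astype(np.float32)))
E
```

```text
flower ((588.6, 299.0), (64.0, 47.9), -88.1, 25.0, 1226)
sprig ((468.2, 369.8), (64.1, 46.6), -77.5, 25.0, 1538)
bands ((458.7, 210.8), (64.2, 46.8), 79.0, 24.9, 1535)
stand ((623.1, 169.6), (65.1, 60.3), -4.9, 42.8, 1044)
[  228   201   193   112 13455] 42.74908676649005
((583.6895751953125, -56.41508483886719), (250.56954956054688, 160.61488342285156), 86.13003540039062)
```

```bash
python3 - <<'E'
from h import *
plan([458.7,290,230],-11)
E
```

```text
N 14 dyaw -95.95
offset [[-0.0004, 0.007, -0.002], [-0.0002, 0.007, -0.0021], [0.0001, 0.007, -0.0021], [0.0004, 0.007, -0.002], [0.0005, 0.007, -0.002], [0.0009, 0.007, -0.0019], [0.001, 0.0069, -0.0018], [0.0012, 0.007, -0.0017], [0.0014, 0.007, -0.0015], [0.0016, 0.007, -0.0013], [0.0018, 0.007, -0.0011], [0.0018, 0.007, -0.0009], [0.002, 0.007, -0.0007], [0.002, 0.007, -0.0004]]
turn [6.85, 6.86, 6.85, 6.85, 6.86, 6.85, 6.86, 6.85, 6.85, 6.86, 6.85, 6.85, 6.86, 6.85]
```

Emit:
drive_tool --gripper '[0,0,0,0,0,0,0,0,0,0,0,0,0,0,0,0]' --pt "-0.0004 0.007 -0.002" --pt "-0.0002 0.007 -0.0021" --pt "0.0001 0.007 -0.0021" --pt "0.0004 0.007 -0.002" --pt "0.0005 0.007 -0.002" --pt "0.0009 0.007 -0.0019" --pt "0.001 0.0069 -0.0018" --pt "0.0012 0.007 -0.0017" --pt "0.0014 0.007 -0.0015" --pt "0.0016 0.007 -0.0013" --pt "0.0018 0.007 -0.0011" --pt "0.0018 0.007 -0.0009" --pt "0.002 0.007 -0.0007" --pt "0.002 0.007 -0.0004" --pt "0 0 0" --pt "0 0 0" --turn '[6.85,6.86,6.85,6.85,6.86,6.85,6.86,6.85,6.85,6.86,6.85,6.85,6.86,6.85,0,0]'

```text
time_s: 10.62
eef_pos: [458.4, 290.2, 230.0]
ee_rot: [-0.704, 0.704, -0.067, 0.066]
force: [0.3, 0.0, -0.1]
grip_width: 0.996
```

```bash
cat > look.py <<'E'
from h import *
import sys
s=st(); s,p,d=snap('wrist',sys.argv[1]);M,pr=c2w('wrist',s);C=cloud(d,M,pr)
np.save(sys.argv[1]+'.npy',d);np.save(sys.argv[1]+'c.npy',C)
for n,c in dict(flower=(590,300),sprig=(469,369),bands=(459,211)).items():
    try: print(n,blockfit(C,d,c))
    except Exception as e: print(n,'none')
try: print('stand',blockfit(C,d,(624,168),r=60,zlo=36,zhi=47))
except Exception as e: pass
E
python3 look.py w5
```

```text
t 10.62 p [458.4 290.2 230. ] yaw -10.77 F [ 0.3  0.  -0.1] T [ 0.03 -0.01  0.01] w 0.996 j [0.35 0.35 1.45 0.   1.34 0.54]
flower ((589.1, 299.2), (64.4, 47.0), -88.4, 24.9, 2844)
sprig ((468.6, 370.1), (64.0, 46.0), -77.8, 24.8, 3118)
bands ((459.2, 211.2), (64.5, 45.9), 79.2, 24.7, 2101)
stand ((624.0, 167.8), (65.8, 65.7), 84.9, 42.6, 2282)
```

View pics/w5.png

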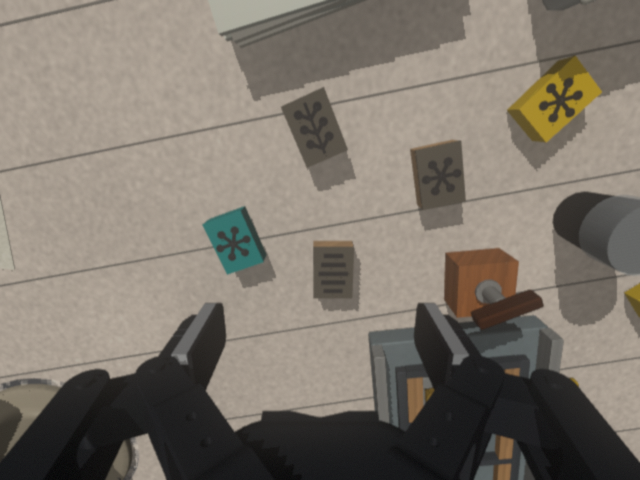

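Emit:
drive_tool --gripper '[0,0,0,0,0,0,0,0,0,0,0,0,0]' --pt "0.0077 0 -0.0388" --pt "0.0077 0.02 -0.0388" --pt "0 0.04 0" --pt "0 0.04 0" --pt "0 0.04 0" --pt "0 0.035 0" --pt "0 0.02 0" --pt "0 0.014 0" --pt "0 0.01 0" --pt "0 0 0" --pt "0 0 0" --pt "0 0 0" --pt "0 0 0" --turn '[0,0,0,0,0,0,0,0,0,0,0,0,0]'

```text
time_s: 11.75
eef_pos: [459.4, 213.8, 13.5]
ee_rot: [0.704, -0.704, 0.067, -0.068]
force: [0.0, -0.7, 0.4]
grip_width: 1.002
```

Emit:
drive_tool --gripper '[0.3,0.5,0.6,0.7,0.7,0.7]' --pt "0 0 0" --pt "0 0 0" --pt "0 0 0" --pt "0 0 0" --pt "0 0 0" --pt "0 0 0" --turn '[0,0,0,0,0,0]' --force 40

```text
time_s: 12.25
eef_pos: [458.9, 213.7, 12.8]
ee_rot: [0.704, -0.704, 0.067, -0.068]
force: [-1.4, 0.1, 5.1]
grip_width: 0.524
```

```bash
python3 look.py w6; python3 - <<'E'
import cv2
E
```

```text
t 12.25 p [458.9 213.7  12.8] yaw -10.95 F [-1.4  0.1  5.1] T [-0.05  0.26 -0.01] w 0.524 j [0.2  0.56 1.78 0.   0.8  0.4 ]
flower ((578.8, 293.5), (54.2, 28.7), -88.4, 24.9, 12051)
sprig ((461.6, 335.8), (21.8, 6.8), -7.1, 24.3, 955)
bands ((458.5, 210.8), (71.8, 65.2), -10.7, 24.8, 13275)
stand ((590.1, 158.8), (44.1, 5.1), 89.8, 38.9, 901)
```

View pics/w6.png

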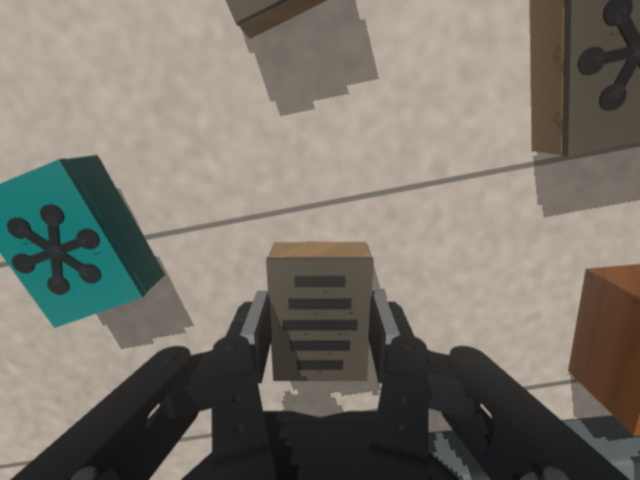

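```bash
python3 - <<'E'
from h import *
C=np.load('w6c.npy')
s=ctrl.sense();m=Rt(s['ee_rot'])
for u in (290,320,350):
    col=C[:,u]; w=abs(col[:,2]-24.5)<2.5; w[:230]=0;w[400:]=0
    L=(col[w]-s['eef_pos'])@m; print(u,L[:,2].min(),L[:,2].max(),(L[:,2].min()+L[:,2].max())/2)
E
```

```text
290 -33.97356238809076 29.272776660080858 -2.3503928640049523
320 -34.10953117985381 29.375355243236616 -2.3670879683085975
350 -35.006377430902255 29.269015718007932 -2.8686808564471615
```

```bash
python3 - <<'E'
from h import *
s=ctrl.sense(); s=dict(s); s['eef_pos']=np.array([458.9,213.7,132.8])
plan([570,130,300],-4,s=s)
E
```

```text
N 6 dyaw 6.95
offset [[0.0208, -0.0279, -0.0102], [0.0207, -0.0278, -0.0106], [0.0204, -0.0279, -0.011], [0.0202, -0.0278, -0.0114], [0.0199, -0.0279, -0.0118], [0.0197, -0.0278, -0.0122]]
turn [-1.16, -1.16, -1.15, -1.16, -1.16, -1.16]
```

Emit:
drive_tool --gripper '[0.7,0.7,0.7,0.7,0.7,0.7,0.7,0.7,0.7,0.7,0.7,0.7,0.7]' --pt "0 -0.02 0" --pt "0 -0.03 0" --pt "0 -0.035 0" --pt "0 -0.035 0" --pt "0.0208 -0.0279 -0.0102" --pt "0.0207 -0.0278 -0.0106" --pt "0.0204 -0.0279 -0.011" --pt "0.0202 -0.0278 -0.0114" --pt "0.0199 -0.0279 -0.0118" --pt "0.0197 -0.0278 -0.0122" --pt "0 0 0" --pt "0 0 0" --pt "0 0 0" --turn '[0,0,0,0,-1.16,-1.16,-1.15,-1.16,-1.16,-1.16,0,0,0]'

```text
time_s: 13.38
eef_pos: [569.2, 130.2, 298.1]
ee_rot: [0.707, -0.707, 0.026, -0.024]
force: [-0.3, -0.1, -1.4]
grip_width: 0.52
```

```bash
python3 look.py w7; python3 - <<'E'
from h import *
C=np.load('w7c.npy');d=np.load('w7.npy')
w=(d>0)&(abs(C[...,2]-42.6)<4)&(np.hypot(C[...,0]-585,C[...,1]+57)<170)
n,l,stt,ce=cv2.connectedComponentsWithStats(w.astype(np.uint8),connectivity=4)
k=1+np.argmax(stt[1:,4]);P=C[l==k];print(stt[k],np.median(P[:,2]))
print(cv2.minAreaRect(P[:,:2].astype(np.float32)))
cv2.imwrite('pics/m7.png',(l==k).astype(np.uint8)*255)
E
```

```text
t 13.38 p [569.2 130.2 298.1] yaw -4.01 F [-0.3 -0.1 -1.4] T [-0.04  0.03  0.06] w 0.52 j [0.02 0.41 1.18 0.   1.55 0.09]
flower ((588.9, 299.3), (64.7, 45.9), -88.5, 24.9, 2769)
sprig ((473.5, 340.2), (47.3, 14.7), -3.1, 24.3, 490)
bands none
stand ((623.7, 167.6), (64.2, 64.2), -5.3, 42.7, 2110)
[ 367  243   38   61 1345] 42.52525173258158
((646.5215454101562, 22.39879035949707), (87.23162841796875, 47.551387786865234), 86.79586029052734)
```

View pics/w7.png

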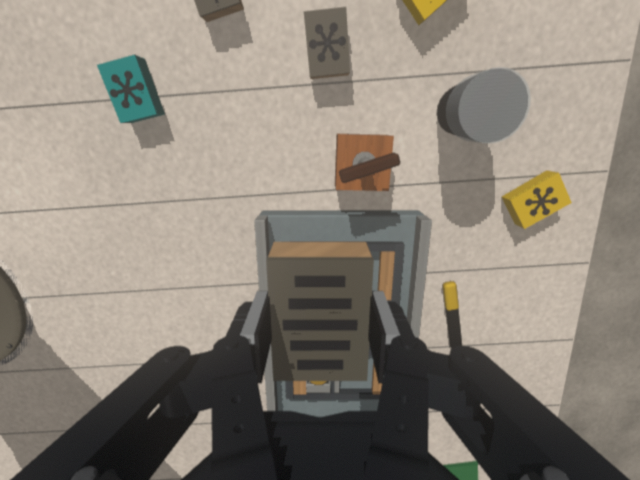

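View pics/m7.png

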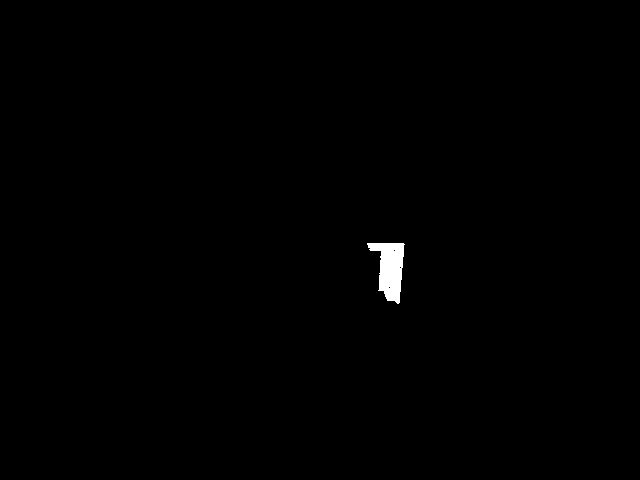

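```bash
cat > pf.py <<'E'
from h import *
def fit(name,cen=(583.7,-56.4),yaw=-4.0):
    C=np.load(name+'c.npy');d=np.load(name+'.npy')
    w=(d>0)&(abs(C[...,2]-42.6)<3.5)&(np.hypot(C[...,0]-585,C[...,1]+57)<170)
    P=C[w][:,:2]
    a=np.radians(yaw);Q=(P-cen)@np.array([[np.cos(a),-np.sin(a)],[np.sin(a),np.cos(a)]])
    Q=Q[(abs(Q[:,0])<86)&(abs(Q[:,1])<131)]
    for ax,h,nm in((0,80,'x'),(1,125,'y')):
        for sg in(-1,1):
            o=1-ax; B=np.arange(-120,121,6) if ax==0 else np.arange(-70,71,6); X=[];Y=[]
            for b in B:
                v=Q[abs(Q[:,o]-b)<3][:,ax]*sg; v=v[v>h-6]
                if len(v)>3: X.append(b);Y.append(np.sort(v)[-2])
            if len(X)>4:
                k=np.polyfit(X,Y,1); r=np.abs(np.polyval(k,X)-Y); g=r<1.5
                k=np.polyfit(np.array(X)[g],np.array(Y)[g],1)
                print(name,nm,sg,'edge at',round(k[1],2),'slope',round(k[0]*sg,4),g.sum(),len(X))
fit('w2');fit('w7')
E
python3 pf.py
```

```text
w2 x -1 edge at 79.86 slope -0.0022 41 41
w2 x 1 edge at 78.92 slope -0.002 41 41
w2 y -1 edge at 124.41 slope 0.0018 24 24
w2 y 1 edge at 124.51 slope 0.0005 24 24
w7 x -1 edge at 78.43 slope -0.0021 6 6
w7 x 1 edge at 79.92 slope -0.0026 14 14
w7 y -1 edge at 123.3 slope 0.0043 23 23
w7 y 1 edge at 125.38 slope 0.0049 7 7
```

```bash
cat > bay.py <<'E'
from h import *
def press(x,y,z=0):
    a=np.radians(-3.9);return np.array([583.8+x*np.cos(a)-y*np.sin(a),-56.1+x*np.sin(a)+y*np.cos(a),z])
E
python3 - <<'E'
from bay import *
print(press(26,-80),press(26,0),press(26,80),press(-31,80))
plan([604.5,-135.2,110],-3.9)
E
```

```text
[ 604.298568   -137.68313986    0.        ] [609.73979125 -57.86839756   0.        ] [615.1810145   21.94634475   0.        ] [558.31301061  25.82321632   0.        ]
N 9 dyaw 0.08
offset [[0.006, 0.0209, -0.0292], [0.0061, 0.0208, -0.0291], [0.006, 0.0209, -0.0292], [0.006, 0.0209, -0.0292], [0.0061, 0.0209, -0.0292], [0.006, 0.0208, -0.0291], [0.006, 0.0209, -0.0292], [0.006, 0.0209, -0.0292], [0.006, 0.0208, -0.0292]]
turn [-0.01, -0.01, -0.01, -0.01, -0.0, -0.01, -0.01, -0.01, -0.01]
```

Emit:
drive_tool --gripper '[0.7,0.7,0.7,0.7,0.7,0.7,0.7,0.7,0.7,0.7,0.7,0.7,0.7]' --pt "0.006 0.0209 -0.0292" --pt "0.0061 0.0208 -0.0291" --pt "0.006 0.0209 -0.0292" --pt "0.006 0.0209 -0.0292" --pt "0.0061 0.0209 -0.0292" --pt "0.006 0.0208 -0.0291" --pt "0.006 0.0209 -0.0292" --pt "0.006 0.0209 -0.0292" --pt "0.006 0.0208 -0.0292" --pt "0 0.03 0" --pt "0 0.02 0" --pt "0 0 0" --pt "0 0 0" --turn '[-0.01,-0.01,-0.01,-0.01,0,-0.01,-0.01,-0.01,-0.01,0,0,0,0]'

```text
time_s: 14.52
eef_pos: [605.0, -134.8, 60.8]
ee_rot: [0.707, -0.706, 0.025, -0.023]
force: [-0.1, 0.6, -0.3]
grip_width: 0.525
```

```bash
python3 look.py w8; python3 pf.py; sed -i "s/^fit('w2').*//" pf.py; python3 -c "
from pf import *
fit('w8')"
python3 - <<'E'
from bay import *
plan([604.5,-135.2,46],-3.9,n=1)
E
```

```text
t 14.52 p [ 605.  -134.8   60.8] yaw -3.88 F [-0.1  0.6 -0.3] T [-0.05 -0.01 -0.01] w 0.525 j [-0.41  0.69  1.38  0.    1.08 -0.34]
flower none
sprig none
bands none
w2 x -1 edge at 79.86 slope -0.0022 41 41
w2 x 1 edge at 78.92 slope -0.002 41 41
w2 y -1 edge at 124.41 slope 0.0018 24 24
w2 y 1 edge at 124.51 slope 0.0005 24 24
w7 x -1 edge at 78.43 slope -0.0021 6 6
w7 x 1 edge at 79.92 slope -0.0026 14 14
w7 y -1 edge at 123.3 slope 0.0043 23 23
w7 y 1 edge at 125.38 slope 0.0049 7 7
w8 x -1 edge at 79.74 slope -0.0031 30 30
w8 x 1 edge at 80.01 slope -0.0 27 27
N 1 dyaw -0.03
offset [[-0.0014, 0.0164, -0.0002]]
turn [0.03]
```

View pics/w8.png

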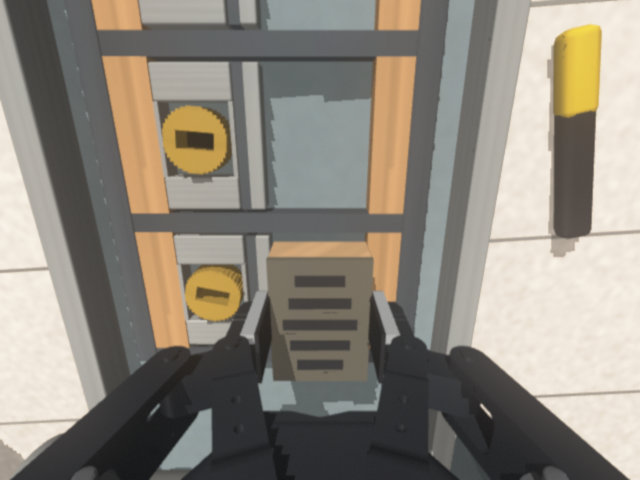

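Emit:
drive_tool --gripper '[0.7,0.7,0.7,0.7,0.7]' --pt "-0.0008 0.006 0" --pt "0 0.006 0" --pt "0 0.004 0" --pt "0 0 0" --pt "0 0 0" --turn '[0,0,0,0,0]'

```text
time_s: 14.98
eef_pos: [604.9, -135.6, 45.6]
ee_rot: [0.707, -0.707, 0.024, -0.024]
force: [0.8, -0.8, -1.3]
grip_width: 0.523
```

Emit:
drive_tool --gripper '[0.7,0.7,0.7,0.7]' --pt "0 0.0012 0" --pt "0 0.0012 0" --pt "0 0.0005 0" --pt "0 0 0" --turn '[0,0,0,0]'

```text
time_s: 15.32
eef_pos: [605.0, -135.7, 42.9]
ee_rot: [-0.707, 0.707, -0.024, 0.024]
force: [-0.8, 0.5, 0.1]
grip_width: 0.527
```

Emit:
drive_tool --gripper '[0.45,0.35,0.3,0.3,0.2,0.1,0,0]' --pt "0 0 0" --pt "0 0 0" --pt "0 0 0" --pt "0 -0.01 0" --pt "0 -0.03 0" --pt "0 -0.04 0" --pt "0 -0.04 0" --pt "0 -0.01 0" --turn '[0,0,0,0,0,0,0,0]'

```text
time_s: 15.98
eef_pos: [607.0, -136.4, 180.5]
ee_rot: [-0.705, 0.708, -0.021, 0.028]
force: [0.8, 0.7, 0.3]
grip_width: 1.0
```

```bash
python3 look.py w9; python3 - <<'E'
from bay import *
plan([589,302,120],1.6)
E
```

```text
t 15.98 p [ 607.  -136.4  180.5] yaw -3.92 F [0.8 0.7 0.3] T [-0.02 -0.01 -0.04] w 1.0 j [-0.41  0.56  1.26  0.    1.31 -0.34]
flower none
sprig none
bands none
N 12 dyaw 5.51
offset [[-0.004, 0.0048, 0.0364], [-0.0038, 0.0048, 0.0364], [-0.0034, 0.0048, 0.0364], [-0.0032, 0.0048, 0.0364], [-0.0028, 0.0049, 0.0365], [-0.0026, 0.0048, 0.0365], [-0.0023, 0.0048, 0.0365], [-0.002, 0.0048, 0.0366], [-0.0016, 0.0048, 0.0365], [-0.0014, 0.0049, 0.0366], [-0.0012, 0.0048, 0.0365], [-0.0008, 0.0048, 0.0366]]
turn [-0.46, -0.46, -0.46, -0.46, -0.46, -0.46, -0.46, -0.46, -0.45, -0.46, -0.46, -0.46]
```

View pics/w9.png

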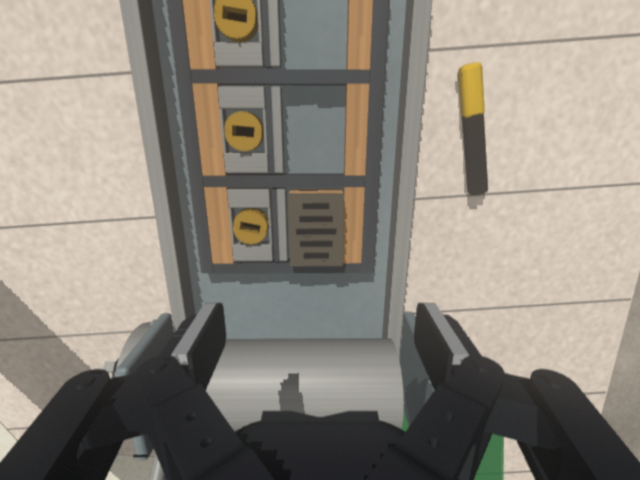

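Emit:
drive_tool --gripper '[0,0,0,0,0,0,0,0,0,0,0,0,0,0,0]' --pt "-0.004 0.0048 0.0364" --pt "-0.0038 0.0048 0.0364" --pt "-0.0034 0.0048 0.0364" --pt "-0.0032 0.0048 0.0364" --pt "-0.0028 0.0049 0.0365" --pt "-0.0026 0.0048 0.0365" --pt "-0.0023 0.0048 0.0365" --pt "-0.002 0.0048 0.0366" --pt "-0.0016 0.0048 0.0365" --pt "-0.0014 0.0049 0.0366" --pt "-0.0012 0.0048 0.0365" --pt "-0.0008 0.0048 0.0366" --pt "0 0 0" --pt "0 0 0" --pt "0 0 0" --turn '[-0.46,-0.46,-0.46,-0.46,-0.46,-0.46,-0.46,-0.46,-0.45,-0.46,-0.46,-0.46,0,0,0]'

```text
time_s: 17.28
eef_pos: [586.5, 302.4, 114.7]
ee_rot: [-0.707, 0.707, 0.01, -0.01]
force: [0.4, -0.8, 0.1]
grip_width: 1.0
```

```bash
python3 look.py w10; python3 - <<'E'
from bay import *
C=np.load('w9c.npy');d=np.load('w9.npy')
print(blockfit(C,d,(604,-138),r=45,zlo=48,zhi=62))
E
```

```text
t 17.28 p [586.5 302.4 114.7] yaw 1.58 F [ 0.4 -0.8  0.1] T [ 0.   -0.06 -0.01] w 1.0 j [ 0.3   0.71  1.19 -0.    1.24  0.27]
flower ((588.9, 299.0), (64.6, 46.0), -88.6, 24.8, 5020)
sprig ((468.5, 369.8), (64.2, 47.6), -77.7, 24.7, 6985)
bands none
stand ((624.3, 173.8), (65.0, 53.7), -4.6, 42.5, 3273)
((605.1, -138.3), (64.5, 46.1), 86.2, 54.8, 4000)
```

View pics/w10.png

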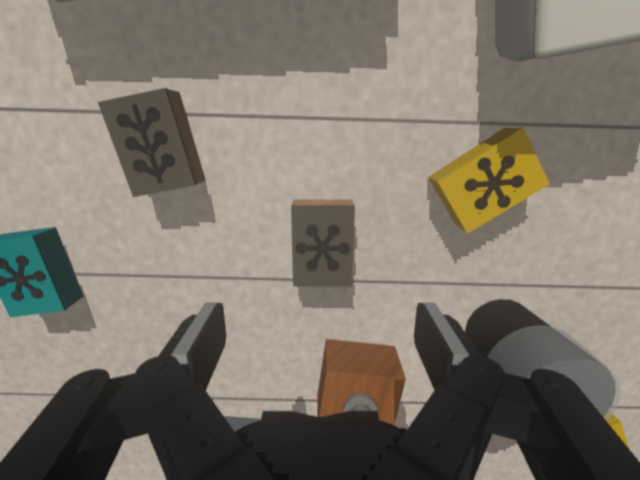

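Emit:
drive_tool --gripper '[0,0,0,0,0,0,0.3,0.5,0.6,0.7,0.7,0.7,0.7]' --pt "0.0023 0.03 -0.0034" --pt "0 0.04 0" --pt "0 0.02 0" --pt "0 0.012 0" --pt "0 0 0" --pt "0 0 0" --pt "0 0 0" --pt "0 0 0" --pt "0 0 0" --pt "0 0 0" --pt "0 0 0" --pt "0 0 0" --pt "0 0 0" --turn '[0,0,0,0,0,0,0,0,0,0,0,0,0]'

```text
time_s: 18.42
eef_pos: [589.6, 299.8, 14.4]
ee_rot: [0.707, -0.707, -0.011, 0.009]
force: [-0.4, -1.0, 5.6]
grip_width: 0.523
```

```bash
cat > held.py <<'E'
from h import *
import sys
nm=sys.argv[1]
s,p,d=snap('wrist',nm);M,pr=c2w('wrist',s);C=cloud(d,M,pr);m=Rt(s['ee_rot'])
for u in (290,320,350):
    col=C[:,u]; w=abs(col[:,2]-24.5)<2.5; w[:230]=0;w[400:]=0
    L=(col[w]-s['eef_pos'])@m; print(u,L[:,2].min(),L[:,2].max(),(L[:,2].min()+L[:,2].max())/2)
st()
E
python3 held.py w11
```

```text
290 -32.22076179318407 31.770249434594714 -0.22525617929467678
320 -31.67772758139208 31.207474359871185 -0.23512661076044772
350 -32.86865467679528 31.31631226190737 -0.7761712074439551
t 18.47 p [589.6 299.8  14.4] yaw 1.59 F [-0.5 -0.7  5.4] T [-0.09  0.2  -0.02] w 0.52 j [ 0.29  0.83  1.26 -0.    1.06  0.27]
```

```bash
python3 - <<'E'
from bay import *
s=dict(ctrl.sense()); s['eef_pos']=np.array([589.3,299.4,174.4])
plan([609.7,-57.5,100],-3.9,s=s)
E
```

```text
N 10 dyaw -5.49
offset [[0.001, 0.0074, -0.0357], [0.0014, 0.0075, -0.0358], [0.0017, 0.0074, -0.0357], [0.0021, 0.0074, -0.0357], [0.0024, 0.0074, -0.0356], [0.0027, 0.0075, -0.0357], [0.0031, 0.0074, -0.0356], [0.0034, 0.0074, -0.0356], [0.0038, 0.0075, -0.0355], [0.0041, 0.0074, -0.0355]]
turn [0.55, 0.55, 0.55, 0.55, 0.55, 0.55, 0.55, 0.55, 0.54, 0.55]
```

Emit:
drive_tool --gripper '[0.7,0.7,0.7,0.7,0.7,0.7,0.7,0.7,0.7,0.7,0.7,0.7,0.7,0.7,0.7,0.7,0.7,0.7,0.7]' --pt "0 -0.02 0" --pt "0 -0.035 0" --pt "0 -0.04 0" --pt "0 -0.04 0" --pt "0 -0.025 0" --pt "0.001 0.0074 -0.0357" --pt "0.0014 0.0075 -0.0358" --pt "0.0017 0.0074 -0.0357" --pt "0.0021 0.0074 -0.0357" --pt "0.0024 0.0074 -0.0356" --pt "0.0027 0.0075 -0.0357" --pt "0.0031 0.0074 -0.0356" --pt "0.0034 0.0074 -0.0356" --pt "0.0038 0.0075 -0.0355" --pt "0.0041 0.0074 -0.0355" --pt "0 0.02 0" --pt "0 0.017 0" --pt "0 0 0" --pt "0 0 0" --turn '[0,0,0,0,0,0.55,0.55,0.55,0.55,0.55,0.55,0.55,0.55,0.54,0.55,0,0,0,0]'

```text
time_s: 20.05
eef_pos: [608.8, -57.1, 61.4]
ee_rot: [0.707, -0.707, 0.025, -0.024]
force: [-0.3, -0.3, -0.4]
grip_width: 0.525
```

```bash
python3 look.py w12 | head -1;python3 -c "
from pf import *
fit('w12')
plan([609.7,-57.5,48],-3.9,n=1)"
```

```text
t 20.05 p [608.8 -57.1  61.4] yaw -3.9 F [-0.3 -0.3 -0.4] T [-0.   -0.01 -0.02] w 0.525 j [-0.28  0.67  1.41  0.    1.06 -0.22]
w12 x -1 edge at 79.49 slope -0.0055 30 32
w12 x 1 edge at 79.98 slope 0.0004 26 26
w12 y -1 edge at 126.56 slope -0.0232 3 5
w12 y 1 edge at 124.91 slope 0.0018 24 24
N 1 dyaw -0.02
offset [[0.0003, 0.0144, -0.0004]]
turn [0.02]
```

View pics/w12.png

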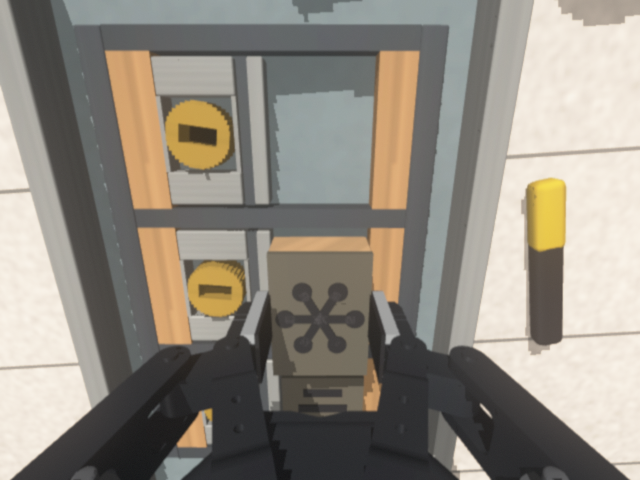

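Aligned; lower 16.5 mm gently.

Emit:
drive_tool --gripper '[0.7,0.7,0.7,0.7,0.7,0.7,0.7]' --pt "0.0004 0.006 -0.0002" --pt "0 0.006 0" --pt "0 0.002 0" --pt "0 0.001 0" --pt "0 0.001 0" --pt "0 0.0005 0" --pt "0 0 0" --turn '[0,0,0,0,0,0,0]'

```text
time_s: 20.68
eef_pos: [609.5, -57.5, 45.2]
ee_rot: [-0.707, 0.707, -0.024, 0.024]
force: [-0.6, -0.2, -1.4]
grip_width: 0.523
```

Emit:
drive_tool --gripper '[0.7,0.7,0.45,0.35,0.3,0.3,0.2,0.1,0,0]' --pt "0 0.0007 0" --pt "0 0 0" --pt "0 0 0" --pt "0 0 0" --pt "0 0 0" --pt "0 -0.01 0" --pt "0 -0.03 0" --pt "0 -0.04 0" --pt "0 -0.035 0" --pt "0 0 0" --turn '[0,0,0,0,0,0,0,0,0,0]'

```text
time_s: 21.52
eef_pos: [612.3, -58.2, 167.9]
ee_rot: [-0.706, 0.708, -0.02, 0.029]
force: [0.4, -0.3, 1.4]
grip_width: 0.998
```

```bash
python3 look.py w13 | head -1;python3 - <<'E'
from bay import *
C=np.load('w13c.npy');d=np.load('w13.npy')
print(blockfit(C,d,(610,-58),r=45,zlo=48,zhi=62))
plan([468.5,372,115],12.3)
E
```

```text
t 21.52 p [612.3 -58.2 167.9] yaw -3.89 F [ 0.4 -0.3  1.4] T [-0.05 -0.04 -0.03] w 0.998 j [-0.28  0.55  1.31  0.    1.27 -0.22]
((609.7, -58.3), (64.8, 46.0), 86.1, 54.7, 4362)
N 12 dyaw 16.2
offset [[-0.0143, 0.0039, 0.0349], [-0.0135, 0.0039, 0.0353], [-0.0127, 0.004, 0.0356], [-0.0118, 0.0039, 0.0359], [-0.011, 0.004, 0.0361], [-0.0101, 0.0039, 0.0364], [-0.0093, 0.004, 0.0366], [-0.0084, 0.0039, 0.0368], [-0.0075, 0.004, 0.037], [-0.0066, 0.004, 0.0372], [-0.0058, 0.004, 0.0373], [-0.0049, 0.004, 0.0374]]
turn [-1.35, -1.35, -1.35, -1.35, -1.35, -1.35, -1.35, -1.35, -1.35, -1.35, -1.35, -1.35]
```

Emit:
drive_tool --gripper '[0,0,0,0,0,0,0,0,0,0,0,0,0,0,0]' --pt "-0.0143 0.0039 0.0349" --pt "-0.0135 0.0039 0.0353" --pt "-0.0127 0.004 0.0356" --pt "-0.0118 0.0039 0.0359" --pt "-0.011 0.004 0.0361" --pt "-0.0101 0.0039 0.0364" --pt "-0.0093 0.004 0.0366" --pt "-0.0084 0.0039 0.0368" --pt "-0.0075 0.004 0.037" --pt "-0.0066 0.004 0.0372" --pt "-0.0058 0.004 0.0373" --pt "-0.0049 0.004 0.0374" --pt "0 0 0" --pt "0 0 0" --pt "0 0 0" --turn '[-1.35,-1.35,-1.35,-1.35,-1.35,-1.35,-1.35,-1.35,-1.35,-1.35,-1.35,-1.35,0,0,0]'

```text
time_s: 22.82
eef_pos: [466.4, 372.0, 111.5]
ee_rot: [-0.703, 0.703, 0.075, -0.076]
force: [1.0, 0.2, -0.6]
grip_width: 0.999
```

```bash
python3 look.py w14; python3 -c "
from h import *
plan([468.5,369.8,13.5],12.3,n=1)"
```

```text
t 22.82 p [466.4 372.  111.5] yaw 12.29 F [ 1.   0.2 -0.6] T [-0.02 -0.    0.05] w 0.999 j [ 0.48  0.58  1.42 -0.    1.14  0.26]
flower none
sprig ((468.5, 370.0), (64.9, 46.1), -77.7, 24.8, 5171)
bands none
stand ((652.7, 194.3), (11.5, 8.7), -0.1, 42.2, 128)
N 1 dyaw 0.07
offset [[0.0013, 0.0982, -0.002]]
turn [-0.07]
```

View pics/w14.png

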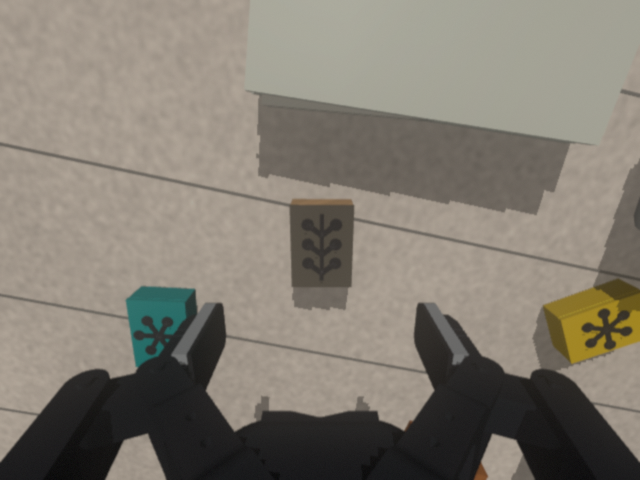

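Emit:
drive_tool --gripper '[0,0,0,0,0,0,0.3,0.5,0.6,0.7,0.7,0.7,0.7]' --pt "0.0016 0.03 -0.002" --pt "0 0.04 0" --pt "0 0.018 0" --pt "0 0.01 0" --pt "0 0 0" --pt "0 0 0" --pt "0 0 0" --pt "0 0 0" --pt "0 0 0" --pt "0 0 0" --pt "0 0 0" --pt "0 0 0" --pt "0 0 0" --turn '[0,0,0,0,0,0,0,0,0,0,0,0,0]'

```text
time_s: 23.95
eef_pos: [469.1, 371.2, 15.2]
ee_rot: [0.703, -0.703, -0.076, 0.075]
force: [-0.6, -1.3, 6.1]
grip_width: 0.524
```

```bash
python3 held.py w15; python3 - <<'E'
from bay import *
s=dict(ctrl.sense()); s['eef_pos']=np.array(s['eef_pos'])+[0,0,140]
plan([615.2,22.2,100],-3.9,s=s)
E
```

```text
290 -32.705674782182186 30.994926443708813 -0.8553741692366863
320 -32.59544313989395 30.93289333978331 -0.8312749000553215
350 -32.256892901385164 30.972672349667743 -0.6421102758587107
t 24.0 p [469.1 371.1  15.2] yaw 12.3 F [-1.2 -0.2  6.3] T [-0.21  0.19  0.02] w 0.521 j [ 0.47  0.71  1.48 -0.    0.95  0.26]
N 10 dyaw -16.2
offset [[0.0068, 0.0055, -0.0372], [0.0079, 0.0055, -0.037], [0.0089, 0.0056, -0.0368], [0.01, 0.0055, -0.0365], [0.011, 0.0055, -0.0362], [0.012, 0.0055, -0.0358], [0.013, 0.0056, -0.0356], [0.014, 0.0055, -0.0351], [0.015, 0.0055, -0.0347], [0.016, 0.0056, -0.0343]]
turn [1.62, 1.62, 1.62, 1.62, 1.62, 1.62, 1.62, 1.62, 1.62, 1.62]
```

Emit:
drive_tool --gripper '[0.7,0.7,0.7,0.7,0.7,0.7,0.7,0.7,0.7,0.7,0.7,0.7,0.7,0.7,0.7,0.7,0.7,0.7,0.7]' --pt "0 -0.02 0" --pt "0 -0.035 0" --pt "0 -0.04 0" --pt "0 -0.04 0" --pt "0 -0.025 0" --pt "0.0068 0.0055 -0.0372" --pt "0.0079 0.0055 -0.037" --pt "0.0089 0.0056 -0.0368" --pt "0.01 0.0055 -0.0365" --pt "0.011 0.0055 -0.0362" --pt "0.012 0.0055 -0.0358" --pt "0.013 0.0056 -0.0356" --pt "0.014 0.0055 -0.0351" --pt "0.015 0.0055 -0.0347" --pt "0.016 0.0056 -0.0338" --pt "0 0.03 0" --pt "0 0.027 0" --pt "0 0 0" --pt "0 0 0" --turn '[0,0,0,0,0,1.62,1.62,1.62,1.62,1.62,1.62,1.62,1.62,1.62,1.62,0,0,0,0]'

```text
time_s: 25.58
eef_pos: [614.1, 22.6, 61.3]
ee_rot: [0.707, -0.707, 0.025, -0.023]
force: [0.4, 0.1, 0.1]
grip_width: 0.522
```

```bash
python3 look.py w16 | head -1;python3 -c "
from pf import *
plan([615.3,22.7,48],-3.9,n=1)"
```

```text
t 25.58 p [614.1  22.6  61.3] yaw -3.89 F [0.4 0.1 0.1] T [ 0.03 -0.07  0.01] w 0.522 j [-0.15  0.68  1.4   0.    1.07 -0.09]
N 1 dyaw -0.03
offset [[0.0003, 0.0149, 0.0001]]
turn [0.03]
```

View pics/w16.png

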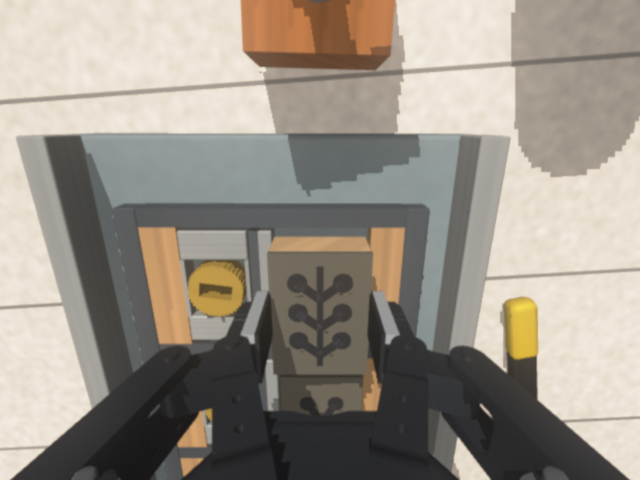

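Place at z 45.2 (15.2+30).

Emit:
drive_tool --gripper '[0.7,0.7,0.7,0.7,0.7,0.7]' --pt "0.0005 0.006 0" --pt "0 0.006 0" --pt "0 0.002 0" --pt "0 0.001 0" --pt "0 0.0007 0" --pt "0 0 0" --turn '[0,0,0,0,0,0]'

```text
time_s: 26.13
eef_pos: [615.1, 22.4, 46.0]
ee_rot: [-0.707, 0.707, -0.024, 0.024]
force: [0.8, -0.0, -0.5]
grip_width: 0.523
```

Emit:
drive_tool --gripper '[0.7,0.7,0.45,0.35,0.3,0.3,0.2,0.1,0,0,0,0,0,0,0,0,0]' --pt "0 0.0007 0" --pt "0 0 0" --pt "0 0 0" --pt "0 0 0" --pt "0 0 0" --pt "0 -0.01 0" --pt "0 -0.03 0" --pt "0 -0.04 0" --pt "0 -0.035 0" --pt "0 0 0.02" --pt "-0.005 -0.02 0.035" --pt "-0.005 -0.02 0.035" --pt "-0.005 -0.02 0.035" --pt "-0.005 -0.02 0.035" --pt "0 0 0" --pt "0 0 0" --pt "0 0 0" --turn '[0,0,0,0,0,0,0,0,0,0,0,0,0,0,0,0,0]'

```text
time_s: 27.55
eef_pos: [605.8, 182.9, 240.1]
ee_rot: [-0.707, 0.707, -0.024, 0.024]
force: [-0.2, -0.5, -0.4]
grip_width: 1.001
```

```bash
python3 look.py w17; python3 - <<'E'
from bay import *
C=np.load('w17c.npy');d=np.load('w17.npy')
print(blockfit(C,d,(615,22),r=40,zlo=48,zhi=62))
print(blockfit(C,d,(610,-58),r=40,zlo=48,zhi=62))
print('handle',blockfit(C,d,(624,168),r=50,zlo=86,zhi=97))
for q in ['key','stand_hole0','socket_left','socket_middle']:
    M,pr=c2w('wrist',ctrl.sense())
    print(q,[(round(x['score'],2),np.round(tow(M,x['centre']),1).tolist()) for x in ctrl.pinpoint('wrist',q)[:2]])
E
```

```text
t 27.55 p [605.8 182.9 240.1] yaw -3.9 F [-0.2 -0.5 -0.4] T [-0.05 -0.04 -0.02] w 1.001 j [ 0.11  0.55  1.12 -0.    1.47  0.18]
flower none
sprig none
bands none
stand ((624.6, 176.5), (64.0, 46.5), -5.3, 42.6, 1769)
((616.0, 22.1), (65.4, 45.0), 86.1, 54.7, 1898)
((610.6, -55.3), (62.4, 44.9), 86.1, 54.6, 1431)
handle ((623.7, 167.7), (63.6, 13.4), 14.3, 92.2, 976)
key [(0.84, [624.0, 166.7, 8.4])]
stand_hole0 [(0.79, [621.9, 163.2, 42.8])]
socket_left [(0.93, [556.9, 23.4, 40.3])]
socket_middle [(0.56, [552.0, -54.1, 45.2]), (0.24, [616.7, 20.0, 28.1])]
```

View pics/w17.png

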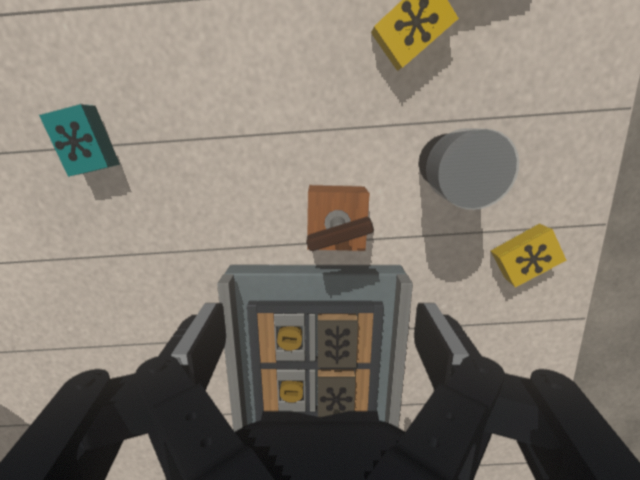

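```bash
python3 - <<'E'
from bay import *
plan([623.7,167.7,150],104.3)
E
```

```text
N 16 dyaw 108.29
offset [[0.0012, 0.0056, -0.0008], [0.001, 0.0056, -0.001], [0.001, 0.0056, -0.0011], [0.0008, 0.0056, -0.0012], [0.0007, 0.0056, -0.0012], [0.0005, 0.0056, -0.0014], [0.0003, 0.0056, -0.0014], [0.0002, 0.0057, -0.0014], [0.0, 0.0056, -0.0014], [-0.0002, 0.0056, -0.0014], [-0.0003, 0.0056, -0.0014], [-0.0005, 0.0056, -0.0014], [-0.0006, 0.0056, -0.0013], [-0.0008, 0.0056, -0.0011], [-0.0009, 0.0056, -0.0011], [-0.0011, 0.0056, -0.001]]
turn [-6.77, -6.77, -6.76, -6.77, -6.77, -6.77, -6.77, -6.76, -6.77, -6.77, -6.77, -6.76, -6.77, -6.77, -6.77, -6.77]
```

Emit:
drive_tool --gripper '[0.5,0.5,0.5,0.5,0.5,0.5,0.5,0.5,0.5,0.5,0.5,0.5,0.5,0.5,0.5,0.5,0.5,0.5,0.5]' --pt "0.0012 0.0056 -0.0008" --pt "0.001 0.0056 -0.001" --pt "0.001 0.0056 -0.0011" --pt "0.0008 0.0056 -0.0012" --pt "0.0007 0.0056 -0.0012" --pt "0.0005 0.0056 -0.0014" --pt "0.0003 0.0056 -0.0014" --pt "0.0002 0.0057 -0.0014" --pt "0.0 0.0056 -0.0014" --pt "-0.0002 0.0056 -0.0014" --pt "-0.0003 0.0056 -0.0014" --pt "-0.0005 0.0056 -0.0014" --pt "-0.0006 0.0056 -0.0013" --pt "-0.0008 0.0056 -0.0011" --pt "-0.0009 0.0056 -0.0011" --pt "-0.0011 0.0056 -0.001" --pt "0 0 0" --pt "0 0 0" --pt "0 0 0" --turn '[-6.77,-6.77,-6.76,-6.77,-6.77,-6.77,-6.77,-6.76,-6.77,-6.77,-6.77,-6.76,-6.77,-6.77,-6.77,-6.77,0,0,0]'

```text
time_s: 29.38
eef_pos: [623.8, 168.5, 150.8]
ee_rot: [-0.434, 0.435, 0.558, -0.558]
force: [-0.1, -0.6, 0.8]
grip_width: 0.503
```

```bash
python3 look.py w18; python3 - <<'E'
from bay import *
C=np.load('w18c.npy');d=np.load('w18.npy')
print('handle',blockfit(C,d,(624,168),r=50,zlo=86,zhi=97))
plan([623.7,167.7,75],104.3,n=1)
E
```

```text
t 29.38 p [623.8 168.5 150.8] yaw 104.17 F [-0.1 -0.6  0.8] T [ 0.02  0.01 -0.05] w 0.503 j [ 0.08  0.64  1.2   0.    1.29 -1.74]
flower none
sprig none
bands none
stand ((623.5, 167.1), (64.6, 64.2), -5.4, 42.8, 4665)
handle ((622.8, 166.9), (63.2, 13.0), 13.9, 92.5, 1776)
N 1 dyaw 0.09
offset [[-0.0009, 0.0759, 0.0004]]
turn [-0.09]
```

View pics/w18.png

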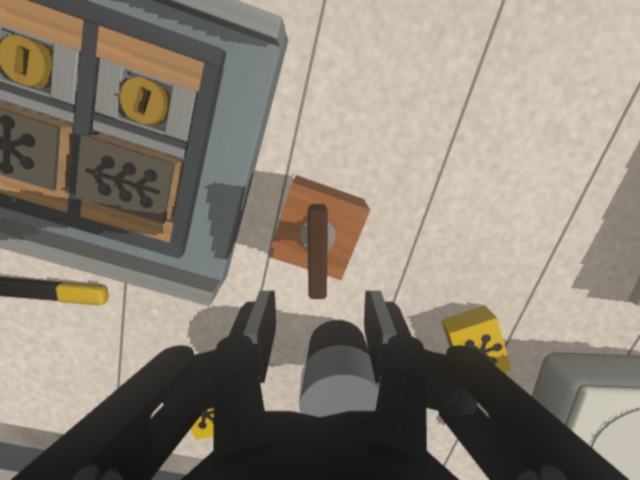

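Emit:
drive_tool --gripper '[0.5,0.5,0.5,0.5,0.5,0.65,0.8,0.9,1,1,1,1]' --pt "-0.001 0.03 0.0008" --pt "0 0.03 0" --pt "0 0.0155 0" --pt "0 0 0" --pt "0 0 0" --pt "0 0 0" --pt "0 0 0" --pt "0 0 0" --pt "0 0 0" --pt "0 0 0" --pt "0 0 0" --pt "0 0 0" --turn '[0,0,0,0,0,0,0,0,0,0,0,0]' --force 80

```text
time_s: 30.43
eef_pos: [624.0, 167.6, 76.9]
ee_rot: [-0.433, 0.434, 0.559, -0.558]
force: [-0.2, -0.7, 6.1]
grip_width: 0.126
```

```bash
python3 - <<'E'
from bay import *
st(); s=st(); snap('wrist','w19')
E
```

```text
t 30.43 p [624.  167.6  76.9] yaw 104.37 F [-0.2 -0.7  6.1] T [-0.06  0.16  0.02] w 0.126 j [ 0.08  0.72  1.28 -0.    1.14 -1.74]
t 30.43 p [624.  167.6  76.9] yaw 104.37 F [-0.2 -0.7  6.1] T [-0.06  0.16  0.02] w 0.126 j [ 0.08  0.72  1.28 -0.    1.14 -1.74]
```

View pics/w19.png

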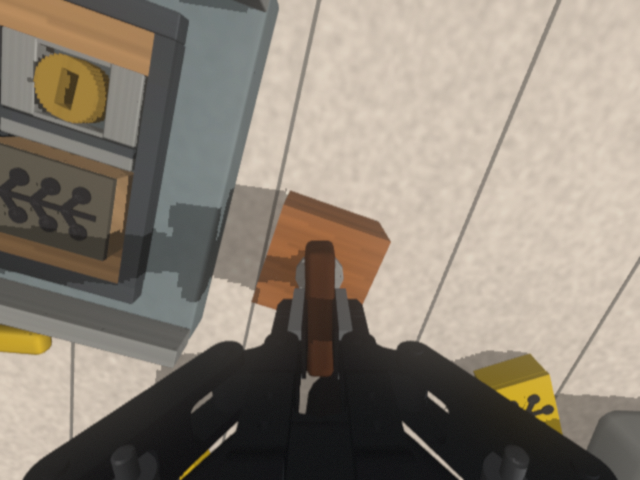

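```bash
python3 - <<'E'
from bay import *
s,p,d=snap('wrist','w20');M,pr=c2w('wrist',s);C=cloud(d,M,pr);m=Rt(s['ee_rot'])
L=(C-s['eef_pos'])@m
w=(abs(L[...,0])<5)&(abs(L[...,1]+16)<6)&(d>0); w[:200]=0
v=L[w];print(v[:,2].min(),v[:,2].max(),np.percentile(v[:,2],[1,99]),np.median(v[:,1]),np.nonzero(w)[0].min(),np.nonzero(w)[0].max())
E
```

```text
-30.45957413490005 33.2702641645424 [-28.66402967  32.75311495] -15.845696531740206 247 375
```

```bash
python3 - <<'E'
from bay import *
s=dict(ctrl.sense()); s['eef_pos']=np.array(s['eef_pos'])+[0,0,110]
plan([640,-40,205],86,s=s)
E
```

```text
N 6 dyaw -18.38
offset [[-0.0342, -0.003, 0.006], [-0.0344, -0.003, 0.0042], [-0.0347, -0.003, 0.0023], [-0.0347, -0.003, 0.0005], [-0.0346, -0.003, -0.0014], [-0.0346, -0.003, -0.0032]]
turn [3.06, 3.07, 3.06, 3.06, 3.06, 3.07]
```

Emit:
drive_tool --gripper '[1,1,1,1,1,1,1,1,1,1,1,1,1]' --pt "0 -0.01 0" --pt "0 -0.03 0" --pt "0 -0.035 0" --pt "0 -0.035 0" --pt "-0.0342 -0.003 0.006" --pt "-0.0344 -0.003 0.0042" --pt "-0.0347 -0.003 0.0023" --pt "-0.0347 -0.003 0.0005" --pt "-0.0346 -0.003 -0.0014" --pt "-0.0346 -0.003 -0.0032" --pt "0 0 0" --pt "0 0 0" --pt "0 0 0" --turn '[0,0,0,0,3.06,3.07,3.06,3.06,3.06,3.07,0,0,0]'

```text
time_s: 31.62
eef_pos: [639.0, -39.5, 203.3]
ee_rot: [0.517, -0.517, -0.482, 0.482]
force: [0.0, 0.4, -1.2]
grip_width: 0.128
```

```bash
cat > slot.py <<'E'
from bay import *
import sys
nm=sys.argv[1]
s=st();s,p,d=snap('wrist',nm);M,pr=c2w('wrist',s);C=cloud(d,M,pr)
f=240/np.tan(np.radians(pr['fovy'])/2)
def plane(u,v,z):
    r=np.stack([(u-pr['cx'])/f,(v-pr['cy'])/f,np.ones_like(u)],-1)@M[:3,:3].T
    t=(z-M[2,3])/r[...,2]; return M[:3,3]+r*t[...,None]
N=16 # px per mm/…
for n,y in (('left',80),('middle',0),('right',-80)):
    c=press(-31,y,45.7)
    # rectified patch, 0.1mm/px, 36mm
    g=np.arange(-18,18,.1); X,Y=np.meshgrid(g,g)
    W=np.stack([c[0]+X,c[1]+Y,np.full_like(X,45.0)],-1)
    cam=(W-M[:3,3])@M[:3,:3]
    mu=(pr['cx']+f*cam[...,0]/cam[...,2]).astype(np.float32);mv=(pr['cy']+f*cam[...,1]/cam[...,2]).astype(np.float32)
    if mu.min()<0 or mu.max()>639 or mv.min()<0: print(n,'out');continue
    im=cv2.remap(p,mu,mv,cv2.INTER_CUBIC)
    hsv=cv2.cvtColor(im,cv2.COLOR_RGB2HSV)
    yel=((hsv[...,1]>110)&(hsv[...,2]>85)).astype(np.uint8)
    yel[np.hypot(X,Y)>16]=0
    cnt,_=cv2.findContours(yel,cv2.RETR_EXTERNAL,cv2.CHAIN_APPROX_NONE)
    k=max(cnt,key=cv2.contourArea)
    hull=cv2.convexHull(k); (hx,hy),hr=cv2.minEnclosingCircle(hull)
    core=np.zeros_like(yel);cv2.fillPoly(core,[hull],1);core=cv2.erode(core,np.ones((25,25)))
    dark=((yel==0)&(core==1)).astype(np.uint8);dark=cv2.morphologyEx(dark,cv2.MORPH_OPEN,np.ones((9,9)))
    nl,l,sx,ce=cv2.connectedComponentsWithStats(dark)
    if nl<2: print(n,'no slot');continue
    kk=1+np.argmax(sx[1:,4]); ys,xs=np.nonzero(l==kk)
    (rx,ry),(a,b),ang=cv2.minAreaRect(np.stack([xs,ys],1).astype(np.float32))
    if a<b: ang+=90
    ang=(ang+90)%180-90
    print(n,'slot centre',np.round([c[0]+rx/10-18,c[1]+ry/10-18],1),'expect',np.round(c[:2],1),'core',np.round([c[0]+hx/10-18,c[1]+hy/10-18,hr/10],1),'size',round(max(a,b)/10,1),round(min(a,b)/10,1),'ang',round(ang,1))
    cv2.imwrite(f'pics/{nm}_{n}.png',im[::-1,:,::-1])
import glob
L=[cv2.imread(f'pics/{nm}_{n}.png') for n in('left','middle','right') if glob.glob(f'pics/{nm}_{n}.png')]
if L: cv2.imwrite(f'pics/{nm}_s.png',cv2.resize(np.hstack(L),None,fx=.7,fy=.7))
E
python3 slot.py w21
```

```text
t 31.62 p [639.  -39.5 203.3] yaw 86.03 F [ 0.   0.4 -1.2] T [ 0.03  0.06 -0.01] w 0.128 j [-0.24  0.59  1.15  0.    1.4  -1.75]
left slot centre [558.6  24.8] expect [558.3  25.8] core [558.4  25.3  15.6] size 16.3 5.5 ang -11.5
middle slot centre [553.1 -54.1] expect [552.9 -54. ] core [553.1 -54.4  15.3] size 16.1 6.6 ang -9.2
right slot centre [ 547.9 -133. ] expect [ 547.4 -133.8] core [ 547.4 -133.8   16. ] size 15.6 5.5 ang -10.8
```

View pics/w21.png

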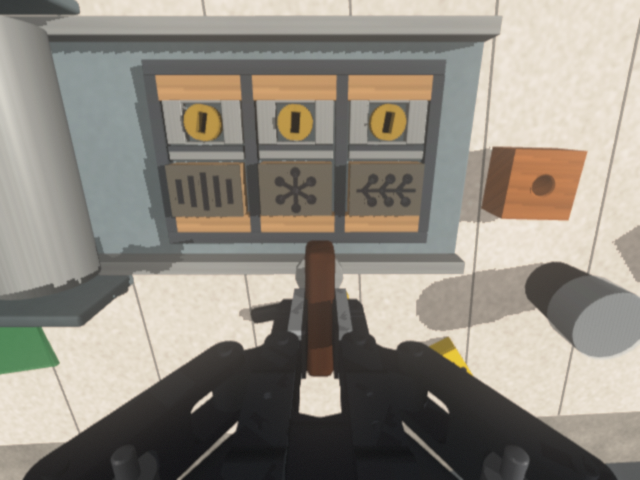

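View pics/w21_s.png

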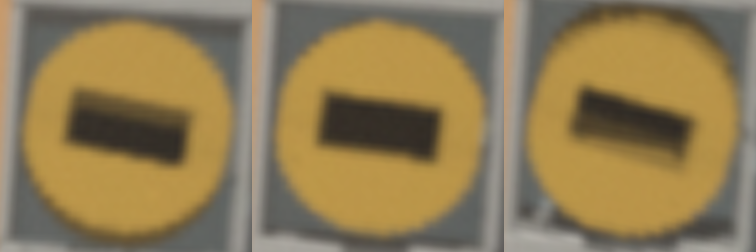

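```bash
python3 - <<'E'
from bay import *
plan([548.8,-134.1,150],75)
E
```

```text
N 4 dyaw -11.08
offset [[-0.0253, 0.0133, 0.0209], [-0.0262, 0.0133, 0.0196], [-0.0272, 0.0133, 0.0183], [-0.028, 0.0133, 0.0171]]
turn [2.77, 2.77, 2.77, 2.77]
```

Emit:
drive_tool --gripper '[1,1,1,1,1,1,1,1,1]' --pt "-0.0253 0.0133 0.0209" --pt "-0.0262 0.0133 0.0196" --pt "-0.0272 0.0133 0.0183" --pt "-0.028 0.0133 0.0171" --pt "0 0.01 0" --pt "0 0.02 0" --pt "0 0 0" --pt "0 0 0" --pt "0 0 0" --turn '[2.77,2.77,2.77,2.77,0,0,0,0,0]'

```text
time_s: 32.42
eef_pos: [549.5, -134.3, 120.8]
ee_rot: [-0.56, 0.561, 0.431, -0.43]
force: [-0.1, 1.7, -1.7]
grip_width: 0.126
```

```bash
python3 - <<'E'
from bay import *
st();snap('wrist','w22');snap('scene','sc22');plan([548.8,-134.1,114],75,n=1)
p=cv2.imread('pics/sc22.png'); cv2.imwrite('pics/sc22a.png',cv2.resize(p[150:320,200:420],None,fx=3.5,fy=3.5))
E
```

```text
t 32.42 p [ 549.5 -134.3  120.8] yaw 75.02 F [-0.1  1.7 -1.7] T [-0.02  0.03  0.04] w 0.126 j [-0.45  0.51  1.52  0.    1.12 -1.76]
N 1 dyaw 0.01
offset [[0.0003, 0.0069, 0.0008]]
turn [-0.01]
```

View pics/w22.png

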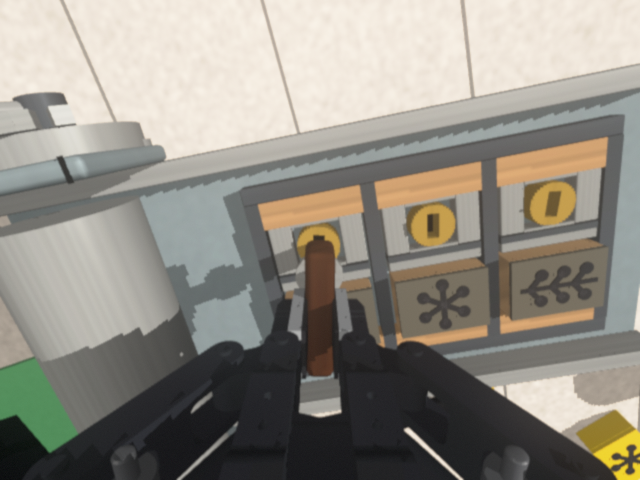

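View pics/sc22a.png

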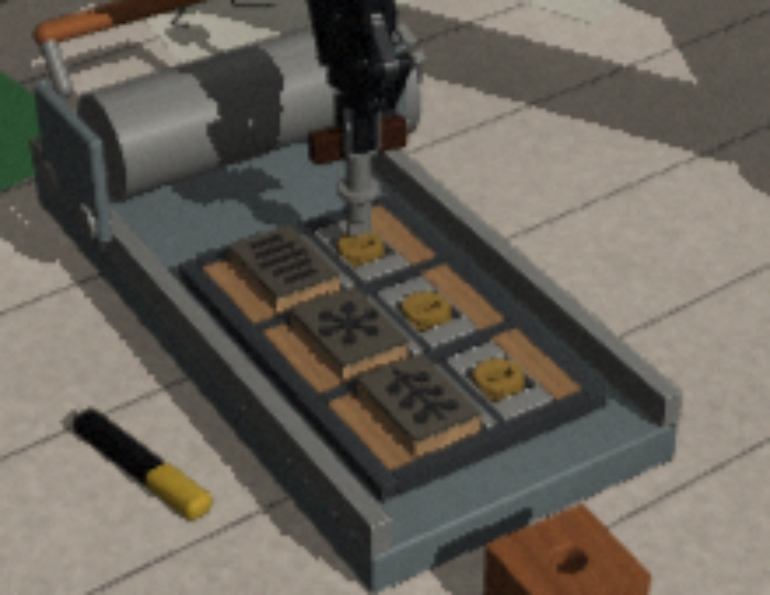

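Emit:
drive_tool --gripper '[1,1,1,1,1,1,1,1]' --pt "0.0002 0.004 0.0006" --pt "0 0.004 0" --pt "0 0.003 0" --pt "0 0.003 0" --pt "0 0.002 0" --pt "0 0.002 0" --pt "0 0 0" --pt "0 0 0" --turn '[0,0,0,0,0,0,0,0]'

```text
time_s: 33.18
eef_pos: [548.2, -134.7, 101.7]
ee_rot: [0.561, -0.561, -0.43, 0.43]
force: [0.9, -0.3, -1.1]
grip_width: 0.127
```

Emit:
drive_tool --gripper '[1,1,1,1,1]' --pt "0 0.001 0" --pt "0 0.001 0" --pt "0 0.001 0" --pt "0 0 0" --pt "0 0 0" --turn '[0,0,0,0,0]'

```text
time_s: 33.6
eef_pos: [548.7, -134.8, 99.3]
ee_rot: [-0.561, 0.562, 0.43, -0.43]
force: [0.8, 1.3, 1.9]
grip_width: 0.124
```

Emit:
drive_tool --gripper '[1,1,1,1,1,1,1,1,1,1,1,1,1,1,1,1]' --pt "-0.0001 0 0" --pt "-0.0001 0 0" --pt "-0.0001 0 0" --pt "-0.0001 0 0" --pt "-0.0001 0 0" --pt "-0.0001 0 0" --pt "-0.0001 0 0" --pt "-0.0001 0 0" --pt "-0.0001 0 0" --pt "-0.0001 0 0" --pt "-0.0001 0 0" --pt "-0.0001 0 0" --pt "-0.0001 0 0" --pt "-0.0001 0 0" --pt "0 0 0" --pt "0 0 0" --turn '[5,5,5,5,5,5,5,5,5,5,5,5,5,5,0,0]' --force 100

```text
time_s: 34.93
eef_pos: [547.8, -136.5, 100.1]
ee_rot: [-0.706, 0.707, 0.031, -0.03]
force: [-1.2, -2.1, 6.7]
grip_width: 0.112
```

```bash
python3 - <<'E'
from bay import *
st();snap('wrist','w23')
E
```

```text
t 34.93 p [ 547.8 -136.5  100.1] yaw 4.93 F [-1.2 -2.1  6.7] T [-0.49  0.37  0.25] w 0.112 j [-0.45  0.53  1.54 -0.    1.07 -0.54]
```

View pics/w23.png

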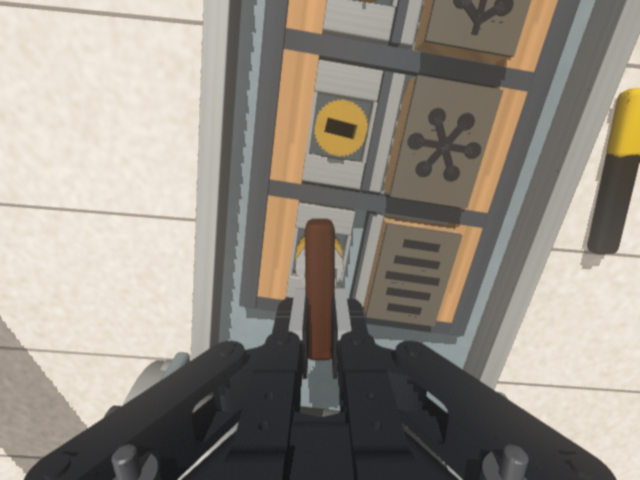

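```bash
python3 - <<'E'
from bay import *
s=dict(ctrl.sense()); s['eef_pos']=np.array(s['eef_pos'])+[0,0,65]
s['ee_rot']=(lambda q:[q[3],q[0],q[1],q[2]])((R.from_euler('z',6,degrees=True)*R.from_matrix(Rt(s['ee_rot']))).as_quat())
plan([554.3,-54.3,165],82,s=s)
E
```

```text
N 11 dyaw 71.06
offset [[0.002, -0.0, 0.0072], [0.0028, -0.0, 0.007], [0.0036, -0.0, 0.0066], [0.0043, -0.0, 0.0062], [0.0049, -0.0, 0.0056], [0.0056, 0.0, 0.005], [0.0061, 0.0, 0.0044], [0.0065, 0.0, 0.0037], [0.0069, 0.0, 0.0029], [0.0072, 0.0001, 0.0021], [0.0074, -0.0, 0.0013]]
turn [-6.46, -6.46, -6.46, -6.46, -6.46, -6.46, -6.46, -6.46, -6.46, -6.46, -6.46]
```

Emit:
drive_tool --gripper '[1,1,1,1,1,1,1,1,1,1,1,1,1,1,1,1,1,1]' --pt "0.0001 0 0" --pt "0 -0.005 0" --pt "0 -0.02 0" --pt "0 -0.04 0" --pt "0.002 0 0.0072" --pt "0.0028 0 0.007" --pt "0.0036 0 0.0066" --pt "0.0043 0 0.0062" --pt "0.0049 0 0.0056" --pt "0.0056 0 0.005" --pt "0.0061 0 0.0044" --pt "0.0065 0 0.0037" --pt "0.0069 0 0.0029" --pt "0.0072 0 0.0021" --pt "0.0074 0 0.0013" --pt "0 0 0" --pt "0 0 0" --pt "0 0 0" --turn '[-6,0,0,0,-6.46,-6.46,-6.46,-6.46,-6.46,-6.46,-6.46,-6.46,-6.46,-6.46,-6.46,0,0,0]'

```text
time_s: 36.48
eef_pos: [553.9, -53.6, 163.8]
ee_rot: [0.535, -0.535, -0.463, 0.463]
force: [0.7, 0.2, -2.2]
grip_width: 0.115
```

```bash
python3 slot.py w24;  python3 - <<'E'
from bay import *
C=np.load('w20c.npy') if 0 else None
s,p,d=snap('wrist','w25');M,pr=c2w('wrist',s);C=cloud(d,M,pr);m=Rt(s['ee_rot'])
L=(C-s['eef_pos'])@m
w=(abs(L[...,0])<5)&(abs(L[...,1]+16)<6)&(d>0); w[:200]=0
v=L[w];print(v[:,2].min(),v[:,2].max(),np.median(v[:,1]))
print('bands',blockfit(C,d,(604,-138),r=40,zlo=48,zhi=62))
plan([554.3,-54.3,120],82,n=1)
E
```

```text
t 36.48 p [553.9 -53.6 163.8] yaw 81.73 F [ 0.7  0.2 -2.2] T [-0.03 -0.   -0.02] w 0.115 j [-0.31  0.44  1.5  -0.    1.2  -1.73]
left slot centre [557.   24.3] expect [558.3  25.8] core [558.2  25.6  15.8] size 13.1 3.4 ang -12.5
middle no slot
right slot centre [ 546.3 -132.4] expect [ 547.4 -133.8] core [ 547.4 -133.8   16. ] size 11.5 5.1 ang -74.9
-15.702108602940756 15.357723581746988 -12.918550363770347
bands ((605.8, -138.9), (64.8, 47.6), 86.4, 54.9, 3829)
N 1 dyaw 0.19
offset [[-0.0006, 0.0438, -0.0005]]
turn [-0.19]
```

View pics/w24.png

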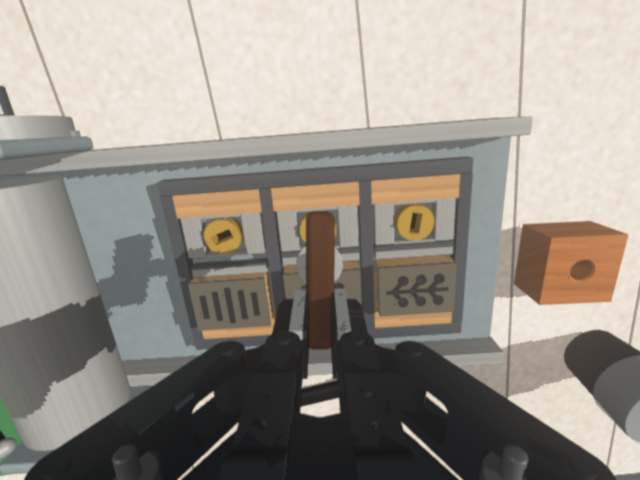

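View pics/w24_s.png

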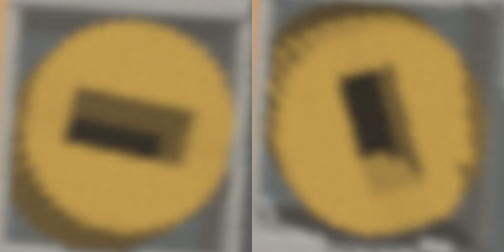

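```bash
cat > kp.py <<'E'
from bay import *
import sys
def prof(nm):
    s,p,d=snap('wrist',nm);M,pr=c2w('wrist',s);C=cloud(d,M,pr);m=Rt(s['ee_rot'])
    L=(C-s['eef_pos'])@m
    w=(abs(L[...,0])<4)&(L[...,1]<0)&(L[...,1]>-45)&(abs(L[...,2])<45)&(d>0); w[:190]=0
    v=L[w]
    hs=cv2.cvtColor(p,cv2.COLOR_RGB2HSV)[w]
    for z in range(-44,45,4):
        q=v[abs(v[:,2]-z)<2]
        if len(q): print(z,np.round(np.percentile(q[:,1],[5,50,95]),1),len(q))
prof(sys.argv[1])
E
python3 kp.py w26
```

```text
-16 [-15.  -14.5 -13.9] 23
-12 [-15.8 -15.  -13.9] 143
-8 [-15.1 -14.1 -13.2] 149
-4 [-14.2 -13.3 -12.1] 156
0 [-13.4 -12.3 -11.3] 163
4 [-12.5 -11.4 -10.2] 158
8 [-11.6 -10.5  -9.4] 154
12 [-10.6  -9.6  -8.6] 161
16 [-9.7 -8.6 -7.7] 158
20 [-8.9 -7.8 -6.8] 162
24 [-7.8 -6.8 -5.6] 168
28 [-7.  -5.9 -4.9] 158
32 [-6.2 -5.1 -4. ] 165
36 [-5.3 -4.1 -3.1] 166
40 [-4.4 -3.2 -2. ] 168
44 [-3.6 -2.3 -1. ] 130
```

```bash
python3 - <<'E'
from bay import *
for c in('side','scene'):
    s,p,d=snap(c,c+'27');M,pr=c2w(c)
    u,v=pix(np.array([554,-54,140.]),M,pr); u,v=int(u),int(v); print(u,v)
    cv2.imwrite(f'pics/{c}27a.png',cv2.resize(p[max(0,v-60):v+80,max(0,u-80):u+80,::-1],None,fx=4,fy=4))
    print(c,[(round(x['score'],2),np.round(tow(M,x['centre']),1).tolist()) for x in ctrl.pinpoint(c,'key')[:2]])
E
```

```text
297 278
side [(0.78, [554.6, -59.0, 88.8]), (0.45, [624.0, 170.2, 41.1])]
321 201
scene [(0.61, [557.0, -54.4, 89.9])]
```

View pics/side27a.png

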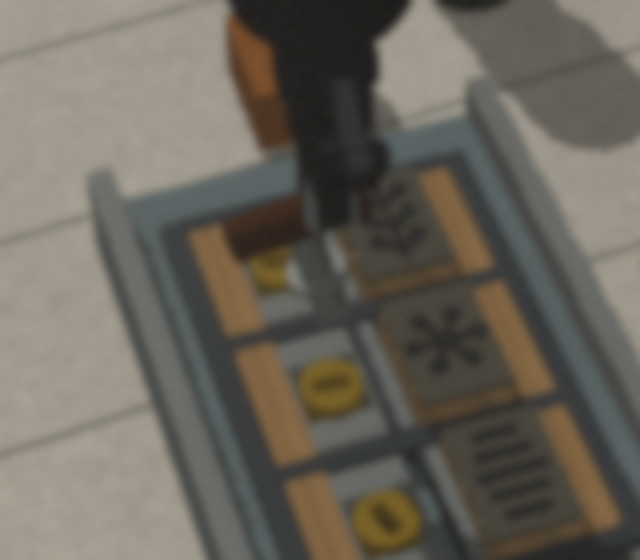

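View pics/scene27a.png

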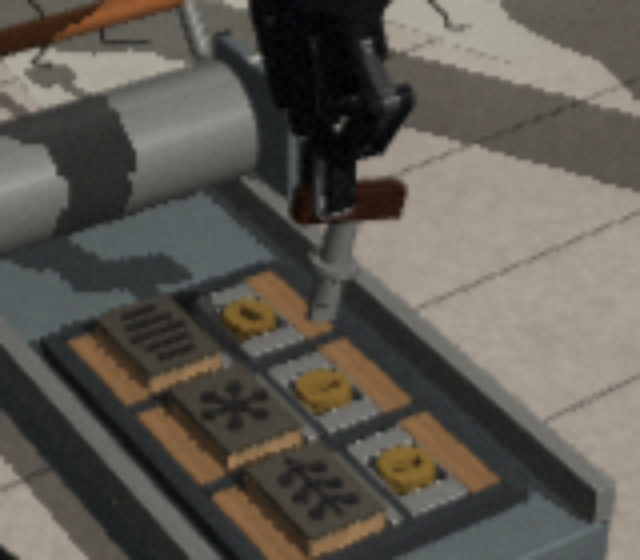

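Emit:
drive_tool --gripper '[1,1,1,1,1,1]' --pt "-0.0004 0.02 0.0038" --pt "0 0.02 0" --pt "0 0.004 0" --pt "0 0 0" --pt "0 0 0" --pt "0 0 0" --turn '[0,0,0,0,0,0]' --force 60

```text
time_s: 37.33
eef_pos: [550.7, -53.3, 120.9]
ee_rot: [-0.533, 0.534, 0.464, -0.464]
force: [-0.2, 0.5, -0.8]
grip_width: 0.114
```

```bash
cat > two.py <<'E'
from bay import *
import sys
nm=sys.argv[1]; tgt=np.array([float(x) for x in sys.argv[2:5]])
st()
I=[]
for c in('side','scene'):
    s,p,d=snap(c,c+nm);M,pr=c2w(c)
    u,v=pix(tgt,M,pr); u,v=int(u),int(v)
    I.append(cv2.resize(p[v-60:v+40,u-50:u+50,::-1],None,fx=4,fy=4,interpolation=cv2.INTER_CUBIC))
cv2.imwrite(f'pics/two{nm}.png',np.hstack(I))
E
python3 two.py 28 553 -54 55; python3 kp.py w28 | awk 'NR%3==1'
```

```text
t 37.33 p [550.7 -53.3 120.9] yaw 81.98 F [-0.2  0.5 -0.8] T [ 0.02  0.07 -0.03] w 0.114 j [-0.31  0.48  1.56 -0.    1.1  -1.74]
-16 [-15.3 -14.6 -14.1] 24
-4 [-14.4 -13.4 -12.3] 158
8 [-11.8 -10.5  -9.4] 171
20 [-8.9 -7.9 -6.8] 162
32 [-6.1 -5.  -3.8] 165
44 [-3.3 -2.3 -1.1] 133
```

View pics/two28.png

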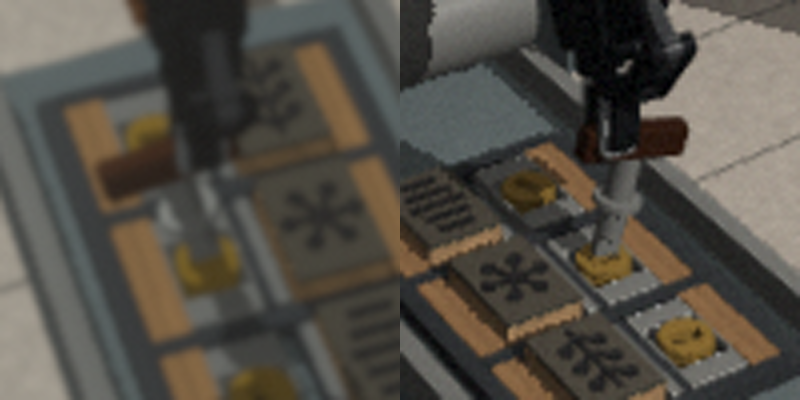

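Emit:
drive_tool --gripper '[1,1,1,1,1,1,1,1]' --pt "0 0.002 0" --pt "0 0.002 0" --pt "0 0.0015 0" --pt "0 0.0015 0" --pt "0 0.0015 0" --pt "0 0.0015 0" --pt "0 0 0" --pt "0 0 0" --turn '[0,0,0,0,0,0,0,0]'

```text
time_s: 38.15
eef_pos: [550.4, -53.2, 109.9]
ee_rot: [-0.534, 0.534, 0.464, -0.464]
force: [2.0, 0.2, -0.7]
grip_width: 0.113
```

Emit:
drive_tool --gripper '[1,1,1,1,1,1,1,1,1]' --pt "0 0 0" --pt "0 0.0003 -0.002" --pt "0 0.0003 -0.002" --pt "0 0.0003 -0.002" --pt "0 0.0003 -0.002" --pt "0 0.0003 -0.002" --pt "0 0.0003 -0.002" --pt "0 0 0" --pt "0 0 0" --turn '[0,0,0,0,0,0,0,0,0]' --force 30

```text
time_s: 38.9
eef_pos: [560.6, -54.5, 107.1]
ee_rot: [0.535, -0.532, -0.463, 0.465]
force: [-5.3, 0.3, -0.9]
grip_width: 0.115
```

```bash
python3 kp.py w29 | awk 'NR%3==1';python3 two.py 29 553 -54 55
```

```text
-16 [-13.2 -13.2 -13.2] 1
-4 [-14.1 -13.  -12.1] 145
8 [-12.3 -11.4 -10.3] 159
20 [-10.5  -9.7  -8.7] 153
32 [-9.2 -7.9 -6.9] 163
44 [-7.3 -6.4 -5.3] 123
t 38.95 p [560.6 -54.5 107. ] yaw 82.0 F [-4.8  1.3 -2.4] T [ 0.08  1.26 -0.04] w 0.119 j [-0.3   0.52  1.53 -0.    1.09 -1.74]
```

View pics/two29.png

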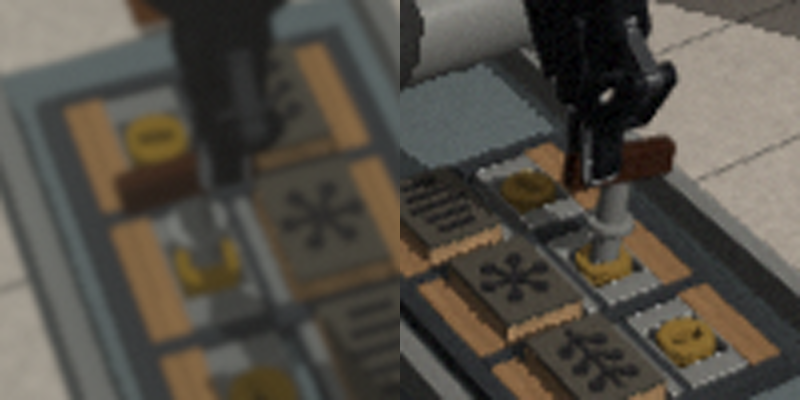

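Emit:
drive_tool --gripper '[1,1,1,1,1,1,1,1,1]' --pt "0 0.0005 -0.002" --pt "0 0.001 -0.002" --pt "0 0.001 -0.002" --pt "0 0.001 -0.002" --pt "0 0.001 0" --pt "0 0.001 0" --pt "0 0.001 0" --pt "0 0 0" --pt "0 0 0" --turn '[0,0,0,0,0,0,0,0,0]'

```text
time_s: 39.8
eef_pos: [570.3, -56.0, 102.7]
ee_rot: [-0.533, 0.534, 0.464, -0.464]
force: [-5.1, 1.6, 9.9]
grip_width: 0.114
```

```bash
python3 kp.py w30 | awk 'NR%3==1';python3 two.py 30 553 -54 55
```

```text
-12 [-13.1 -12.5 -11.6] 40
0 [-13.4 -12.6 -11.6] 142
12 [-13.2 -12.2 -11.3] 145
24 [-12.5 -11.6 -10.9] 151
36 [-12.1 -11.2 -10.2] 171
t 39.85 p [570.3 -56.  102.7] yaw 81.99 F [-5.2  0.7 11.2] T [0.23 1.43 0.  ] w 0.112 j [-0.3   0.54  1.51 -0.    1.09 -1.73]
```

View pics/two30.png

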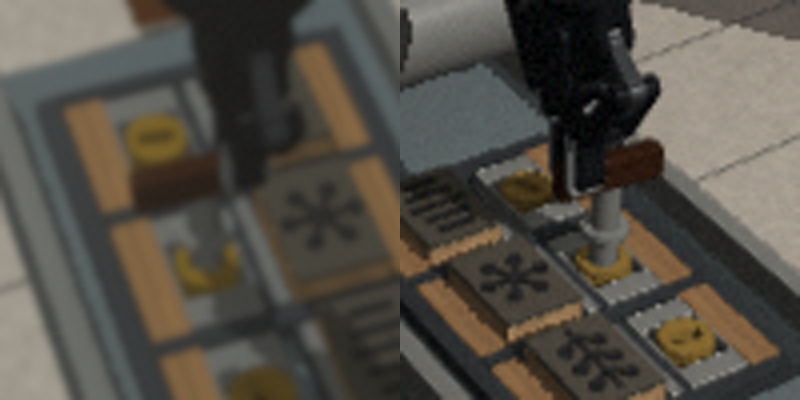

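Emit:
drive_tool --gripper '[0.75,0.6,0.6,0.6,0.6,0.6]' --pt "0 0 0" --pt "0 0 0" --pt "0 0 0" --pt "0 0 0" --pt "0 -0.02 0" --pt "0 0 0" --turn '[0,0,0,0,0,0]'

```text
time_s: 40.45
eef_pos: [571.3, -56.3, 124.0]
ee_rot: [-0.532, 0.535, 0.465, -0.463]
force: [-0.0, 0.7, 1.1]
grip_width: 0.404
```

```bash
cat > hd.py <<'E'
from bay import *
import sys
nm=sys.argv[1]; c=(float(sys.argv[2]),float(sys.argv[3])); zl=float(sys.argv[4])
s=st();s,p,d=snap('wrist',nm);M,pr=c2w('wrist',s);C=cloud(d,M,pr)
hsv=cv2.cvtColor(p,cv2.COLOR_RGB2HSV)
w=(d>0)&(C[...,2]>zl-4)&(C[...,2]<zl+10)&(np.hypot(C[...,0]-c[0],C[...,1]-c[1])<45)&(hsv[...,1]>90)
n,l,stt,ce=cv2.connectedComponentsWithStats(w.astype(np.uint8))
P=C[l==1+np.argmax(stt[1:,4])]
(cx,cy),(a,b),ang=cv2.minAreaRect(P[:,:2].astype(np.float32))
if a<b: ang+=90
ang=(ang+90)%180-90
k=np.linalg.lstsq(np.c_[P[:,:2]-[cx,cy],np.ones(len(P))],P[:,2],rcond=None)[0]
t=np.array([np.cos(np.radians(ang)),np.sin(np.radians(ang))])
print('handle',np.round([cx,cy],1),'size',round(max(a,b),1),round(min(a,b),1),'ang',round(ang,1),'z',round(k[2],1),'slope along',round(float(k[:2]@t),3))
E
python3 hd.py w31 553 -54 114; python3 two.py 31 553 -54 55
```

```text
t 40.45 p [571.3 -56.3 124. ] yaw 81.99 F [-0.   0.7  1.1] T [-0.04 -0.04 -0.03] w 0.404 j [-0.3   0.52  1.49  0.    1.13 -1.73]
handle [552.1 -53.9] size 62.8 12.5 ang -8.2 z 114.4 slope along 0.007
t 40.5 p [570.9 -56.2 122.7] yaw 81.99 F [ 0.3  0.1 -0.2] T [0.05 0.03 0.02] w 0.401 j [-0.3   0.52  1.49  0.    1.13 -1.73]
```

View pics/two31.png

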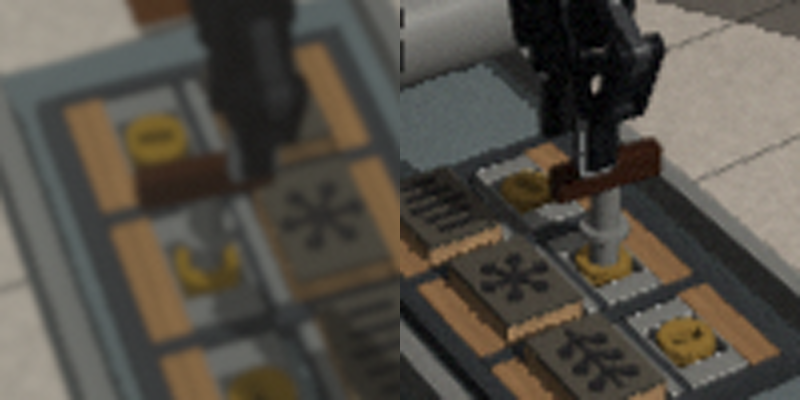

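View pics/w31.png

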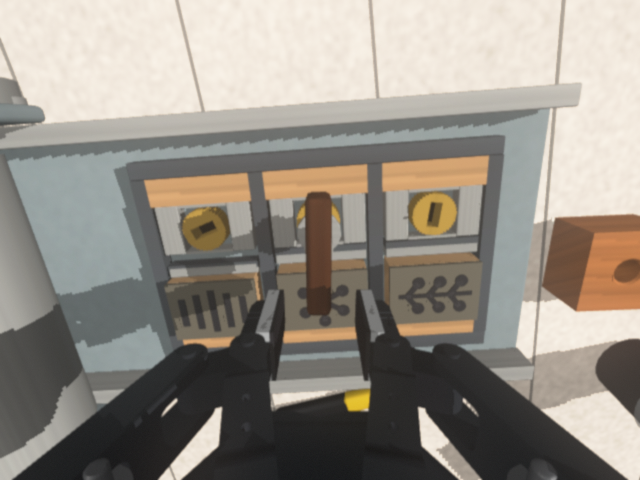

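```bash
python3 - <<'E'
from bay import *
plan([552.5,-54,96.5],81.8,n=1)
E
```

```text
N 1 dyaw -0.18
offset [[-0.0005, 0.0245, 0.0175]]
turn [0.18]
```

Emit:
drive_tool --gripper '[0.6,0.6,0.6,0.6,0.6,0.6,0.75,0.9,1,1,1,1]' --pt "-0.0003 0 0.0185" --pt "0 0.01 0" --pt "0 0.01 0" --pt "0 0.0055 0" --pt "0 0 0" --pt "0 0 0" --pt "0 0 0" --pt "0 0 0" --pt "0 0 0" --pt "0 0 0" --pt "0 0 0" --pt "0 0 0" --turn '[0,0,0,0,0,0,0,0,0,0,0,0]' --force 110

```text
time_s: 41.6
eef_pos: [551.9, -53.8, 96.5]
ee_rot: [-0.533, 0.534, 0.464, -0.464]
force: [-0.4, -0.5, 4.9]
grip_width: 0.119
```

```bash
python3 kp.py w32 | awk 'NR%3==1';python3 -c "
from h import *
st()"
```

```text
-32 [-18.1 -17.7 -17. ] 35
-20 [-18.9 -18.2 -17.3] 128
-8 [-19.  -18.2 -17.3] 138
4 [-19.2 -18.2 -17.2] 147
16 [-19.2 -18.2 -17.3] 164
28 [-19.1 -17.9 -16.6] 202
t 41.65 p [551.9 -53.8  96.5] yaw 81.98 F [-0.9 -1.   4.8] T [-0.17  0.   -0.01] w 0.122 j [-0.31  0.52  1.58 -0.    1.05 -1.74]
```

Emit:
drive_tool --gripper '[1,1,1,1,1,1,1,1,1]' --pt "0 0 0" --pt "0 0 0" --pt "0 0 0" --pt "0 0 0" --pt "0 0 0" --pt "0 0 0" --pt "0 0 0" --pt "0 0 0" --pt "0 0 0" --turn '[5,5,5,5,5,5,5,0,0]'

```text
time_s: 42.4
eef_pos: [551.8, -53.8, 96.5]
ee_rot: [-0.648, 0.649, 0.282, -0.282]
force: [-0.2, -0.1, 6.4]
grip_width: 0.12
```

```bash
python3 kp.py w33 | awk 'NR%3==1';python3 -c "
from h import *
st()"
```

```text
-32 [-18.1 -17.5 -16.6] 27
-20 [-18.8 -18.1 -17.2] 131
-8 [-19.  -18.1 -17.3] 137
4 [-19.1 -18.2 -17.3] 140
16 [-19.  -18.2 -17.3] 159
28 [-19.1 -18.  -16.8] 196
t 42.45 p [551.9 -53.8  96.5] yaw 46.98 F [-1.  -0.7  6.7] T [-0.12  0.13  0.06] w 0.119 j [-0.31  0.52  1.58 -0.    1.05 -1.13]
```

Stable. Continue 43° more.

Emit:
drive_tool --gripper '[1,1,1,1,1,1,1,1,1,1,1,1,1]' --pt "0 0 0" --pt "0 0 0" --pt "0 0 0" --pt "0 0 0" --pt "0 0 0" --pt "0 0 0" --pt "0 0 0" --pt "0 0 0" --pt "0 0 0" --pt "0 0 0" --pt "0 0 0" --pt "0 0 0" --pt "0 0 0" --turn '[4,4,4,4,4,4,4,4,4,4,3,0,0]'

```text
time_s: 43.53
eef_pos: [552.3, -53.6, 96.5]
ee_rot: [-0.707, 0.707, 0.026, -0.024]
force: [2.3, 1.2, 5.4]
grip_width: 0.119
```

```bash
python3 kp.py w34 | awk 'NR%3==1';python3 -c "
from h import *
st()"
```

```text
-32 [-18.  -17.2 -16.6] 20
-20 [-18.8 -17.9 -17.2] 130
-8 [-18.9 -18.  -17.2] 144
4 [-18.8 -18.1 -17.1] 148
16 [-18.9 -18.1 -17.2] 161
28 [-19.  -17.9 -16.9] 190
t 43.58 p [552.3 -53.7  96.5] yaw 4.08 F [3.4 0.8 5.4] T [ 0.22 -0.76  0.04] w 0.122 j [-0.31  0.52  1.58  0.    1.05 -0.38]
```

```bash
python3 - <<'E'
from bay import *
s=dict(ctrl.sense()); s['eef_pos']=np.array(s['eef_pos'])+[0,0,65]
s['ee_rot']=(lambda q:[q[3],q[0],q[1],q[2]])((R.from_euler('z',6,degrees=True)*R.from_matrix(Rt(s['ee_rot']))).as_quat())
plan([558.4,25.6,161],78.5,s=s)
E
```

```text
N 10 dyaw 68.42
offset [[0.002, 0.0001, 0.0077], [0.0029, 0.0, 0.0074], [0.0037, 0.0001, 0.007], [0.0046, 0.0, 0.0065], [0.0053, 0.0001, 0.0059], [0.006, 0.0, 0.0053], [0.0065, 0.0001, 0.0045], [0.0071, 0.0001, 0.0037], [0.0074, 0.0, 0.0028], [0.0077, 0.0001, 0.0019]]
turn [-6.84, -6.84, -6.84, -6.85, -6.84, -6.84, -6.84, -6.84, -6.84, -6.85]
```

Emit:
drive_tool --gripper '[1,1,1,1,1,1,1,1,1,1,1,1,1,1,1,1,1,1]' --pt "0 0 0" --pt "0 -0.005 0" --pt "0 -0.015 0" --pt "0 -0.025 0" --pt "0 -0.02 0" --pt "0.002 0 0.0077" --pt "0.0029 0 0.0074" --pt "0.0037 0 0.007" --pt "0.0046 0 0.0065" --pt "0.0053 0 0.0059" --pt "0.006 0 0.0053" --pt "0.0065 0 0.0045" --pt "0.0071 0 0.0037" --pt "0.0074 0 0.0028" --pt "0.0077 0 0.0019" --pt "0 0 0" --pt "0 0 0" --pt "0 0 0" --turn '[-6,0,0,0,0,-6.84,-6.84,-6.84,-6.85,-6.84,-6.84,-6.84,-6.84,-6.84,-6.85,0,0,0]'

```text
time_s: 45.08
eef_pos: [557.4, 25.2, 160.6]
ee_rot: [0.549, -0.549, -0.445, 0.446]
force: [0.1, -0.4, -1.9]
grip_width: 0.103
```

```bash
python3 slot.py w35; python3 kp.py w36 | awk 'NR%3==1'; python3 -c "
from h import *
plan([558.4,25.6,120],78.5,n=1)"
```

```text
t 45.08 p [557.4  25.2 160.6] yaw 78.17 F [ 0.1 -0.4 -1.9] T [-0.    0.07 -0.  ] w 0.103 j [-0.16  0.45  1.5  -0.    1.2  -1.53]
left slot centre [557.2  25.8] expect [558.3  25.8] core [558.2  25.8  15.9] size 12.9 7.0 ang -12.2
middle slot centre [551.8 -52.3] expect [552.9 -54. ] core [552.9 -54.   16. ] size 11.0 5.5 ang -74.3
right slot centre [ 546.5 -130.9] expect [ 547.4 -133.8] core [ 547.4 -133.8   16. ] size 8.5 6.5 ang -75.3
-40 [-0.3 -0.2 -0.1] 7
-28 [-2.9 -2.2 -1.3] 83
-16 [-5.7 -4.8 -4. ] 84
-4 [-8.4 -7.6 -6.6] 114
8 [-11.1 -10.2  -9.2] 126
N 1 dyaw 0.27
offset [[0.0007, 0.0408, -0.0007]]
turn [-0.27]
```

View pics/w35.png

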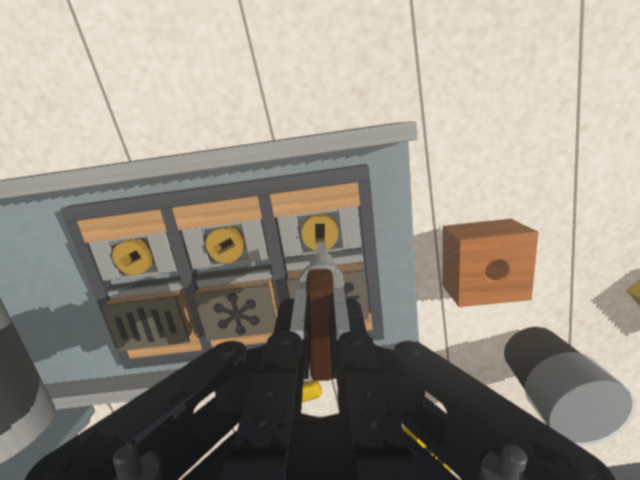

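View pics/w35_s.png

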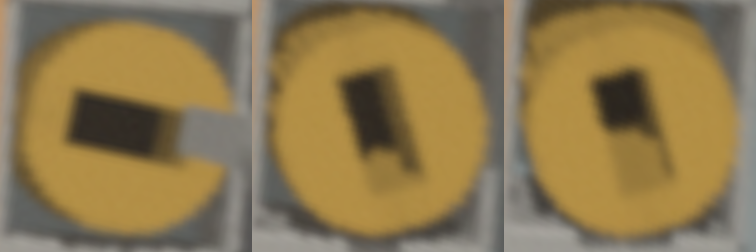

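```bash
cat > tip.py <<'E'
from bay import *
import sys
nm=sys.argv[1]
s=st();s,p,d=snap('wrist',nm);M,pr=c2w('wrist',s);C=cloud(d,M,pr);m=Rt(s['ee_rot'])
L=(C-s['eef_pos'])@m
hsv=cv2.cvtColor(p,cv2.COLOR_RGB2HSV)
w=(abs(L[...,0])<5)&(L[...,1]<8)&(L[...,1]>-45)&(abs(L[...,2])<65)&(d>0)&(hsv[...,0]<18)&(hsv[...,1]>100);w[:190]=0
n,l,stt,ce=cv2.connectedComponentsWithStats(w.astype(np.uint8)); v=L[l==1+np.argmax(stt[1:,4])]
k=np.polyfit(v[:,2],v[:,1],1); r=abs(np.polyval(k,v[:,2])-v[:,1]);v=v[r<2];k=np.polyfit(v[:,2],v[:,1],1)
z0,z1=v[:,2].min(),v[:,2].max(); print('bar z',z0,z1,'slope',k[0],'len',(z1-z0)*np.hypot(1,k[0]))
zc=(z0+z1)/2; yc=np.polyval(k,zc); n=np.array([1,-k[0]])/np.hypot(1,k[0])
tip=np.array([yc,zc])+82*n; print('top centre y,z',yc,zc,'tip y,z',tip)
T=np.array([0,tip[0],tip[1]]); print('tip world',m@T+s['eef_pos'])
E
python3 tip.py w37; python3 two.py 37 558 25.6 60
```

```text
t 45.18 p [557.6  25.1 160.8] yaw 78.23 F [-0.1 -0.2 -1.1] T [ 0.07  0.03 -0.07] w 0.105 j [-0.16  0.45  1.5  -0.    1.2  -1.53]
bar z -46.68766742986234 14.265749680584548 slope -0.1426891825043649 len 61.57080238985268
top centre y,z -3.884251493438085 -16.210958874638894 tip y,z [77.29351474 -4.62776977]
tip world [562.10191565  24.15521068  83.52043532]
t 45.23 p [557.7  25.2 160.9] yaw 78.27 F [-0.1 -0.9 -1.3] T [-0.06  0.02  0.04] w 0.104 j [-0.16  0.45  1.5  -0.    1.2  -1.53]
```

View pics/two37.png

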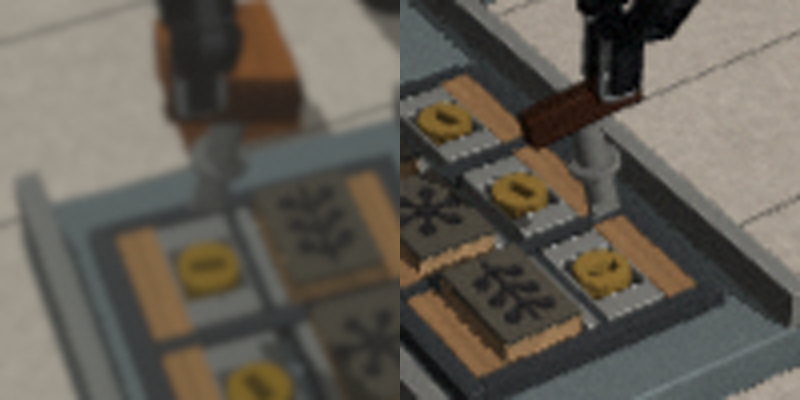

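Emit:
drive_tool --gripper '[1,1,1,1,1,1,1]' --pt "0.0004 0.015 -0.0024" --pt "0 0.015 0" --pt "0 0.0065 0" --pt "0 0 0" --pt "0 0 0" --pt "0 0 0" --pt "0 0 0" --turn '[0,0,0,0,0,0,0]' --force 60

```text
time_s: 45.92
eef_pos: [560.5, 25.4, 125.2]
ee_rot: [-0.548, 0.548, 0.447, -0.447]
force: [-0.3, -0.5, -0.9]
grip_width: 0.108
```

```bash
python3 kp.py w38 | awk 'NR%3==1'; python3 two.py 38 558 25.6 60;python3 - <<'E'
from h import *
for c in('side','scene'):
    M,pr=c2w(c)
    print(c,[(round(x['score'],2),np.round(tow(M,x['centre']),1).tolist()) for x in ctrl.pinpoint(c,'key')[:2]])
E
```

```text
-40 [-0.8 -0.3 -0.1] 12
-28 [-3.  -2.1 -1.1] 87
-16 [-5.6 -4.8 -3.9] 96
-4 [-8.4 -7.5 -6.6] 108
8 [-11.  -10.   -9.2] 126
t 45.97 p [560.5  25.5 125.1] yaw 78.4 F [ 0.4  0.  -1.2] T [-0.    0.02 -0.  ] w 0.103 j [-0.16  0.49  1.53 -0.    1.12 -1.53]
side [(0.55, [556.6, 24.0, 45.0])]
scene [(0.73, [566.6, 27.9, 48.8])]
```

View pics/two38.png

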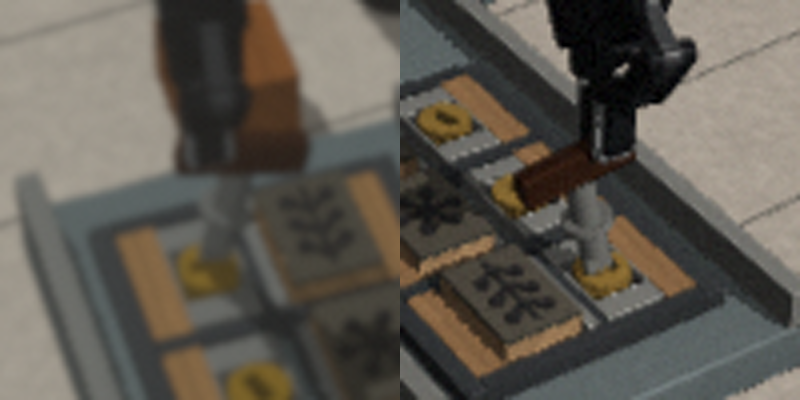

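View pics/w38.png

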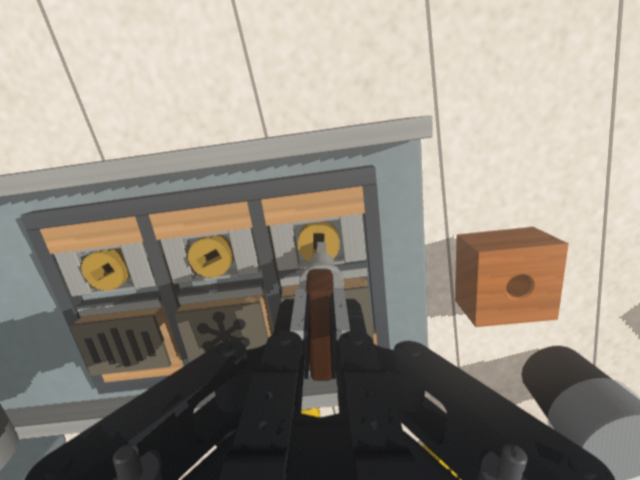

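Emit:
drive_tool --gripper '[1,1,1,1,1,1,1,1]' --pt "0 0.002 0.0006" --pt "0 0.002 0" --pt "0 0.0015 0" --pt "0 0.0015 0" --pt "0 0.0015 0" --pt "0 0.0015 0" --pt "0 0 0" --pt "0 0 0" --turn '[0,0,0,0,0,0,0,0]'

```text
time_s: 46.83
eef_pos: [562.2, 25.2, 120.3]
ee_rot: [-0.545, 0.55, 0.449, -0.445]
force: [-7.8, -0.2, 38.6]
grip_width: 0.107
```

```bash
python3 kp.py w39 | awk 'NR%3==1'; python3 two.py 39 558 25.6 60
```

```text
-44 [-0.1 -0.1 -0.1] 1
-28 [-2.3 -1.5 -0.6] 80
-16 [-5.3 -4.5 -3.4] 87
-4 [-8.3 -7.6 -6.7] 104
8 [-11.5 -10.6  -9.5] 133
t 46.88 p [562.2  25.1 120.2] yaw 78.43 F [-7.5  0.  39. ] T [ 0.01  1.59 -0.01] w 0.106 j [-0.16  0.5   1.53 -0.    1.1  -1.53]
```

View pics/two39.png

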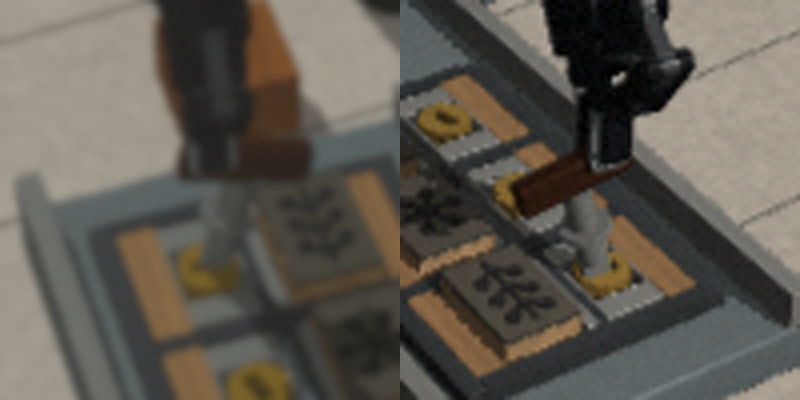

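Emit:
drive_tool --gripper '[1,1,1,1,1]' --pt "0 -0.004 0" --pt "0 -0.004 0.001" --pt "0 0 0.002" --pt "0 0 0" --pt "0 0 0" --turn '[0,0,0,0,0]'

```text
time_s: 47.4
eef_pos: [556.8, 26.3, 122.4]
ee_rot: [-0.548, 0.548, 0.447, -0.447]
force: [0.4, 0.5, 0.7]
grip_width: 0.105
```

```bash
python3 kp.py w40 | awk 'NR%3==1'; python3 two.py 40 558 25.6 60; python3 -c "
import cv2
p=cv2.imread('pics/w40.png');cv2.imwrite('pics/w40a.png',cv2.resize(p[200:400,240:400],None,fx=4,fy=3))"
```

```text
-44 [-0.1 -0.1 -0.1] 1
-32 [-2.3 -1.3 -0.6] 82
-20 [-4.8 -4.  -3.2] 91
-8 [-7.3 -6.7 -5.8] 97
4 [-10.2  -9.3  -8.4] 116
16 [-5.5 -2.  -0.1] 89
t 47.45 p [556.8  26.3 122.4] yaw 78.41 F [-0.9  0.4  1.5] T [-0.06  0.03 -0.02] w 0.106 j [-0.16  0.49  1.54  0.    1.11 -1.53]
```

View pics/two40.png

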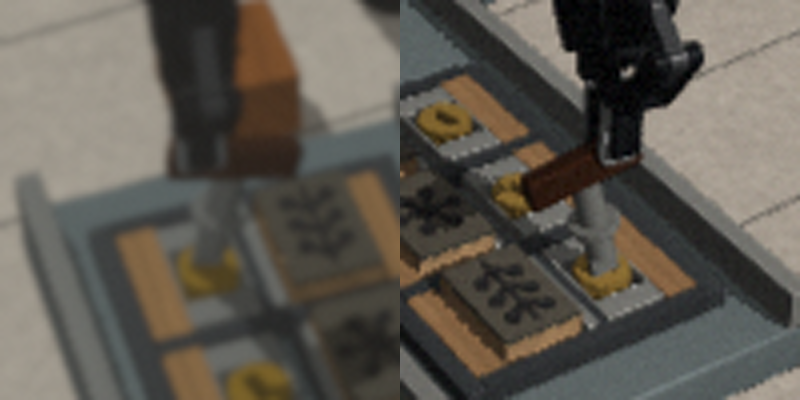

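View pics/w40a.png

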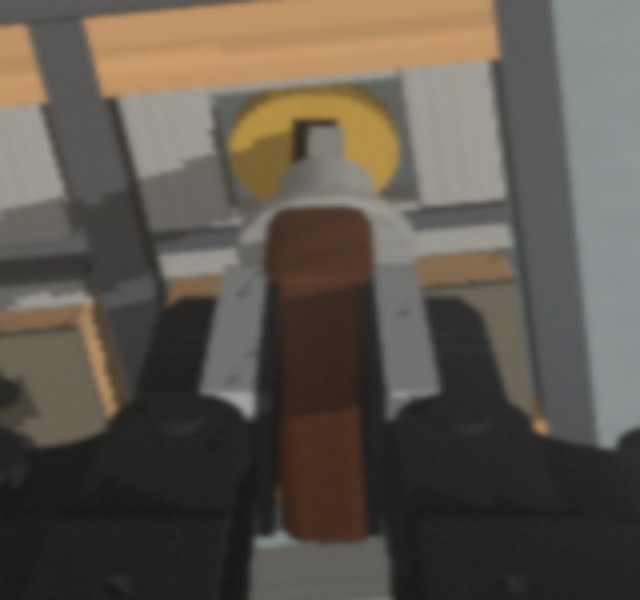

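Emit:
drive_tool --gripper '[1,1,1,1,1,1,1]' --pt "-0.0008 0.001 0" --pt "0 0.001 0" --pt "0 0.001 0" --pt "0 0.001 0" --pt "0 0.001 0" --pt "0 0 0" --pt "0 0 0" --turn '[0,0,0,0,0,0,0]'

```text
time_s: 48.13
eef_pos: [556.4, 25.4, 117.2]
ee_rot: [0.548, -0.548, -0.447, 0.447]
force: [-0.5, -1.1, -1.7]
grip_width: 0.112
```

Emit:
drive_tool --gripper '[1,1,1,1,1,1]' --pt "0 0.0015 0" --pt "0 0.0015 0" --pt "0 0.001 0" --pt "0 0.001 0" --pt "0 0 0" --pt "0 0 0" --turn '[0,0,0,0,0,0]'

```text
time_s: 48.63
eef_pos: [556.5, 25.4, 112.4]
ee_rot: [0.548, -0.548, -0.447, 0.447]
force: [-1.4, -0.5, -2.5]
grip_width: 0.108
```

Inserted ~7 mm. Now right the key: move toward robot (tool +z) ~18 mm with a light grip.

Emit:
drive_tool --gripper '[1,1,1,1,1,1,1,1,1,1]' --pt "0 0 0" --pt "0 0.0003 0.002" --pt "0 0.0003 0.002" --pt "0 0.0003 0.002" --pt "0 0.0003 0.002" --pt "0 0.0003 0.002" --pt "0 0.0003 0.002" --pt "0 0.0005 0.002" --pt "0 0 0" --pt "0 0 0" --turn '[0,0,0,0,0,0,0,0,0,0]' --force 30

```text
time_s: 49.47
eef_pos: [542.3, 28.5, 109.9]
ee_rot: [0.548, -0.547, -0.447, 0.447]
force: [0.7, 0.2, -0.8]
grip_width: 0.11
```

```bash
python3 kp.py w41 | awk 'NR%3==1'; python3 two.py 41 558 25.6 60
```

```text
-44 [-5.3 -4.4 -3.5] 69
-32 [-6.4 -5.6 -4.8] 94
-20 [-7.6 -6.7 -5.7] 100
-8 [-8.8 -8.  -7. ] 113
4 [-9.9 -9.1 -8. ] 128
t 49.52 p [542.4  28.5 109.9] yaw 78.41 F [-0.4 -0.3 -0.5] T [-0.01 -0.04 -0.  ] w 0.105 j [-0.16  0.48  1.6   0.    1.07 -1.53]
```

View pics/two41.png

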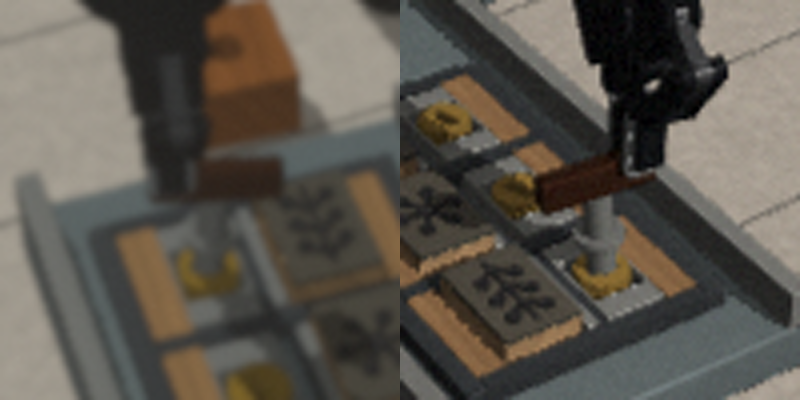

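Emit:
drive_tool --gripper '[1,1,1,1,1,1,1]' --pt "0 0.001 0.002" --pt "0 0.001 0.002" --pt "0 0.001 0.002" --pt "0 0.001 0.001" --pt "0 0.0005 0" --pt "0 0 0" --pt "0 0 0" --turn '[0,0,0,0,0,0,0]'

```text
time_s: 50.2
eef_pos: [536.3, 29.5, 106.7]
ee_rot: [-0.547, 0.548, 0.447, -0.447]
force: [-0.8, -1.1, 9.1]
grip_width: 0.104
```

Emit:
drive_tool --gripper '[0.75,0.6,0.6,0.6,0.6,0.6]' --pt "0 0 0" --pt "0 0 0" --pt "0 0 0" --pt "0 0 0" --pt "0 -0.02 0" --pt "0 0 0" --turn '[0,0,0,0,0,0]'

```text
time_s: 50.7
eef_pos: [537.1, 29.6, 128.0]
ee_rot: [-0.547, 0.549, 0.448, -0.446]
force: [1.2, -0.1, 1.9]
grip_width: 0.401
```

```bash
python3 hd.py w42 558 26 114; python3 two.py 42 558 25.6 60
```

```text
t 50.7 p [537.1  29.6 128. ] yaw 78.41 F [ 1.2 -0.1  1.9] T [ 0.01 -0.02 -0.02] w 0.401 j [-0.16  0.44  1.6   0.    1.1  -1.53]
handle [558.7  25.1] size 63.8 12.7 ang -11.0 z 114.4 slope along -0.008
t 50.75 p [536.7  29.6 126.7] yaw 78.41 F [-0.3  0.3 -0.3] T [0.03 0.04 0.06] w 0.401 j [-0.16  0.44  1.6   0.    1.09 -1.53]
```

View pics/two42.png

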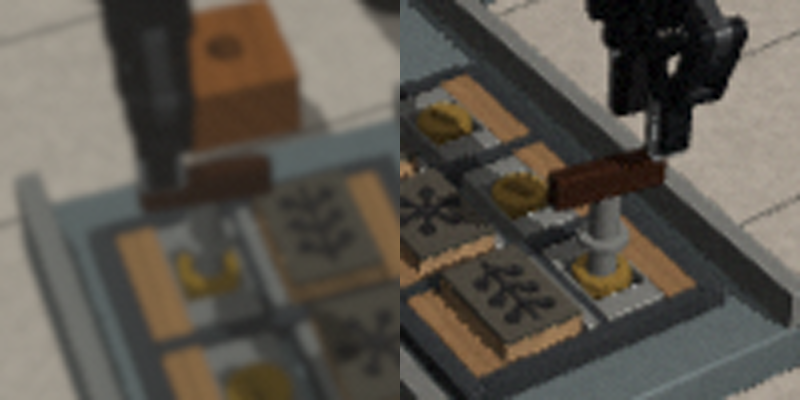

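View pics/w42.png

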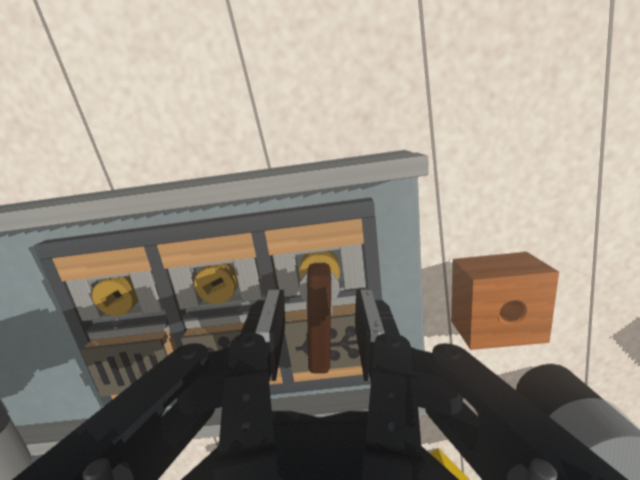

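Emit:
drive_tool --gripper '[0.6,0.6,0.6,0.6,0.6,0.6,0.75,0.9,1,1,1,1]' --pt "0.0001 0 -0.0222" --pt "0 0.01 0" --pt "0 0.012 0" --pt "0 0.0075 0" --pt "0 0 0" --pt "0 0 0" --pt "0 0 0" --pt "0 0 0" --pt "0 0 0" --pt "0 0 0" --pt "0 0 0" --pt "0 0 0" --turn '[-0.6,0,0,0,0,0,0,0,0,0,0,0]' --force 100

```text
time_s: 51.85
eef_pos: [558.1, 25.3, 97.0]
ee_rot: [-0.545, 0.546, 0.45, -0.45]
force: [-1.1, 0.6, 6.4]
grip_width: 0.12
```

```bash
python3 kp.py w43 | awk 'NR%3==1';python3 -c "
from h import *
st()"
```

```text
-32 [-17.7 -16.9 -16.2] 36
-20 [-18.3 -17.6 -16.9] 132
-8 [-18.5 -17.7 -16.9] 133
4 [-18.7 -17.7 -16.8] 144
16 [-18.8 -17.8 -16.9] 150
28 [-18.7 -17.7 -16.7] 187
t 51.9 p [558.1  25.3  96.9] yaw 79.01 F [-0.8  0.3  6.2] T [ 0.06  0.24 -0.02] w 0.124 j [-0.16  0.52  1.56  0.    1.06 -1.54]
```

Turn 75° (to yaw 4).

Emit:
drive_tool --gripper '[1,1,1,1,1,1,1,1,1,1,1,1,1,1,1,1,1]' --pt "0 0 0" --pt "0 0 0" --pt "0 0 0" --pt "0 0 0" --pt "0 0 0" --pt "0 0 0" --pt "0 0 0" --pt "0 0 0" --pt "0 0 0" --pt "0 0 0" --pt "0 0 0" --pt "0 0 0" --pt "0 0 0" --pt "0 0 0" --pt "0 0 0" --pt "0 0 0" --pt "0 0 0" --turn '[5,5,5,5,5,5,5,5,5,5,5,5,5,5,5,0,0]'

```text
time_s: 53.32
eef_pos: [558.5, 25.1, 96.9]
ee_rot: [-0.706, 0.707, 0.026, -0.025]
force: [1.2, -1.8, 5.2]
grip_width: 0.122
```

```bash
python3 kp.py w44 | awk 'NR%3==1';python3 -c "
from h import *
st()"; python3 two.py 44 558 25.6 60
```

```text
-32 [-17.5 -16.8 -16.5] 18
-20 [-18.6 -17.5 -16.8] 118
-8 [-18.3 -17.4 -16.6] 130
4 [-18.3 -17.4 -16.4] 156
16 [-18.5 -17.6 -16.7] 167
28 [-18.5 -17.6 -16.4] 186
t 53.37 p [558.5  25.1  97. ] yaw 4.17 F [ 1.  -1.3  5.3] T [-0.17 -0.24  0.04] w 0.122 j [-0.16  0.52  1.56 -0.    1.05 -0.24]
t 53.37 p [558.5  25.1  97. ] yaw 4.17 F [ 1.  -1.3  5.3] T [-0.17 -0.24  0.04] w 0.122 j [-0.16  0.52  1.56 -0.    1.05 -0.24]
```

View pics/w44.png

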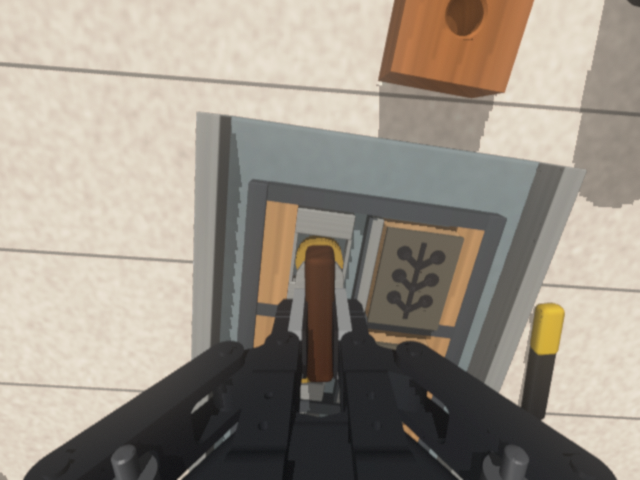

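View pics/two44.png

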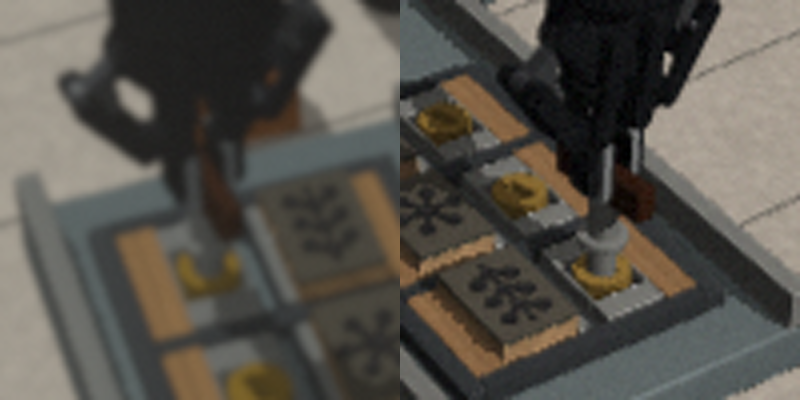

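Emit:
drive_tool --gripper '[1,1,1,1,1,1,1,0.75,0.6,0.6,0.6]' --pt "0 0 0" --pt "0 0 0" --pt "0 0 0" --pt "0 0 0" --pt "0 0 0" --pt "0 0 0" --pt "0 0 0" --pt "0 0 0" --pt "0 0 0" --pt "0 0 0" --pt "0 0 0" --turn '[3,0,0,0,-5,-5,0,0,0,0,0]'

```text
time_s: 54.38
eef_pos: [557.6, 25.3, 95.9]
ee_rot: [0.704, -0.704, -0.068, 0.068]
force: [-0.1, 0.7, -0.5]
grip_width: 0.401
```

```bash
python3 kp.py w45 | awk 'NR%3==1';python3 hd.py w46 558.5 25 114
```

```text
-32 [-18.8 -18.2 -17.3] 24
-20 [-19.6 -18.8 -18.1] 122
-8 [-19.6 -18.6 -17.8] 141
4 [-19.6 -18.8 -17.9] 154
16 [-19.5 -18.6 -17.7] 164
28 [-19.6 -18.6 -17.1] 184
t 54.43 p [557.6  25.3  96. ] yaw 11.03 F [0.9 0.4 0. ] T [ 0.   -0.01 -0.03] w 0.401 j [-0.16  0.52  1.56 -0.    1.06 -0.36]
handle [558.   25.3] size 64.1 12.5 ang -79.1 z 114.3 slope along 0.007
```

View pics/w46.png

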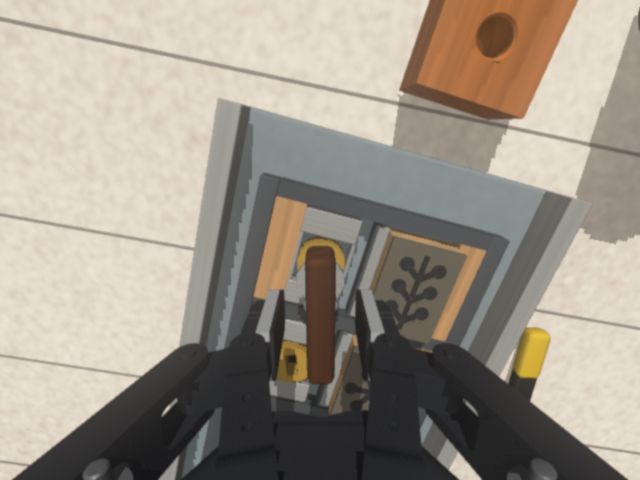

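Emit:
drive_tool --gripper '[0.75,0.9,1,1,1,1,1,1,1,1,1,1,1]' --pt "0 0 0" --pt "0 0 0" --pt "0 0 0" --pt "0 0 0" --pt "0 0 0" --pt "0 0 0" --pt "0 -0.001 0" --pt "0 -0.0015 0" --pt "0 -0.0015 0" --pt "0 -0.002 0" --pt "0 -0.002 0" --pt "0 0 0" --pt "0 0 0" --turn '[0,0,0,0,0,0,0,0,0,0,0,0,0]' --force 60

```text
time_s: 55.57
eef_pos: [557.8, 25.3, 104.3]
ee_rot: [-0.704, 0.704, 0.068, -0.068]
force: [-0.9, 0.2, -2.9]
grip_width: 0.135
```

```bash
python3 kp.py w47 | awk 'NR%3==1';python3 -c "
from h import *
st()"
```

```text
-32 [-18.4 -17.7 -16.8] 24
-20 [-19.  -18.1 -17.5] 121
-8 [-19.2 -18.2 -17.3] 136
4 [-19.1 -18.3 -17.2] 155
16 [-19.3 -18.3 -17.4] 159
28 [-19.2 -18.2 -17.1] 184
t 55.62 p [557.7  25.3 104.2] yaw 11.0 F [ 0.2  0.4 -1.9] T [-0.01  0.01  0.03] w 0.134 j [-0.16  0.51  1.56  0.    1.07 -0.36]
```

Emit:
drive_tool --gripper '[1,1,1,1,1,1,1,1,1]' --pt "0 -0.005 0" --pt "0 -0.01 0" --pt "0 -0.012 0" --pt "0 -0.012 0" --pt "0 -0.012 0" --pt "0 -0.01 0" --pt "0 0 0" --pt "0 0 0" --pt "0 0 0" --turn '[0,0,0,0,0,0,0,0,0]'

```text
time_s: 56.37
eef_pos: [557.5, 25.3, 164.7]
ee_rot: [0.704, -0.704, -0.067, 0.068]
force: [-0.1, -0.0, -2.5]
grip_width: 0.135
```

```bash
cat > hole.py <<'E'
from bay import *
import sys
nm=sys.argv[1]
s=st();s,p,d=snap('wrist',nm);M,pr=c2w('wrist',s);C=cloud(d,M,pr)
f=240/np.tan(np.radians(pr['fovy'])/2)
g=np.arange(-30,30,.1);X,Y=np.meshgrid(g,g)
W=np.stack([623.4+X,167.4+Y,np.full_like(X,42.4)],-1);cam=(W-M[:3,3])@M[:3,:3]
im=cv2.remap(p,(pr['cx']+f*cam[...,0]/cam[...,2]).astype(np.float32),(pr['cy']+f*cam[...,1]/cam[...,2]).astype(np.float32),cv2.INTER_CUBIC)
v=cv2.GaussianBlur(im,(0,0),3).max(2).astype(float)
core=np.median(v[(np.hypot(X,Y)>14)&(np.hypot(X,Y)<22)])
D=((v<core*0.72)&(np.hypot(X,Y)<16)).astype(np.uint8)
n,l,stt,ce=cv2.connectedComponentsWithStats(D); k=1+np.argmax(stt[1:,4])
cnt,_=cv2.findContours((l==k).astype(np.uint8),cv2.RETR_EXTERNAL,cv2.CHAIN_APPROX_NONE)
(e,ax,an)=cv2.fitEllipse(max(cnt,key=cv2.contourArea)); mc=cv2.minEnclosingCircle(max(cnt,key=cv2.contourArea))
print('hole ellipse',623.4+e[0]/10-30,167.4+e[1]/10-30,np.array(ax)/10,'encl',623.4+mc[0][0]/10-30,167.4+mc[0][1]/10-30,mc[1]/10)
cv2.imwrite(f'pics/{nm}_h.png',im[::-1,:,::-1])
try: print('stand',blockfit(C,d,(624,168),r=60,zlo=36,zhi=47))
except Exception as ex: print(ex)
E
python3 hole.py w48; python3 kp.py w49 | awk 'NR%3==1'
```

```text
t 56.37 p [557.5  25.3 164.7] yaw 11.01 F [-0.1 -0.  -2.5] T [-0.    0.02 -0.02] w 0.135 j [-0.16  0.44  1.49 -0.    1.21 -0.36]
hole ellipse 623.0143035888672 167.99346008300782 [18.32968292 19.24319916] encl 623.1826568603516 167.77659301757814 9.928860473632813
stand ((623.6, 167.5), (65.0, 64.8), -5.2, 42.7, 8707)
-32 [-18.2 -17.7 -17.3] 18
-20 [-19.1 -18.4 -17.5] 126
-8 [-19.2 -18.2 -17.3] 138
4 [-19.  -18.2 -17.3] 152
16 [-19.1 -18.3 -17.5] 164
28 [-19.1 -18.3 -17.2] 174
```

View pics/w48_h.png

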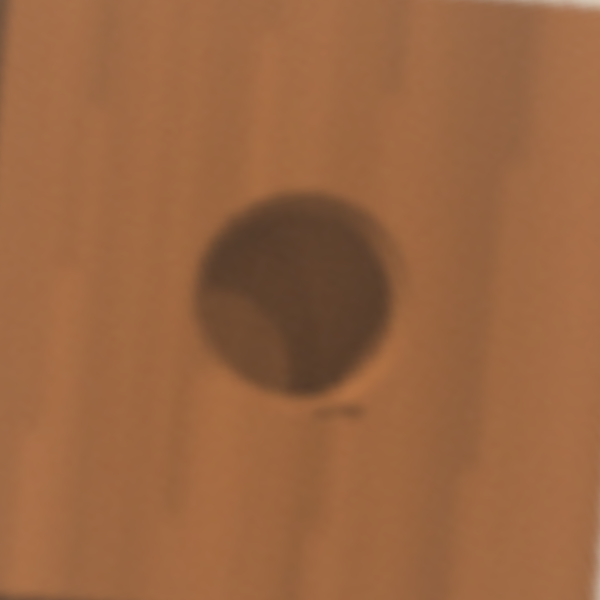

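View pics/w48.png

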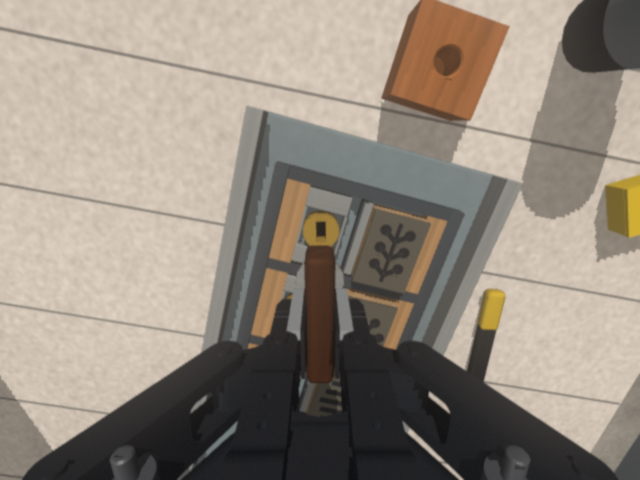

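```bash
python3 - <<'E'
from bay import *
plan([623.3,167.6,160],11,step=0.022)
E
```

```text
N 8 dyaw -0.01
offset [[0.0115, 0.0006, 0.0159], [0.0115, 0.0005, 0.0159], [0.0114, 0.0006, 0.0158], [0.0115, 0.0005, 0.0159], [0.0115, 0.0006, 0.0159], [0.0115, 0.0005, 0.0159], [0.0114, 0.0006, 0.0159], [0.0115, 0.0005, 0.0159]]
turn [0.0, 0.0, 0.0, 0.0, 0.0, 0.0, 0.01, -0.0]
```

Emit:
drive_tool --gripper '[1,1,1,1,1,1,1,1,1,1,1,1,1,1]' --pt "0.0115 0.0006 0.0159" --pt "0.0115 0.0005 0.0159" --pt "0.0114 0.0006 0.0158" --pt "0.0115 0.0005 0.0159" --pt "0.0115 0.0006 0.0159" --pt "0.0115 0.0005 0.0159" --pt "0.0114 0.0006 0.0159" --pt "0.0115 0.0005 0.0159" --pt "0 0.015 0" --pt "0 0.015 0" --pt "0 0.015 0" --pt "0 0 0" --pt "0 0 0" --pt "0 0 0" --turn '[0,0,0,0,0,0,0,0,0,0,0,0,0,0]'

```text
time_s: 57.63
eef_pos: [624.0, 167.6, 116.6]
ee_rot: [-0.704, 0.704, 0.068, -0.067]
force: [0.0, 0.5, -1.7]
grip_width: 0.137
```

```bash
python3 kp.py w50 | awk 'NR%3==1'; python3 two.py 50 623 167.5 55; python3 -c "
from h import *
plan([623.3,167.6,108],11,n=1)"
```

```text
-32 [-18.2 -17.6 -17. ] 25
-20 [-19.1 -18.3 -17.4] 128
-8 [-19.  -18.2 -17.3] 140
4 [-19.1 -18.2 -17.4] 151
16 [-19.3 -18.3 -17.4] 159
28 [-19.2 -18.2 -17. ] 168
t 57.68 p [624.1 167.5 116.9] yaw 11.0 F [ 0.2 -0.3 -1.1] T [-0.06 -0.03  0.02] w 0.138 j [ 0.08  0.68  1.24 -0.    1.22 -0.11]
N 1 dyaw -0.0
offset [[-0.0007, 0.0088, 0.0002]]
turn [0.0]
```

View pics/two50.png

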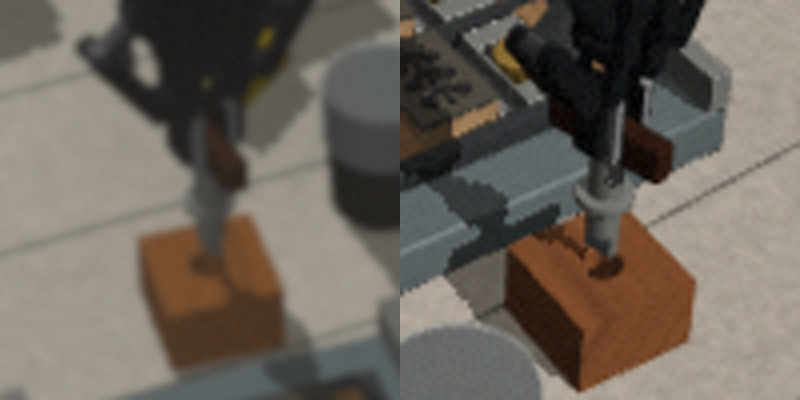

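Emit:
drive_tool --gripper '[1,1,1,1,1,1,1,1,1]' --pt "-0.0006 0.004 0" --pt "0 0.004 0" --pt "0 0.003 0" --pt "0 0.003 0" --pt "0 0.002 0" --pt "0 0.002 0" --pt "0 0.002 0" --pt "0 0 0" --pt "0 0 0" --turn '[0,0,0,0,0,0,0,0,0]'

```text
time_s: 58.53
eef_pos: [623.0, 167.4, 95.8]
ee_rot: [-0.704, 0.704, 0.068, -0.068]
force: [-0.1, -0.6, -1.0]
grip_width: 0.136
```

In the hole (tip ~10 mm deep, no force). Continue.

Emit:
drive_tool --gripper '[1,1,1,1,1,1,1,1,1]' --pt "0 0.003 0" --pt "0 0.003 0" --pt "0 0.003 0" --pt "0 0.003 0" --pt "0 0.003 0" --pt "0 0.003 0" --pt "0 0.002 0" --pt "0 0 0" --pt "0 0 0" --turn '[0,0,0,0,0,0,0,0,0]'

```text
time_s: 59.28
eef_pos: [623.0, 167.5, 75.7]
ee_rot: [-0.704, 0.704, 0.068, -0.068]
force: [-0.3, 0.3, -1.6]
grip_width: 0.136
```

Emit:
drive_tool --gripper '[1,1,1,0.8,0.6,0.6,0.6,0.6,0.6,0.6,0.6]' --pt "0 0.0012 0" --pt "0 0.0006 0" --pt "0 0 0" --pt "0 0 0" --pt "0 0 0" --pt "0 0 0" --pt "0 -0.02 0" --pt "0 -0.03 0" --pt "0 -0.03 0" --pt "0 0 0" --pt "0 0 0" --turn '[0,0,0,0,0,0,0,0,0,0,0]'

```text
time_s: 60.2
eef_pos: [623.7, 167.6, 155.7]
ee_rot: [-0.704, 0.704, 0.069, -0.067]
force: [-0.4, 0.3, -0.4]
grip_width: 0.397
```

```bash
python3 hd.py w51 623.3 167.5 92;python3 slot.py w52; python3 two.py 51 623 167.5 55; python3 -c "
from bay import *
plan([480,-56,260],86)
plan([480,-56,260],86,s=ctrl.sense())" | head -3
```

```text
t 60.2 p [623.7 167.6 155.7] yaw 11.01 F [-0.4  0.3 -0.4] T [ 0.05 -0.04 -0.02] w 0.397 j [ 0.08  0.64  1.2  -0.    1.3  -0.11]
handle [623.5 168.3] size 62.6 12.9 ang -79.6 z 92.3 slope along 0.007
t 60.25 p [623.  167.5 154. ] yaw 11.0 F [ 0.8  0.2 -0. ] T [-0.02 -0.01  0.06] w 0.398 j [ 0.08  0.64  1.2  -0.    1.3  -0.11]
t 60.3 p [622.6 167.4 153. ] yaw 11.01 F [-0.1 -0.3 -0. ] T [-0.   -0.03  0.02] w 0.4 j [ 0.08  0.64  1.2  -0.    1.3  -0.11]
N 11 dyaw 75.0
offset [[-0.0166, -0.0097, -0.0175], [-0.0186, -0.0098, -0.0153], [-0.0203, -0.0097, -0.0131], [-0.0216, -0.0097, -0.0106], [-0.0228, -0.0097, -0.0079], [-0.0235, -0.0097, -0.0051], [-0.024, -0.0097, -0.0024], [-0.0241, -0.0097, 0.0006], [-0.0239, -0.0097, 0.0034], [-0.0233, -0.0097, 0.0062], [-0.0224, -0.0097, 0.0089]]
turn [-6.82, -6.82, -6.81, -6.82, -6.82, -6.82, -6.82, -6.81, -6.82, -6.82, -6.82]Traceback (most recent call last):
  File "slot.py", line 23, in <module>
    k=max(cnt,key=cv2.contourArea)
ValueError: max() iterable argument is empty
```

View pics/w52.png

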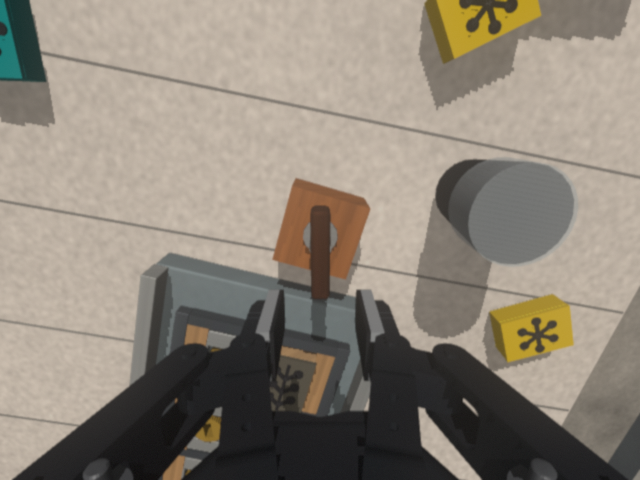

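View pics/two51.png

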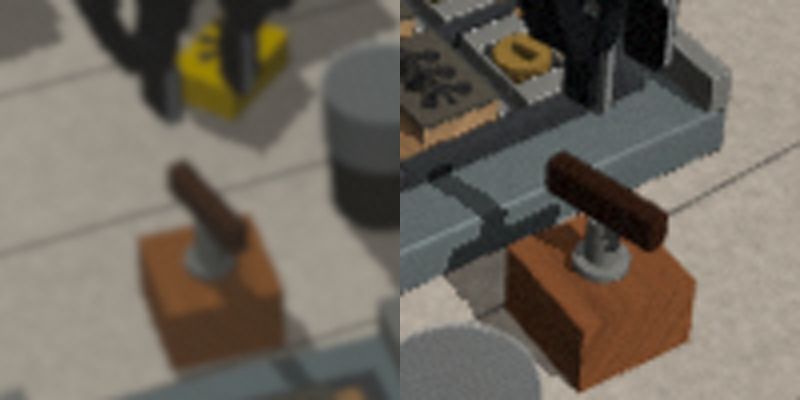

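```bash
python3 -c "
from bay import *
plan([610,-50,240],86)"
```

```text
N 11 dyaw 75.0
offset [[-0.0049, -0.0079, -0.0192], [-0.0072, -0.008, -0.0184], [-0.0093, -0.0079, -0.0175], [-0.0113, -0.0079, -0.0163], [-0.0131, -0.0079, -0.0148], [-0.0148, -0.0079, -0.0132], [-0.0163, -0.008, -0.0113], [-0.0175, -0.0079, -0.0092], [-0.0185, -0.0079, -0.0072], [-0.0192, -0.0079, -0.0049], [-0.0196, -0.0079, -0.0026]]
turn [-6.82, -6.82, -6.81, -6.82, -6.82, -6.82, -6.82, -6.81, -6.82, -6.82, -6.82]
```

Emit:
drive_tool --gripper '[0.4,0.4,0.4,0.4,0.4,0.4,0.4,0.4,0.4,0.4,0.4,0.4,0.4,0.4]' --pt "-0.0049 -0.0079 -0.0192" --pt "-0.0072 -0.008 -0.0184" --pt "-0.0093 -0.0079 -0.0175" --pt "-0.0113 -0.0079 -0.0163" --pt "-0.0131 -0.0079 -0.0148" --pt "-0.0148 -0.0079 -0.0132" --pt "-0.0163 -0.008 -0.0113" --pt "-0.0175 -0.0079 -0.0092" --pt "-0.0185 -0.0079 -0.0072" --pt "-0.0192 -0.0079 -0.0049" --pt "-0.0196 -0.0079 -0.0026" --pt "0 0 0" --pt "0 0 0" --pt "0 0 0" --turn '[-6.82,-6.82,-6.81,-6.82,-6.82,-6.82,-6.82,-6.81,-6.82,-6.82,-6.82,0,0,0]'

```text
time_s: 61.57
eef_pos: [610.2, -49.4, 240.1]
ee_rot: [0.518, -0.517, -0.481, 0.482]
force: [-0.5, -0.0, 0.3]
grip_width: 0.599
```

```bash
python3 slot.py w53; python3 - <<'E'
from bay import *
s,p,d=snap('wrist','w54');M,pr=c2w('wrist',s);C=cloud(d,M,pr)
for y in(80,0,-80): 
    c=press(28,y); print(np.round(c[:2],1),blockfit(C,d,c,r=40,zlo=48,zhi=62))
    # tilt
    P=C[(d>0)&(abs(C[...,2]-54.5)<4)&(abs(C[...,0]-c[0])<18)&(abs(C[...,1]-c[1])<26)]
    k=np.linalg.lstsq(np.c_[P[:,:2]-c[:2],np.ones(len(P))],P[:,2],rcond=None)[0];print('tilt',np.round(k[:2],3))
E
```

```text
t 61.57 p [610.2 -49.4 240.1] yaw 85.89 F [-0.5 -0.   0.3] T [ 0.04  0.01 -0.05] w 0.599 j [-0.27  0.5   1.2   0.    1.44 -1.77]
left slot centre [558.3  25. ] expect [558.3  25.8] core [558.2  25.4  15.6] size 15.3 5.8 ang -76.7
middle slot centre [552.9 -54.1] expect [552.9 -54. ] core [553.2 -54.2  15.3] size 15.5 6.4 ang -74.5
right slot centre [ 547.4 -132.7] expect [ 547.4 -133.8] core [ 547.4 -133.7   15.9] size 12.9 6.8 ang -74.4
[617.2  21.8] ((617.1, 21.2), (64.6, 46.8), 86.3, 55.0, 2877)
tilt [-0.001  0.002]
[611.7 -58. ] ((611.6, -58.6), (64.0, 46.5), 86.2, 54.9, 2824)
tilt [ 0.004 -0.001]
[ 606.3 -137.8] ((606.0, -138.8), (64.5, 46.2), 85.9, 54.9, 2863)
tilt [-0.     0.001]
```

View pics/w53.png

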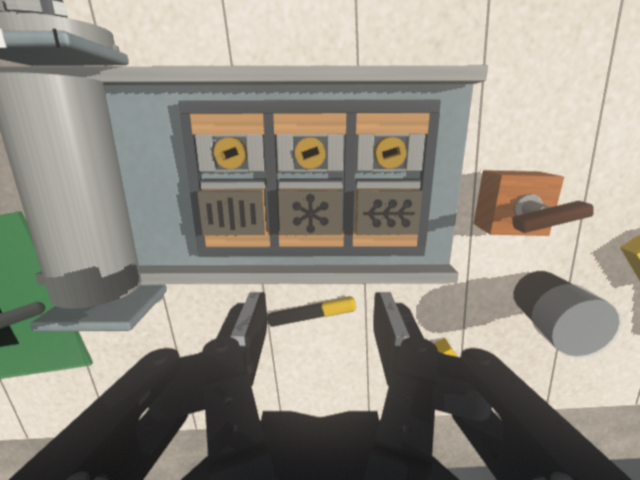

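View pics/w53_s.png

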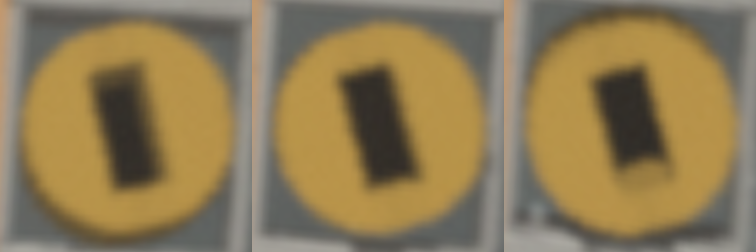

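```bash
python3 -c "
from bay import *
plan([418.6,-303.5,235],85.5)"
```

```text
N 8 dyaw -0.48
offset [[-0.0334, 0.0007, 0.0217], [-0.0334, 0.0007, 0.0216], [-0.0335, 0.0006, 0.0216], [-0.0335, 0.0007, 0.0216], [-0.0335, 0.0007, 0.0215], [-0.0335, 0.0006, 0.0215], [-0.0335, 0.0007, 0.0214], [-0.0336, 0.0007, 0.0215]]
turn [0.06, 0.06, 0.06, 0.06, 0.06, 0.06, 0.06, 0.06]
```

Emit:
drive_tool --gripper '[0.4,0.4,0.4,0.4,0.4,0.4,0.4,0.4,0.4,0.4,0.4]' --pt "-0.0334 0.0007 0.0217" --pt "-0.0334 0.0007 0.0216" --pt "-0.0335 0.0006 0.0216" --pt "-0.0335 0.0007 0.0216" --pt "-0.0335 0.0007 0.0215" --pt "-0.0335 0.0006 0.0215" --pt "-0.0335 0.0007 0.0214" --pt "-0.0336 0.0007 0.0215" --pt "0 0 0" --pt "0 0 0" --pt "0 0 0" --turn '[0.06,0.06,0.06,0.06,0.06,0.06,0.06,0.06,0,0,0]'

```text
time_s: 62.58
eef_pos: [419.3, -303.8, 235.5]
ee_rot: [0.519, -0.519, -0.48, 0.48]
force: [0.2, 1.0, -0.8]
grip_width: 0.602
```

```bash
python3 - <<'E'
from bay import *
s=st();s,p,d=snap('wrist','w55');M,pr=c2w('wrist',s);C=cloud(d,M,pr)
r=ctrl.pinpoint('wrist','grip');print([(x['score'],np.round(tow(M,x['centre']),1)) for x in r[:1]])
hsv=cv2.cvtColor(p,cv2.COLOR_RGB2HSV)
w=(d>0)&(abs(C[...,2]-157)<10)&(np.hypot(C[...,0]-420,C[...,1]+303)<25)
P=C[w];print(len(P),P.min(0),P.max(0))
plan([418.6,-303.5,148.5],85.5,n=3)
E
```

```text
t 62.58 p [ 419.3 -303.8  235.5] yaw 85.53 F [ 0.2  1.  -0.8] T [-0.01 -0.03 -0.04] w 0.602 j [-0.85  0.29  1.51  0.    1.34 -2.35]
[(0.74, array([ 419.6, -306. ,  157. ]))]
1130 [ 405.45693338 -314.98833309  147.03132079] [ 433.85625255 -294.11642084  165.74946332]
N 3 dyaw -0.13
offset [[-0.0001, 0.029, 0.0003], [-0.0001, 0.0291, 0.0004], [-0.0001, 0.029, 0.0003]]
turn [0.04, 0.05, 0.04]
```

View pics/w55.png

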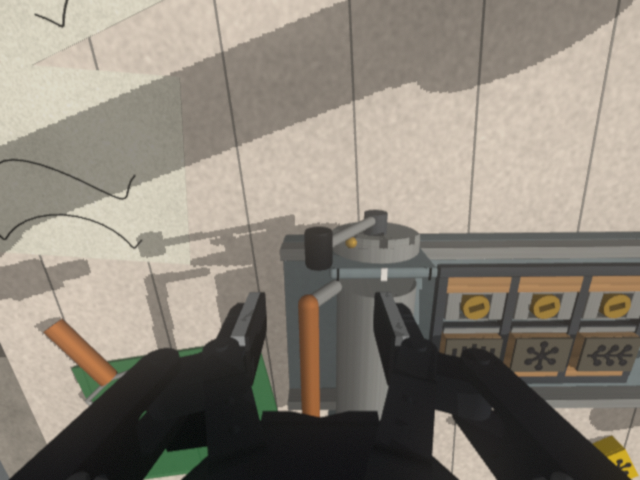

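Emit:
drive_tool --gripper '[0.4,0.4,0.4,0.4,0.4,0.65,0.8,1,1,1,1]' --pt "-0.0006 0.03 0" --pt "0 0.03 0" --pt "0 0.027 0" --pt "0 0 0" --pt "0 0 0" --pt "0 0 0" --pt "0 0 0" --pt "0 0 0" --pt "0 0 0" --pt "0 0 0" --pt "0 0 0" --turn '[0,0,0,0,0,0,0,0,0,0,0]' --force 25

```text
time_s: 63.6
eef_pos: [419.4, -305.7, 150.1]
ee_rot: [-0.518, 0.52, 0.48, -0.48]
force: [1.8, 1.3, 6.5]
grip_width: 0.221
```

Emit:
drive_tool --gripper '[1,1,1,1,1,1,1]' --pt "0.0097 -0.0059 0" --pt "0.0104 -0.0046 0" --pt "0.0109 -0.0034 0" --pt "0.0112 -0.002 0" --pt "0.0114 -0.0007 0" --pt "0 0 0" --pt "0 0 0" --turn '[0,0,0,0,0,0,0]'

```text
time_s: 64.18
eef_pos: [423.8, -252.2, 167.6]
ee_rot: [-0.517, 0.521, 0.48, -0.48]
force: [-0.6, 1.7, 12.8]
grip_width: 0.215
```

```bash
python3 - <<'E'
from bay import *
st();snap('wrist','w56')
E
```

```text
t 64.18 p [ 423.8 -252.2  167.6] yaw 85.57 F [-0.6  1.7 12.8] T [0.12 0.13 0.08] w 0.215 j [-0.77  0.3   1.69 -0.    1.15 -2.27]
```

View pics/w56.png

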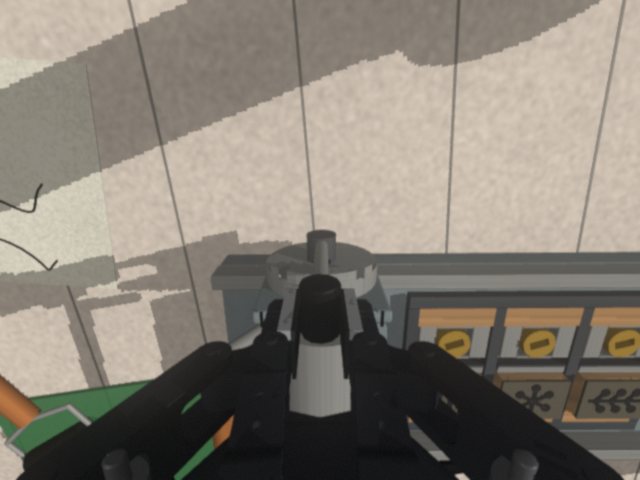

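Emit:
drive_tool --gripper '[0.8,0.7,0.6,0.5,0.5,0.5,0.5,0.5,0.5,0.5]' --pt "0 0 0" --pt "0 0 0" --pt "0 0 0" --pt "0 0 0" --pt "0 0 0" --pt "0 -0.02 0" --pt "0 -0.04 0" --pt "0 -0.03 0" --pt "0 0 0" --pt "0 0 0" --turn '[0,0,0,0,0,0,0,0,0,0]'

```text
time_s: 65.07
eef_pos: [423.2, -252.0, 256.2]
ee_rot: [-0.518, 0.52, 0.48, -0.48]
force: [-0.3, 0.6, -0.5]
grip_width: 0.5
```

```bash
python3 - <<'E'
from bay import *
s=st();s,p,d=snap('wrist','w57');M,pr=c2w('wrist',s);C=cloud(d,M,pr)
r=ctrl.pinpoint('wrist','grip');print([(x['score'],np.round(tow(M,x['centre']),1)) for x in r[:1]])
w=(d>0)&(C[...,2]>160)&(C[...,2]<190)&(np.hypot(C[...,0]-424,C[...,1]+252)<25)
P=C[w];print(len(P),P.min(0),P.max(0))
for c in('side','scene'):
    snap(c,c+'57');M,pr=c2w(c)
    for q in('grip','lever_pivot','key'): print(c,q,[(round(x['score'],2),np.round(tow(M,x['centre']),1).tolist()) for x in ctrl.pinpoint(c,q)[:1]])
E
```

```text
t 65.07 p [ 423.2 -252.   256.2] yaw 85.53 F [-0.3  0.6 -0.5] T [-0.    0.02  0.01] w 0.5 j [-0.78  0.22  1.55 -0.    1.37 -2.27]
[(0.75, array([ 422.2, -250.4,  172.5]))]
1111 [ 409.21250363 -261.95101796  163.48231457] [ 438.04611483 -240.41013583  182.28237481]
side grip [(0.69, [614.3, -55.7, 30.4])]
side lever_pivot [(0.79, [425.7, -252.2, 74.2])]
side key [(0.62, [619.4, 164.6, 7.4])]
scene grip [(0.62, [426.6, -251.2, 173.0])]
scene lever_pivot [(0.73, [426.2, -253.4, 77.4])]
scene key [(0.76, [628.0, 166.7, 10.3])]
```

View pics/w57.png

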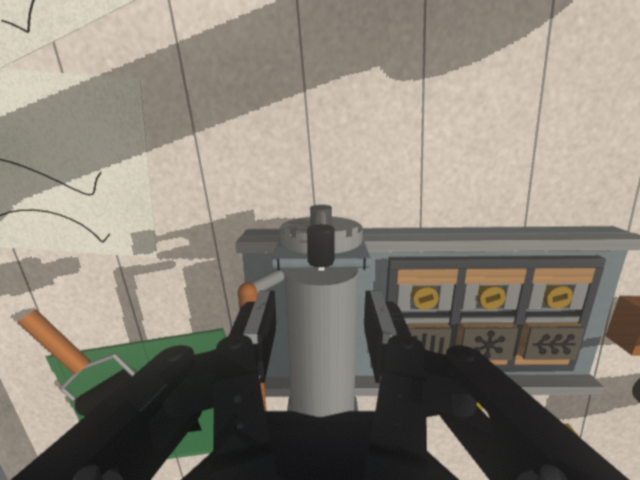

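View pics/scene57.png

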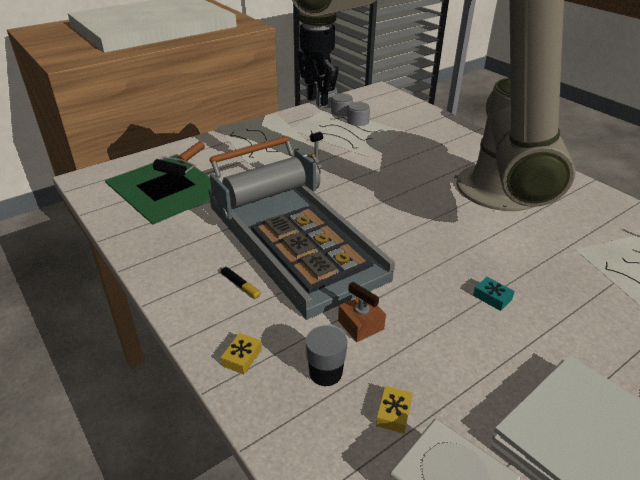

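```bash
python3 -c "
from h import *
st();print(ctrl.finish_job());st()"
```

```text
t 65.57 p [ 422.9 -251.7  255. ] yaw 85.53 F [-0.4  0.  -0.4] T [-0.06  0.01 -0.03] w 0.503 j [-0.78  0.22  1.55 -0.    1.37 -2.27]
the job is handed in; nothing more can be done
None
the job is handed in; nothing more can be done
```

I did the whole job in the required order and handed it in at 65.6 s. `finish_job` reports no verdict, so whether it passed is unknown.

I threw the lever to off. Then I loaded bands, flower and sprig into the right, middle and left bays and locked each with the key. I put the key back in its stand, moved the lever to print and pulled the arm clear.

**Last checks**
- **Blocks:** all three are flat, with tilt of 0.004 rad or less and their tops at the height expected on the bed. Each sits against the head.
- **Quoins:** the slots measure about 1.23 to 1.27 rad. I inferred the grip from those angles, as jaw force cannot be read directly.
- **Key:** it is upright and fully home, with the top of the handle at the same height as at the start.
- **Lever:** it is upright at the white line, about 0.6 rad from the grip position.
- **Tumbler and marker:** I never went near them. They look unmoved in the final scene picture.

**What went wrong or disagreed**
- **Key slipping:** the key tilted about 13° in the fingers after the right quoin, and again after the middle one. I set it upright in the next quoin's slot each time and gripped it again.
- **Missed slot:** my first try at the left quoin landed on top of it and pressed with about 39 N, just under the 40 N limit for the arm and gripper body. The force was on the key, held in the fingers. I backed off and the second try went in.
- **Side camera:** at the end its network reported the lever grip in the wrong place. I went by the wrist and scene cameras, which agreed within about 4 mm.

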